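Set and gauge camber bushes

TASK

Put every bush on the bench into the nest of its own colour, fully down and turned so that its pointer faces the nest's white mark. Once all are set, lower the height gauge over each of them, working from the shortest bush to the tallest: let its legs stand squarely on the base plate with its foot resting on the middle of the bush for a second so that it reads the height. Put the gauge back standing on the middle of its blue pad, with every bush still in place and pointing at its mark; leave the other things on the bench where they are.

Things in the scene. Friction and masses are not known exactly. Their poses are not given: they have to be found in the camera images.
- plate: dark steel base plate, 170 (its x) x 460 (its y) x 10 mm, fixed to the bench; origin: centre of its underside (top 10 mm above it). The four nests stand in a row along its y axis, about 110 mm apart, near its centre line; which nest stands where varies
- nest_red: red dished nest fixed on the plate: disc 90 mm across, 7 mm high, with a round recess 56 mm across, 4 mm deep, its floor 3 mm above the nest's underside. Origin: centre of its underside, on the plate's top. Its x axis points to its white mark, a white line across the rim
- mark_red (a point): inner end of the white mark on the red nest's rim, 34 mm from the nest's centre; where the red bush's pointer tip has to be
- bush_red: red bush, 36 mm tall, 150 g: flange 52 mm across, 10 mm thick at the bottom; steel hub 30 mm across above it (grip it from above, any direction). A red pointer tab with a white line reaches 34 mm from the axis, 10 mm wide, 5.5 to 10 mm above the underside, passing over the nest's rim. Origin: centre of underside; z up, x towards the pointer. Upright at the start. May be absent
- tip_red (a point): tip of the red bush's pointer, 34 mm from its axis, 8 mm above its underside
- nest_yellow: yellow dished nest fixed on the plate: disc 90 mm across, 7 mm high, with a round recess 56 mm across, 4 mm deep, its floor 3 mm above the nest's underside. Origin: centre of its underside, on the plate's top. Its x axis points to its white mark, a white line across the rim
- mark_yellow (a point): inner end of the white mark on the yellow nest's rim, 34 mm from the nest's centre; where the yellow bush's pointer tip has to be
- bush_yellow: yellow bush, 42 mm tall, 150 g: flange 52 mm across, 10 mm thick at the bottom; steel hub 30 mm across above it (grip it from above, any direction). A yellow pointer tab with a white line reaches 34 mm from the axis, 10 mm wide, 5.5 to 10 mm above the underside, passing over the nest's rim. Origin: centre of underside; z up, x towards the pointer. Upright at the start. May be absent
- tip_yellow (a point): tip of the yellow bush's pointer, 34 mm from its axis, 8 mm above its underside
- nest_green: green dished nest fixed on the plate: disc 90 mm across, 7 mm high, with a round recess 56 mm across, 4 mm deep, its floor 3 mm above the nest's underside. Origin: centre of its underside, on the plate's top. Its x axis points to its white mark, a white line across the rim
- mark_green (a point): inner end of the white mark on the green nest's rim, 34 mm from the nest's centre; where the green bush's pointer tip has to be
- bush_green: green bush, 48 mm tall, 150 g: flange 52 mm across, 10 mm thick at the bottom; steel hub 30 mm across above it (grip it from above, any direction). A green pointer tab with a white line reaches 34 mm from the axis, 10 mm wide, 5.5 to 10 mm above the underside, passing over the nest's rim. Origin: centre of underside; z up, x towards the pointer. Upright at the start. May be absent
- tip_green (a point): tip of the green bush's pointer, 34 mm from its axis, 8 mm above its underside
- nest_blue: blue dished nest fixed on the plate: disc 90 mm across, 7 mm high, with a round recess 56 mm across, 4 mm deep, its floor 3 mm above the nest's underside. Origin: centre of its underside, on the plate's top. Its x axis points to its white mark, a white line across the rim
- mark_blue (a point): inner end of the white mark on the blue nest's rim, 34 mm from the nest's centre; where the blue bush's pointer tip has to be
- bush_blue: blue bush, 54 mm tall, 150 g: flange 52 mm across, 10 mm thick at the bottom; steel hub 30 mm across above it (grip it from above, any direction). A blue pointer tab with a white line reaches 34 mm from the axis, 10 mm wide, 5.5 to 10 mm above the underside, passing over the nest's rim. Origin: centre of underside; z up, x towards the pointer. Upright at the start. May be absent
- tip_blue (a point): tip of the blue bush's pointer, 34 mm from its axis, 8 mm above its underside
- gauge: loose aluminium bridge gauge, 0.48 kg, 138 mm tall. Two legs 124 mm apart along its y (14 mm thick, feet 50 mm long in x); orange handle 24 (x) x 50 (y) mm, 92 to 138 mm up: grip across x, from above. Foot in the middle. Origin: midway between the feet, at their undersides; z up. To gauge, the legs stand on the plate before and behind the nest: gauge y along plate x, either way round
- gauge_foot (a joint): the gauge's brass foot, 18 mm across; a soft spring (under 2.5 N, less than the gauge's weight) pushes it down. 0 = right down, 33 mm above the gauge's underside; grows (m, to 0.036) as it is pushed up. With the legs on the plate and the foot on a seated bush it reads the bush's height minus 30 mm: red 0.006, yellow 0.012, green 0.018, blue 0.024
- pad: the gauge's home: flat blue pad, 100 (its x) x 170 (its y) x 6 mm, fixed; origin: centre of its underside. The gauge stands on its middle, legs along the pad's y
- grease_tin: bystander, loose: grease tin, 74 mm across, 70 mm tall, green band; origin at the middle, underside. Leave alone
- tape_roll: bystander, loose: roll of black tape lying flat, 96 mm across, 24 mm high; origin at the middle, underside. Leave alone
- screw_jar: bystander, loose: glass jar, 64 mm across, 80 mm tall; origin at the middle, underside. Leave alone
- socket: bystander, loose: plain steel socket standing on end, 28 mm across, 38 mm tall, no flange; origin at the middle, underside. Leave alone
There are look-alikes about, which are no part of the job. What is shaped like the bush_blue but orange or turquoise is not meant.

How it is judged:
By the outcome, as a careful person would: the job done as asked, in the order asked, and still so for the second after the job is handed in, with the robot touching nothing.
Of bush_red, bush_yellow, bush_green, bush_blue only 3 to 4 are there at a start; the rules pass over those that are not, and their reading is None.
At some moment in a run one of bush_red, bush_yellow, bush_green, bush_blue may be knocked a few centimetres aside while the robot is not near it.
It also fails if it takes over 210 s, if anything falls off the work surface, if the arm or the gripper's body presses on something with over 40 N, if the wrist force passes 120 N, or if a joint passes its speed limit or range.

ROBOT

A 6-joint arm with a two-finger parallel gripper is mounted at the origin on the work surface. World frame = base frame: x ahead of the robot, y to its left, z up, the work surface at z = 0. Lengths are in m, angles in degrees, forces in N, time in s.
With the tool pointing down it reaches from about 0.325 to 0.775 m from the base axis. Payload 5.5 kg.
Tool frame: the origin (TCP) lies between the finger pads; the fingertips stand 11 mm ahead of it and the grasp point (between the pads) lies 8 mm behind it; z points along the fingers, y is the direction in which the jaws open and shut (so a half turn about z gives the same grasp; the last joint's range is limited). The gripper opens to 88 mm and grips with 3 to 60 N. Pads are 20 mm wide; open, the fingers measure 115 mm over their backs; the gripper's body (75 mm by 178 mm) begins 61 mm behind the grasp point.
Start: joints at [64.017, 5.22, 70.514, -0, 104.267, -3.249], TCP at [0.232, 0.553, 0.234] pointing down, gripper open.
Joint ranges: [-164.24, 164.24], [-49.07, 125.15], [9.68, 141.18], [-86.29, 266.29], [3.28, 154.24], [-151.56, 151.56]. Speed limits (degrees/s): [147.25, 147.25, 172.46, 180, 180, 180].

INTERFACE

Orientations are given as [roll, pitch, yaw] about the fixed x, y, z axes, in that order (R = Rz(yaw) Ry(pitch) Rx(roll)).
In Python, from rig import bot gives the robot as it stands.
- The arm moves only by the tool servo_tool, never from a script. Its argument "moves" is a list of rows, each an object of numbers: "jaw": the finger opening in mm, from 0 to 87.8; "dx", "dy", "dz": the shift along the tool's x, y, z in units of 40 mm (1.0 is 40 mm); "spin": the turn about the tool's z in units of 5 degrees (1.0 is 5 degrees). A call has 1 to 10 rows; each row is the pose to reach, as a shift and turn from the pose measured when the call began, along the tool's axes at that moment; what a row does not reach only later rows make up. A row lasts 1/12 s, in which the tool goes at most 41.7 mm and 7.16 degrees, less where a joint would pass 70% of its speed; a pose out of reach is approached as far as the arm can. A call with a gripper value outside its range is refused whole. The fingers move at their own pace and stop on an object; the grip force is fixed at half the most. Time passes only in rows, so rows that repeat a pose let the fingers close. It gives the time, the measured TCP pose, the force and the opening at its end, in the units of the state.
- bot.get_obs(): the state, without advancing time (a new reading comes with each control period).
- bot.read_camera(name): name is "scene" or "top" or "wrist"; returns (picture, depth): 480x640x3 uint8, blue, green, red; 480x640 float32, m along the optical axis (not along the pixel's ray), 0 where there is no reading.
- bot.camera_model(name): a dict with "vertical_fov" (degrees; the focal length in pixels is half the picture's height over the tangent of half this angle, whatever the lens; pixels are square), "cx", "cy" (the principal point, pixels), "position" and "attitude" of the camera in the world. Camera axes: x right, y down, z forward; pixel columns grow to the right and rows downward; lengths in m; the calibration is good to about 2 mm. The wrist camera is an equidistant fisheye: a pixel r from the principal point sees the ray r / f radians off the axis. A picture is of the moment at which its call begins: read the wrist's pose just before it. camera_model takes no time and is no camera call; for the wrist camera it gives the pose at the moment of the call.
- bot.finish_job(): hands the job in, once; it reports no verdict.
The state is a dict: "clock": time; "joint_pos": joint angles; "qd": joint speeds; "tau": joint torques, N m; "ee_pos": TCP position; "tcp_rot": TCP orientation; "wrist_force": force on the tool from outside, world axes, zero at the start; "moment": the same for the moment, N m; "gripper_width": finger opening in m.
Only numpy, scipy, OpenCV 4.12 (cv2) and the standard library are available. Lean on these libraries where they do the work, as an engineer would, in place of code of your own. Each camera call takes 0.05 s, during which the arm holds its last target. There are 200 camera calls.

## Working session

There is one attempt and no reset: what is moved stays moved. The work goes in short steps, Python scripts to look and compute and a tool call to move; the robot and the scene stay as the last step left them, time stands still between calls to the robot, and variables do not carry over. Pictures are saved under pics/ and viewed, about 12 in all and at most 16, crops included, and the job is handed in when it is done.

Besides the shell and the picture viewer there is one more tool, called after "Emit:" in YAML: its name, and indented under it one key for each argument. servo_tool: Moves the arm, as the interface text tells. Its arguments: {"type":"object","properties":{"moves":{"type":"array"}},"required":["moves"]}

```bash
mkdir -p pics; ls; cat > h.py <<'E'
import numpy as np, cv2
from rig import bot
from scipy.spatial.transform import Rotation as R
def rot(a):
    a=np.array(a,float)
    if a.shape==(3,3): return a
    if a.shape==(4,): return R.from_quat(a).as_matrix()
    return R.from_euler('xyz',a,degrees=True).as_matrix()
def rays(m,uv,fish=False):
    uv=np.atleast_2d(np.array(uv,float)); f=240/np.tan(np.radians(m['vertical_fov']/2))
    d=(uv-[m['cx'],m['cy']])/f
    if fish:
        r=np.linalg.norm(d,axis=1,keepdims=True)+1e-12
        v=np.hstack([d/r*np.sin(r),np.cos(r)])
    else: v=np.hstack([d,np.ones((len(d),1))])
    return v@rot(m['attitude']).T
def onplane(m,uv,z,fish=False):
    v=rays(m,uv,fish); p=np.array(m['position']); return (p+v*((z-p[2])/v[:,2:3]))[:,:2]
def project(m,P,fish=False):
    P=np.atleast_2d(P); c=(P-m['position'])@rot(m['attitude']); f=240/np.tan(np.radians(m['vertical_fov']/2))
    if fish:
        r=np.linalg.norm(c[:,:2],axis=1,keepdims=True); t=np.arctan2(r,c[:,2:3]); return c[:,:2]/r*t*f+[m['cx'],m['cy']]
    return c[:,:2]/c[:,2:3]*f+[m['cx'],m['cy']]
E
python3 - <<'E'
from h import *
print(bot.get_obs())
for n in("scene","top","wrist"):
    m=bot.camera_model(n); print(n,m); im,d=bot.read_camera(n); cv2.imwrite(f'pics/{n}0.png',im); np.save(f'pics/{n}0.npy',d)
E
```

```text
pics
{'clock': 0.0, 'joint_pos': array([ 6.40169214e+01,  5.26281223e+00,  7.05823796e+01, -1.08752032e-03,
        1.04268870e+02, -3.25087813e+00]), 'qd': array([ 0.01905851, -0.04081196, -0.00557722,  0.01793897, -0.02029247,
        0.06322049]), 'tau': array([-1.29465545e-03, -4.46467638e+01, -4.06432807e+01,  6.95298146e-02,
        2.96914601e-02, -1.60969512e-04]), 'ee_pos': array([0.23175456, 0.5531163 , 0.23250506]), 'tcp_rot': array([-1.79886062e+02, -5.41542919e-03,  1.57267527e+02]), 'wrist_force': array([ 0.63519146,  0.67607043, -0.20379246]), 'moment': array([ 0.00334211, -0.06552183,  0.00625817]), 'gripper_width': 0.08804965432052078}
scene {'vertical_fov': 45.664676087193925, 'cx': 317.131471535867, 'cy': 234.3890128829409, 'position': array([ 1.18142815, -0.33944332,  0.92598701]), 'attitude': array([-139.40682061,    0.24888727,   66.27917905])}
top {'vertical_fov': 42.012730264962066, 'cx': 323.96722256669864, 'cy': 240.1266151532976, 'position': array([ 0.32079479, -0.0425568 ,  1.72915527]), 'attitude': array([-174.00832598,    0.56808647,  -90.05775366])}
wrist {'vertical_fov': 65.70646984690485, 'cx': 317.2397447640474, 'cy': 242.22180140689326, 'position': array([0.16721396, 0.58110681, 0.38319309]), 'attitude': array([1.65214762e+02, 6.76515878e-02, 6.72731873e+01])}
```

View pics/top0.png

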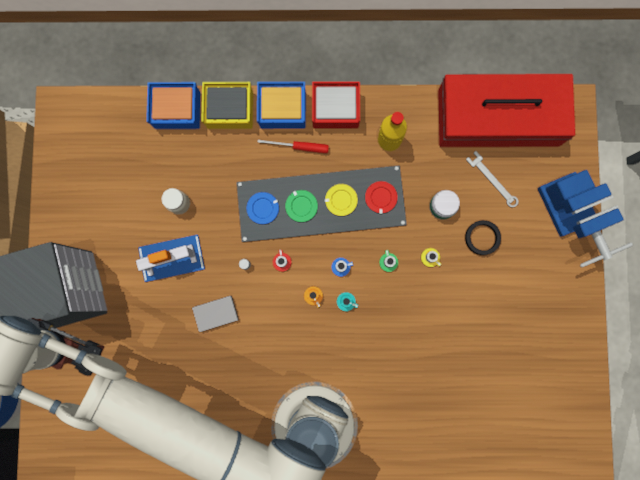

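View pics/scene0.png

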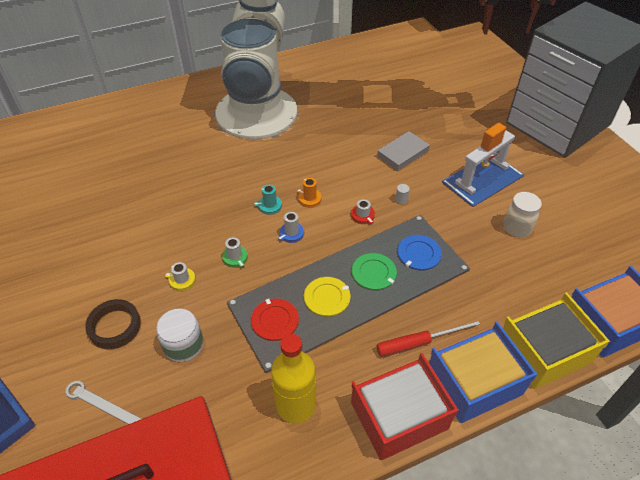

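The top view shows all four bushes in front of the plate (red 281,262; blue 341,267; green 389,262; yellow 431,257), with orange and turquoise look-alikes. The nests run blue, green, yellow, red from left to right, at columns 263 to 381. The gauge is on its pad at (170,258). The scene view agrees.

```bash
cat >> h.py <<'E'
HUE={'red':((0,6),(174,180)),'yellow':((24,34),),'green':((58,78),),'blue':((104,122),),'orange':((8,18),)}
def mask(im,c,smin=120,vmin=50):
    h=cv2.cvtColor(im,cv2.COLOR_BGR2HSV); M=0
    for a,b in HUE[c]: M=M|cv2.inRange(h,(a,smin,vmin),(b,255,255))
    return M
def blobs(M,amin):
    n,l,s,c=cv2.connectedComponentsWithStats(M); return [(c[i],s[i,4],s[i,:4]) for i in range(1,n) if s[i,4]>=amin]
E
python3 - <<'E'
from h import *
m=bot.camera_model("top"); im=cv2.imread('pics/top0.png')
print('ctr',onplane(m,[[321,203],[170,258],[313,296],[346,301]],0.015))
for c in HUE:
    for b in blobs(mask(im,c),60):
        if 130<b[0][1]<320 and 130<b[0][0]<460: print(c,b[0].round(1),b[1],b[2],onplane(m,b[0],0.01).round(4))
E
```

```text
ctr [[ 0.60435119 -0.01761114]
 [ 0.45206853  0.39870583]
 [ 0.34727552  0.0043837 ]
 [ 0.33357885 -0.08570227]]
red [310.4 146.8] 303 [292 141  37  12] [[0.7652 0.0122]]
red [380.8 196.4] 813 [365 181  33  32] [[ 0.6232 -0.1841]]
red [282.2 262.5] 160 [273 251  18  21] [[0.4395 0.0897]]
yellow [390.9 134. ] 609 [379 116  27  34] [[ 0.8011 -0.2143]]
yellow [341.2 199.5] 820 [325 184  33  32] [[ 0.6149 -0.0738]]
yellow [428.6 257.3] 164 [421 248  19  19] [[ 0.4531 -0.3137]]
green [301.3 206. ] 789 [285 190  33  32] [[0.5967 0.0374]]
green [387.1 263.2] 113 [380 254  18  18] [[ 0.437  -0.1993]]
blue [262.  207.8] 817 [246 192  33  32] [[0.592  0.1466]]
blue [172.7 258.7] 1147 [140 236  63  46] [[0.4504 0.3925]]
blue [340.  267.6] 129 [332 258  18  18] [[ 0.4252 -0.0699]]
orange [337.3 282.3] 154009 [  0  84 613 396] [[ 0.3846 -0.0621]]
orange [159.1 256.6] 220 [148 250  23  14] [[0.4563 0.4303]]
```

```bash
cat >> h.py <<'E'
def go(x,y,z,yaw=None,ref=None):
    o=bot.get_obs(); p=np.array(o['ee_pos']) if ref is None else np.array(ref[:3]); Rt=rot(o['tcp_rot']); y0=o['tcp_rot'][2] if ref is None else ref[3]
    if ref is not None: Rt=rot([180,0,y0])
    d=Rt.T@(np.array([x,y,z])-p)/0.04
    s=0 if yaw is None else -((yaw-y0+180)%360-180)/5
    print('go dx %.3f dy %.3f dz %.3f spin %.2f'%(*d,s),'j6',round(o['joint_pos'][5]))
E
python3 -c "
from h import *
go(.52,-.08,.3,180)"
```

```text
go dx -12.763 dy -11.818 dz -1.664 spin -4.55 j6 -3
```

Emit:
servo_tool:
  moves:
    - {"dz":-1.6,"dx":-2,"dy":-2}
    - {"dx":-6.4,"dy":-5.9,"dz":-1.66}
    - {"dx":-6.4,"dy":-5.9,"dz":-1.66}
    - {"dx":-6.4,"dy":-5.9,"dz":-1.66}
    - {"dx":-6.4,"dy":-5.9,"dz":-1.66}
    - {"dx":-6.4,"dy":-5.9,"dz":-1.66}
    - {"dx":-6.4,"dy":-5.9,"dz":-1.66}
    - {"dx":-6.4,"dy":-5.9,"dz":-1.66}
    - {"dx":-6.4,"dy":-5.9,"dz":-1.66}
    - {"dx":-6.4,"dy":-5.9,"dz":-1.66}

```text
schema error: expected keys jaw, dx, dy, dz, spin
```

Emit:
servo_tool:
  moves:
    - {"dx":-6.4,"dy":-5.9,"spin":-4.55}
    - {"dx":-6.4,"dy":-5.9,"spin":-4.55}
    - {"dx":-6.4,"dy":-5.9,"spin":-4.55}
    - {"dx":-6.4,"dy":-5.9,"spin":-4.55}
    - {"dx":-6.4,"dy":-5.9,"spin":-4.55}
    - {"dx":-6.4,"dy":-5.9,"spin":-4.55}
    - {"dx":-6.4,"dy":-5.9,"spin":-4.55}
    - {"dx":-6.4,"dy":-5.9,"spin":-4.55}
    - {"dx":-6.4,"dy":-5.9,"spin":-4.55}
    - {"dx":-6.4,"dy":-5.9,"spin":-4.55}

```text
schema error: expected keys jaw, dx, dy, dz, spin
```

```bash
python3 - <<'E'
from h import *
o=bot.get_obs();print(o['clock'],o['ee_pos'],o['tcp_rot'],o['joint_pos'])
m=bot.camera_model('wrist');im,d=bot.read_camera('wrist');cv2.imwrite('pics/w1.png',im);np.save('pics/w1.npy',d)
import pickle;pickle.dump(m,open('pics/w1.pkl','wb'));print(m)
for c in HUE:
    for b in blobs(mask(im,c),300): print(c,b[0].round(1),b[1],b[2],onplane(m,b[0],0.01,True).round(4))
E
```

```text
0.15 [0.23179403 0.55320703 0.2327549 ] [-1.79914586e+02 -4.35306556e-03  1.57264805e+02] [ 6.40170131e+01  5.25492737e+00  7.05653849e+01 -5.08690979e-04
  1.04265211e+02 -3.24792023e+00]
{'vertical_fov': 65.70646984690485, 'cx': 317.2397447640474, 'cy': 242.22180140689326, 'position': array([0.16721477, 0.58110885, 0.383332  ]), 'attitude': array([1.65214026e+02, 5.38221032e-02, 6.72731847e+01])}
blue [497.5  41.1] 1178 [467   0  81  66] [[0.1257 0.8095]]
blue [532.9 110.9] 2018 [514  57  62 102] [[0.2113 0.8221]]
blue [258.3 405.6] 2844 [204 382  94  46] [[0.4287 0.3892]]
blue [326.3 404.2] 561 [307 382  40  38] [[0.458  0.4714]]
orange [233.1 150. ] 143663 [  0   0 526 347] [[0.1362 0.5015]]
orange [208.4 397.3] 1847 [176 378  84  47] [[0.3952 0.3322]]
orange [364.6 399.5] 2056 [325 381  73  39] [[0.4707 0.5185]]
```

View pics/w1.png

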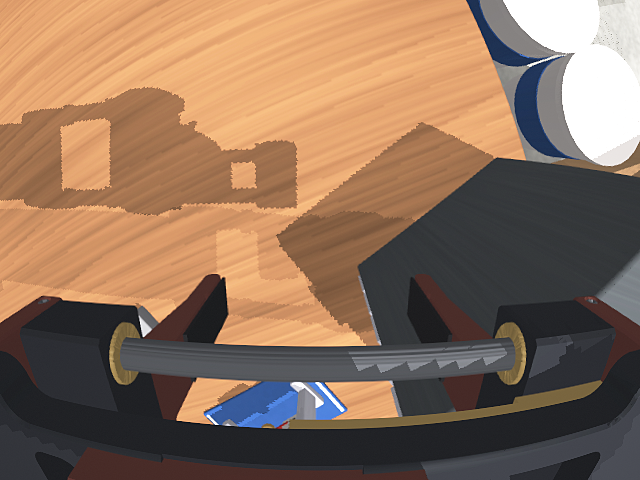

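The moves need all five keys in every row, so they were refused. The picture shows the gripper covering the rows below about 280. I'll therefore put the TCP beyond the objects, with the camera on the robot's side.

```bash
python3 -c "
from h import *
go(.64,-.07,.3,180)"
```

```text
go dx -15.433 dy -10.429 dz -1.665 spin -4.55 j6 -3
```

Emit:
servo_tool:
  moves:
    - {"jaw":87,"dx":-1,"dy":-1,"dz":-1.6,"spin":0}
    - {"jaw":87,"dx":-7.5,"dy":-5.2,"dz":-1.66,"spin":0}
    - {"jaw":87,"dx":-7.5,"dy":-5.2,"dz":-1.66,"spin":0}
    - {"jaw":87,"dx":-7.5,"dy":-5.2,"dz":-1.66,"spin":0}
    - {"jaw":87,"dx":-7.5,"dy":-5.2,"dz":-1.66,"spin":0}
    - {"jaw":87,"dx":-7.5,"dy":-5.2,"dz":-1.66,"spin":0}
    - {"jaw":87,"dx":-7.5,"dy":-5.2,"dz":-1.66,"spin":0}
    - {"jaw":87,"dx":-7.5,"dy":-5.2,"dz":-1.66,"spin":0}
    - {"jaw":87,"dx":-7.5,"dy":-5.2,"dz":-1.66,"spin":0}
    - {"jaw":87,"dx":-7.5,"dy":-5.2,"dz":-1.66,"spin":0}

```text
clock: 1.03
ee_pos: [0.4308, 0.2408, 0.3001]
tcp_rot: [-179.9, 0.1, 156.9]
wrist_force: [0.6, -0.2, 0.8]
gripper_width: 0.087
```

Emit:
servo_tool:
  moves:
    - {"jaw":87,"dx":-7.9,"dy":-5.2,"dz":0,"spin":-4.55}
    - {"jaw":87,"dx":-7.9,"dy":-5.2,"dz":0,"spin":-4.55}
    - {"jaw":87,"dx":-7.9,"dy":-5.2,"dz":0,"spin":-4.55}
    - {"jaw":87,"dx":-7.9,"dy":-5.2,"dz":0,"spin":-4.55}
    - {"jaw":87,"dx":-7.9,"dy":-5.2,"dz":0,"spin":-4.55}
    - {"jaw":87,"dx":-7.9,"dy":-5.2,"dz":0,"spin":-4.55}
    - {"jaw":87,"dx":-7.9,"dy":-5.2,"dz":0,"spin":-4.55}
    - {"jaw":87,"dx":-7.9,"dy":-5.2,"dz":0,"spin":-4.55}
    - {"jaw":87,"dx":-7.9,"dy":-5.2,"dz":0,"spin":-4.55}
    - {"jaw":87,"dx":-7.9,"dy":-5.2,"dz":0,"spin":-4.55}

```text
clock: 1.87
ee_pos: [0.6413, -0.0779, 0.2995]
tcp_rot: [-179.8, -0.0, 179.5]
wrist_force: [0.8, 0.4, -0.8]
gripper_width: 0.0871
```

Emit:
servo_tool:
  moves:
    - {"jaw":87,"dx":0,"dy":0,"dz":0,"spin":0}
    - {"jaw":87,"dx":0,"dy":0,"dz":0,"spin":0}
    - {"jaw":87,"dx":0,"dy":0,"dz":0,"spin":0}

```text
clock: 2.12
ee_pos: [0.6411, -0.0769, 0.2991]
tcp_rot: [-179.9, -0.1, 179.5]
wrist_force: [-0.2, 0.1, -0.1]
gripper_width: 0.087
```

```bash
cat >> h.py <<'E'
import pickle
def look(n,cam='wrist'):
    m=bot.camera_model(cam);im,d=bot.read_camera(cam);cv2.imwrite(f'pics/{n}.png',im);np.save(f'pics/{n}.npy',d);pickle.dump(m,open(f'pics/{n}.pkl','wb'));return m,im,d
def load(n): return pickle.load(open(f'pics/{n}.pkl','rb')),cv2.imread(f'pics/{n}.png'),np.load(f'pics/{n}.npy')
def st():
    o=bot.get_obs();print('t%.2f'%o['clock'],o['ee_pos'].round(4),o['tcp_rot'].round(2),'F',o['wrist_force'].round(1),'w',round(o['gripper_width'],4),'j6',o['joint_pos'][5].round(0));return o
E
python3 - <<'E'
from h import *
st();m,im,d=look('w2')
for c in HUE:
    for b in blobs(mask(im,c),150): print(c,b[0].round(1),b[1],b[2],onplane(m,b[0],0.01,True).round(4))
E
```

```text
t2.12 [ 0.6411 -0.0769  0.2991] [-1.7985e+02 -7.0000e-02  1.7953e+02] F [-0.2  0.1 -0.1] w 0.087 j6 -99.0
red [446.6  51.5] 671 [431  29  41  46] [[0.4477 0.0827]]
red [228.  190.7] 4113 [192 154  72  74] [[ 0.6215 -0.1845]]
red [ 53.2 297.4] 1470 [  0 287 130  23] [[ 0.7735 -0.4931]]
red [377.7 299.1] 1157 [348 288  61  23] [[0.7636 0.0009]]
red [613.9 351.4] 343 [593 312  47  70] [[0.8967 0.4626]]
red [332.3 340.3] 996 [283 335  98  11] [[ 0.8237 -0.0577]]
red [465.  380.8] 173 [442 374  41  19] [[0.9071 0.1468]]
red [285.3 401.9] 372 [280 381  12  48] [[ 0.9321 -0.1264]]
red [379.  398.7] 353 [373 381  13  37] [[0.9287 0.0134]]
red [224.6 467.3] 958 [ 68 448 340  32] [[ 1.0962 -0.2437]]
yellow [135.8  70.4] 211 [118  54  26  31] [[ 0.4598 -0.3051]]
yellow [204.8 382.9] 160 [194 378  24  12] [[ 0.9025 -0.2463]]
green [215.9  49.9] 625 [191  26  42  46] [[ 0.4471 -0.1967]]
green [407.  165.8] 1963 [376 132  72  74] [[0.5929 0.0314]]
blue [319.1  36.4] 684 [292  15  50  36] [[ 0.4367 -0.0727]]
blue [613.1  91.5] 2286 [582  60  58  67] [[0.4595 0.3628]]
blue [492.  167.4] 3417 [461 133  62  71] [[0.5903 0.1455]]
blue [405.3 338.8] 267 [393 333  27  12] [[0.8249 0.043 ]]
blue [396.3 396. ] 498 [388 379  18  38] [[0.9253 0.0394]]
orange [313.5 152.3] 129609 [  0   0 640 346] [[ 0.5778 -0.0803]]
orange [ 44.9 122.3] 897 [32 99 26 48] [[ 0.5075 -0.463 ]]
orange [239.9 392.7] 1830 [189 380  93  26] [[ 0.9172 -0.1937]]
```

View pics/w2.png

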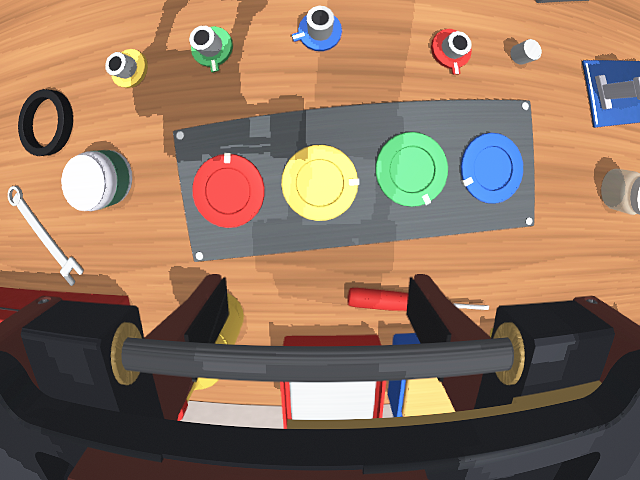

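The view shows all nests with their white marks: red nest (228,190) mark up, yellow (320,183) mark right, green (411,170) mark lower right, blue (492,168) mark lower left. All four bushes are along the top, with their pointers visible. Next I measure from the depth cloud plus colour.

```bash
cat >> h.py <<'E'
def cloud(m,d,fish=True):
    vv,uu=np.mgrid[0:480,0:640]; uv=np.c_[uu.ravel(),vv.ravel()]
    v=rays(m,uv,fish); vz=(v@rot(m['attitude']))[:,2]
    return (np.array(m['position'])+v*(d.ravel()/vz)[:,None]).reshape(480,640,3)
HT=dict(red=.036,yellow=.042,green=.048,blue=.054)
def wh(im):
    h=cv2.cvtColor(im,cv2.COLOR_BGR2HSV); return (h[...,1]<60)&(h[...,2]>170)
def measure_bush(m,im,d,c,xy,base=0.,fish=True):
    P=cloud(m,d,fish); near=np.hypot(P[...,0]-xy[0],P[...,1]-xy[1])<.045
    H=HT[c]+base; top=near&(abs(P[...,2]-H)<.004)
    (q,r)=cv2.minEnclosingCircle(P[top][:,:2].astype(np.float32)*1000); q=np.array(q)/1000
    low=wh(im)&(abs(P[...,2]-base-.010)<.005)
    rr=np.hypot(P[...,0]-q[0],P[...,1]-q[1]); low&=(rr>.021)&(rr<.036)
    vv,uu=np.nonzero(low); t=onplane(m,np.c_[uu,vv],base+.010,fish); a=t.mean(0)-q
    print('bush',c,q.round(4),'mean',P[top][:,:2].mean(0).round(4),'r',round(r,1),top.sum(),'line n',low.sum(),'r',np.hypot(*a).round(4),'yaw',np.degrees(np.arctan2(a[1],a[0])).round(1))
    return q,np.degrees(np.arctan2(a[1],a[0]))
def measure_nest(m,im,d,c,xy,fish=True):
    P=cloud(m,d,fish); near=np.hypot(P[...,0]-xy[0],P[...,1]-xy[1])<.06
    h=cv2.cvtColor(im,cv2.COLOR_BGR2HSV)
    col=near&(((h[...,1]>100)&(h[...,2]>50))|wh(im))&(P[...,2]>.0115)&(P[...,2]<.024)
    vv,uu=np.nonzero(col); t=onplane(m,np.c_[uu,vv],.017,fish)
    hull=cv2.convexHull((t*1000).astype(np.float32)); el=cv2.fitEllipse(hull); q=np.array(el[0])/1000
    w=wh(im)&near; vv,uu=np.nonzero(w); t=onplane(m,np.c_[uu,vv],.017,fish); rr=np.hypot(*(t-q).T); t=t[(rr>.030)&(rr<.046)]
    a=t.mean(0)-q
    print('nest',c,q.round(4),np.round(el[1],1),'z',np.median(P[col][:,2]).round(4),'mark n',len(t),'r',np.hypot(*a).round(4),'yaw',np.degrees(np.arctan2(a[1],a[0])).round(1))
    return q,np.degrees(np.arctan2(a[1],a[0]))
E
python3 - <<'E'
from h import *
m,im,d=load('w2'); P=cloud(m,d)
print('bench z',P[100,300],P[230,480],'plate',P[180,365],P[125,200])
print(cv2.cvtColor(im,cv2.COLOR_BGR2HSV)[[185,210,65],[300,320,133]])
for c,xy in dict(red=(.622,-.184),yellow=(.612,-.075),green=(.596,.037),blue=(.591,.146)).items(): measure_nest(m,im,d,c,xy)
for c,xy in dict(red=(.44,.085),yellow=(.455,-.31),green=(.44,-.197),blue=(.43,-.07)).items(): measure_bush(m,im,d,c,xy)
g=(P[...,2]>.125)&(P[...,2]<.15)&(P[...,1]>.3)&(P[...,1]<.5);print('gauge',g.sum())
E
```

```text
bench z [ 0.51397569 -0.0960861  -0.00090022] [0.67229906 0.13477943 0.00860918] plate [ 0.6107282  -0.0195029   0.01008271] [ 0.53947663 -0.2177165   0.00780718]
[[ 29 114 255]
 [ 30  95 255]
 [113   9 110]]
nest red [ 0.6204 -0.1839] [88.5 89.6] z 0.0157 mark n 60 r 0.0395 yaw 178.4
nest yellow [ 0.6131 -0.0736] [88.7 89.3] z 0.0158 mark n 65 r 0.0397 yaw 91.3
nest green [0.5965 0.0364] [88.5 89.4] z 0.0158 mark n 60 r 0.04 yaw 27.7
nest blue [0.5906 0.1432] [89.2 89.9] z 0.0158 mark n 60 r 0.039 yaw -62.4
bush red [0.4416 0.0903] mean [0.4419 0.0896] r 15.2 433 line n 35 r 0.0254 yaw 10.7
bush yellow [ 0.4538 -0.3191] mean [ 0.454 -0.318] r 15.4 381 line n 0 r nan yaw nan
bush green [ 0.4399 -0.2038] mean [ 0.4408 -0.2031] r 15.3 489 line n 34 r 0.0261 yaw 7.4
bush blue [ 0.4273 -0.072 ] mean [ 0.4279 -0.072 ] r 15.4 541 line n 41 r 0.0262 yaw -74.1
gauge 0h.py:56: RuntimeWarning: Mean of empty slice.
  vv,uu=np.nonzero(low); t=onplane(m,np.c_[uu,vv],base+.010,fish); a=t.mean(0)-q
  ret = um.true_divide(
```

```bash
python3 -c "
from h import *
go(.4415,.0903,.14,10.7)"
```

```text
go dx 5.015 dy 4.142 dz 3.984 spin 33.78 j6 -99
```

Emit:
servo_tool:
  moves:
    - {"jaw":70,"dx":1,"dy":0.8,"dz":0.4,"spin":1.4}
    - {"jaw":70,"dx":2,"dy":1.6,"dz":1,"spin":2.8}
    - {"jaw":70,"dx":3,"dy":2.5,"dz":2,"spin":4.2}
    - {"jaw":70,"dx":4,"dy":3.3,"dz":3,"spin":5.6}
    - {"jaw":70,"dx":5,"dy":4.14,"dz":3.98,"spin":7}
    - {"jaw":70,"dx":5.015,"dy":4.14,"dz":3.98,"spin":8.4}
    - {"jaw":70,"dx":5.015,"dy":4.14,"dz":3.98,"spin":9.8}
    - {"jaw":70,"dx":5.015,"dy":4.14,"dz":3.98,"spin":11.2}
    - {"jaw":70,"dx":5.015,"dy":4.14,"dz":3.98,"spin":12.6}
    - {"jaw":70,"dx":5.015,"dy":4.14,"dz":3.98,"spin":14}

```text
clock: 3.0
ee_pos: [0.4394, 0.0923, 0.1399]
tcp_rot: [-180.0, 0.1, 109.5]
wrist_force: [0.1, -0.3, 0.2]
gripper_width: 0.07
```

Emit:
servo_tool:
  moves:
    - {"jaw":70,"dx":0,"dy":0,"dz":0,"spin":14}
    - {"jaw":70,"dx":0,"dy":0,"dz":0,"spin":14}
    - {"jaw":70,"dx":0,"dy":0,"dz":0,"spin":14}
    - {"jaw":70,"dx":0,"dy":0,"dz":0,"spin":14}
    - {"jaw":70,"dx":0,"dy":0,"dz":0,"spin":14}
    - {"jaw":70,"dx":0,"dy":0,"dz":0,"spin":14}
    - {"jaw":70,"dx":0,"dy":0,"dz":0,"spin":14}
    - {"jaw":70,"dx":0,"dy":0,"dz":0,"spin":14}
    - {"jaw":70,"dx":0,"dy":0,"dz":0,"spin":14}
    - {"jaw":70,"dx":0,"dy":0,"dz":0,"spin":14}

```text
clock: 3.83
ee_pos: [0.4385, 0.0937, 0.1406]
tcp_rot: [179.9, -0.0, 39.3]
wrist_force: [-1.4, 0.3, -1.1]
gripper_width: 0.0696
```

Emit:
servo_tool:
  moves:
    - {"jaw":70,"dx":0,"dy":0,"dz":0,"spin":5.8}
    - {"jaw":70,"dx":0,"dy":0,"dz":0,"spin":5.8}
    - {"jaw":70,"dx":0,"dy":0,"dz":0,"spin":5.8}
    - {"jaw":70,"dx":0,"dy":0,"dz":0,"spin":5.8}
    - {"jaw":70,"dx":0,"dy":0,"dz":0,"spin":5.8}
    - {"jaw":70,"dx":0,"dy":0,"dz":0,"spin":5.8}
    - {"jaw":70,"dx":0,"dy":0,"dz":0,"spin":5.8}

```text
clock: 4.42
ee_pos: [0.4381, 0.0943, 0.141]
tcp_rot: [179.9, -0.1, 10.5]
wrist_force: [0.0, -0.6, -0.1]
gripper_width: 0.0703
```

```bash
python3 - <<'E'
from h import *
st();m,im,d=look('w3'); print(m['position'])
q,a=measure_bush(m,im,d,'red',(.4415,.09))
go(*q,.024,a)
E
```

```text
t4.42 [0.4381 0.0943 0.141 ] [ 1.7989e+02 -1.4000e-01  1.0540e+01] F [ 0.  -0.6 -0.1] w 0.0703 j6 87.0
[0.5056967  0.10808893 0.29170451]
bush red [0.4412 0.0906] mean [0.4418 0.0907] r 15.2 1298 line n 106 r 0.0222 yaw 7.2
go dx 0.050 dy 0.096 dz 2.922 spin 0.66 j6 87
```

View pics/w3.png

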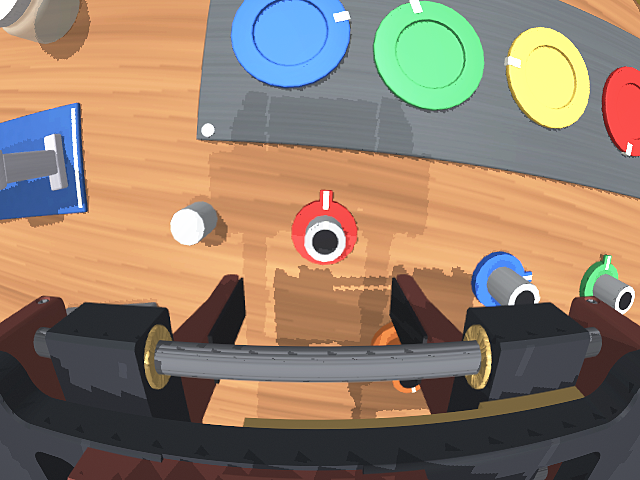

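The red bush is at pixel (325,236) with its pointer straight up in the image, between the open jaws. The socket is clear at (190,225). I'll tighten the line filter, then descend.

```bash
python3 - <<'E'
s=open('h.py').read()
s=s.replace("t=onplane(m,np.c_[uu,vv],base+.010,fish); a=t.mean(0)-q","t=onplane(m,np.c_[uu,vv],base+.010,fish); rt=np.hypot(*(t-q).T); t=t[(rt>.0265)&(rt<.036)]; a=t.mean(0)-q")
s=s.replace("rr>.021)&(rr<.036","rr>.019)&(rr<.040")
open('h.py','w').write(s)
from h import *
m,im,d=load('w3'); q,a=measure_bush(m,im,d,'red',(.4415,.09)); go(*q,.024,a)
m,im,d=load('w2')
for c,xy in dict(red=(.44,.085),yellow=(.455,-.31),green=(.44,-.197),blue=(.43,-.07)).items(): measure_bush(m,im,d,c,xy)
E
```

```text
bush red [0.4412 0.0906] mean [0.4418 0.0907] r 15.2 1298 line n 122 r 0.0301 yaw 8.1
go dx 0.050 dy 0.096 dz 2.922 spin 0.49 j6 87
bush red [0.4416 0.0903] mean [0.4419 0.0896] r 15.2 433 line n 38 r 0.03 yaw 8.6
bush yellow [ 0.4538 -0.3191] mean [ 0.454 -0.318] r 15.4 381 line n 0 r nan yaw nan
bush green [ 0.4399 -0.2038] mean [ 0.4408 -0.2031] r 15.3 489 line n 39 r 0.0295 yaw 8.9
bush blue [ 0.4273 -0.072 ] mean [ 0.4279 -0.072 ] r 15.4 541 line n 46 r 0.03 yaw -73.5h.py:56: RuntimeWarning: Mean of empty slice.
  vv,uu=np.nonzero(low); t=onplane(m,np.c_[uu,vv],base+.010,fish); rt=np.hypot(*(t-q).T); t=t[(rt>.0265)&(rt<.036)]; a=t.mean(0)-q
  ret = um.true_divide(
```

Emit:
servo_tool:
  moves:
    - {"jaw":70,"dx":0.05,"dy":0.1,"dz":0.6,"spin":0}
    - {"jaw":70,"dx":0.05,"dy":0.1,"dz":1.2,"spin":0}
    - {"jaw":70,"dx":0.05,"dy":0.1,"dz":1.8,"spin":0}
    - {"jaw":70,"dx":0.05,"dy":0.1,"dz":2.3,"spin":0}
    - {"jaw":70,"dx":0.05,"dy":0.1,"dz":2.6,"spin":0}
    - {"jaw":70,"dx":0.05,"dy":0.1,"dz":2.8,"spin":0}
    - {"jaw":70,"dx":0.05,"dy":0.1,"dz":2.9,"spin":0}
    - {"jaw":70,"dx":0.05,"dy":0.1,"dz":2.9,"spin":0}
    - {"jaw":70,"dx":0.05,"dy":0.1,"dz":2.9,"spin":0}

```text
clock: 5.22
ee_pos: [0.4418, 0.0905, 0.0259]
tcp_rot: [179.9, -0.2, 10.5]
wrist_force: [0.1, -0.3, 0.4]
gripper_width: 0.0698
```

Emit:
servo_tool:
  moves:
    - {"jaw":50,"dx":0,"dy":0,"dz":0,"spin":0}
    - {"jaw":40,"dx":0,"dy":0,"dz":0,"spin":0}
    - {"jaw":34,"dx":0,"dy":0,"dz":0,"spin":0}
    - {"jaw":30,"dx":0,"dy":0,"dz":0,"spin":0}
    - {"jaw":25,"dx":0,"dy":0,"dz":0,"spin":0}
    - {"jaw":25,"dx":0,"dy":0,"dz":0,"spin":0}
    - {"jaw":25,"dx":0,"dy":0,"dz":0,"spin":0}
    - {"jaw":25,"dx":0,"dy":0,"dz":0,"spin":0}

```text
clock: 5.88
ee_pos: [0.4419, 0.0904, 0.026]
tcp_rot: [179.9, -0.2, 10.5]
wrist_force: [1.2, -0.4, 0.1]
gripper_width: 0.0292
```

Emit:
servo_tool:
  moves:
    - {"jaw":25,"dx":0,"dy":0,"dz":-0.3,"spin":0}
    - {"jaw":25,"dx":0,"dy":0,"dz":-0.8,"spin":0}
    - {"jaw":25,"dx":0,"dy":0,"dz":-1.5,"spin":0}
    - {"jaw":25,"dx":0,"dy":0,"dz":-2.2,"spin":0}
    - {"jaw":25,"dx":0,"dy":0,"dz":-2.9,"spin":0}
    - {"jaw":25,"dx":0,"dy":0,"dz":-2.9,"spin":0}
    - {"jaw":25,"dx":0,"dy":0,"dz":-2.9,"spin":0}

```text
clock: 6.47
ee_pos: [0.4423, 0.0908, 0.1442]
tcp_rot: [179.9, -0.4, 10.5]
wrist_force: [-0.2, -0.5, -1.6]
gripper_width: 0.0296
```

```bash
python3 - <<'E'
from h import *
st();m,im,d=look('w4'); cv2.imwrite('pics/w4c.png',cv2.resize(im[160:400,180:470],None,fx=2,fy=2))
E
```

```text
t6.47 [0.4423 0.0908 0.1442] [179.86  -0.44  10.51] F [-0.2 -0.5 -1.6] w 0.0296 j6 87.0
```

View pics/w4c.png

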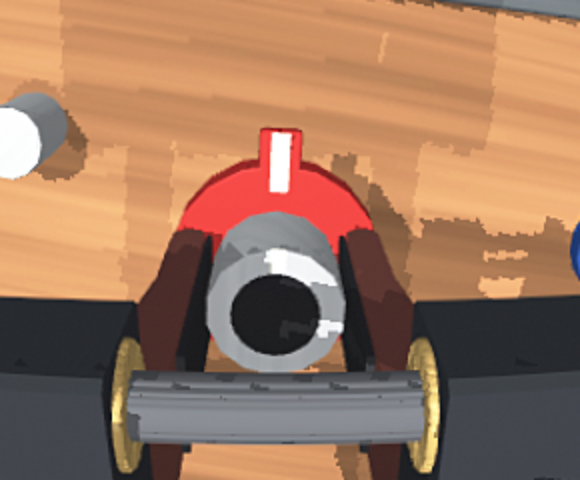

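Red is gripped cleanly, with hub top, flange and white pointer line all visible in hand. Next I measure it in the hand and plan the placing pose.

```bash
cat >> h.py <<'E'
def inhand(m,im,d,c,o,dz):
    q,a=measure_bush(m,im,d,c,o['ee_pos'][:2],o['ee_pos'][2]-dz)
    y=o['tcp_rot'][2]; off=rot([180,0,y]).T@np.r_[q-o['ee_pos'][:2],0]
    print('inhand off',off.round(4),'rel yaw',round(a-y,2)); return off,a-y
def place(off,rel,nq,na,z,c=None):
    y=na-rel; p=np.array(nq)-(rot([180,0,y])@off)[:2]; print('target',p.round(4),'yaw',round(y,1)); go(*p,z,y); return p,y
E
python3 - <<'E'
from h import *
o=bot.get_obs(); m,im,d=load('w4')
off,rel=inhand(m,im,d,'red',o,.026)
place(off,rel,(.6204,-.1839),178.4,.14)
m3,im3,d3=load('w3')
for c,xy in dict(green=(.596,.037),blue=(.591,.146)).items(): measure_nest(m3,im3,d3,c,xy)
E
```

```text
bush red [0.4504 0.0931] mean [0.4439 0.092 ] r 23.8 4085 line n 112 r nan yaw nan
inhand off [ 0.0093 -0.0008 -0.    ] rel yaw nan
target [nan nan] yaw nan
go dx nan dy nan dz nan spin nan j6 87
nest green [0.5958 0.0375] [88.5 89.5] z 0.0157 mark n 124 r 0.04 yaw 25.8
nest blue [0.5903 0.144 ] [88.9 89.7] z 0.0155 mark n 143 r 0.0398 yaw -62.4h.py:56: RuntimeWarning: Mean of empty slice.
  vv,uu=np.nonzero(low); t=onplane(m,np.c_[uu,vv],base+.010,fish); rt=np.hypot(*(t-q).T); t=t[(rt>.0265)&(rt<.036)]; a=t.mean(0)-q
  ret = um.true_divide(
```

```bash
python3 - <<'E'
s=open('h.py').read()
i=s.index('def inhand'); j=s.index('def place')
s=s[:i]+'''def inhand(m,im,d,c,o,dz,q=None):
    """white line direction with the hub axis q (default: TCP)"""
    p=o['ee_pos'];base=p[2]-dz;y=o['tcp_rot'][2]; q=p[:2] if q is None else np.array(q)
    w=(wh(im)*255).astype(np.uint8); P=cloud(m,d); w[abs(P[...,2]-base-.01)>.008]=0
    vv,uu=np.nonzero(w); t=onplane(m,np.c_[uu,vv],base+.01,True); r=np.hypot(*(t-q).T); t=t[(r>.024)&(r<.037)]
    a=t.mean(0)-q; yaw=np.degrees(np.arctan2(a[1],a[0])); dd=t-t.mean(0); e=np.linalg.svd(dd,full_matrices=False)[2][0]
    f=mask(im,c,100,40); f[(abs(P[...,2]-base-.01)>.008)]=0; vv,uu=np.nonzero(f); g=onplane(m,np.c_[uu,vv],base+.01,True); g=g[np.hypot(*(g-q).T)<.029]
    h=cv2.convexHull((g*1000).astype(np.float32))[:,0]
    rh=np.hypot(*(h-1000*q).T); h=h[rh>22]; A=np.c_[2*h,np.ones(len(h))]; s=np.linalg.lstsq(A,(h**2).sum(1),rcond=None)[0]
    print('line n',len(t),'r',np.hypot(*a).round(4),'yaw',yaw.round(1),'svd',(np.degrees(np.arctan2(e[1],e[0]))%180).round(1),'flange ctr',(s[:2]/1000).round(4),'R',np.sqrt(s[2]+s[0]**2+s[1]**2).round(1),'tcp',p.round(4))
    off=rot([180,0,y]).T@np.r_[q-p[:2],0]; return off,yaw-y
'''+s[j:]
open('h.py','w').write(s)
from h import *
o=bot.get_obs(); m,im,d=load('w4')
off,rel=inhand(m,im,d,'red',o,.026)
off[0]-=.0003; print(rel)
place(off,rel,(.6204,-.1839),178.4,.14)
E
```

```text
line n 186 r 0.0287 yaw 10.0 svd 8.6 flange ctr [0.4427 0.0918] R 26.1 tcp [0.4414 0.0907 0.1421]
-0.5580913166542487
target [ 0.6201 -0.1839] yaw 179.0
go dx 3.140 dy 7.563 dz 0.082 spin -33.69 j6 87
```

Emit:
servo_tool:
  moves:
    - {"jaw":25,"dx":0.4,"dy":0.9,"dz":0,"spin":-1.4}
    - {"jaw":25,"dx":0.8,"dy":1.8,"dz":0,"spin":-2.8}
    - {"jaw":25,"dx":1.2,"dy":2.7,"dz":0,"spin":-4.2}
    - {"jaw":25,"dx":1.6,"dy":3.6,"dz":0,"spin":-5.6}
    - {"jaw":25,"dx":2,"dy":4.5,"dz":0,"spin":-7}
    - {"jaw":25,"dx":2.4,"dy":5.4,"dz":0,"spin":-8.4}
    - {"jaw":25,"dx":2.8,"dy":6.3,"dz":0,"spin":-9.8}
    - {"jaw":25,"dx":3,"dy":7.1,"dz":0,"spin":-11.2}
    - {"jaw":25,"dx":3.14,"dy":7.56,"dz":0,"spin":-12.6}
    - {"jaw":25,"dx":3.14,"dy":7.56,"dz":0,"spin":-14}

```text
clock: 7.35
ee_pos: [0.6197, -0.1875, 0.139]
tcp_rot: [-180.0, 0.1, 80.6]
wrist_force: [0.6, -0.5, -1.0]
gripper_width: 0.0291
```

Emit:
servo_tool:
  moves:
    - {"jaw":25,"dx":0,"dy":0,"dz":0,"spin":-14}
    - {"jaw":25,"dx":0,"dy":0,"dz":0,"spin":-14}
    - {"jaw":25,"dx":0,"dy":0,"dz":0,"spin":-14}
    - {"jaw":25,"dx":0,"dy":0,"dz":0,"spin":-14}
    - {"jaw":25,"dx":0,"dy":0,"dz":0,"spin":-14}
    - {"jaw":25,"dx":0,"dy":0,"dz":0,"spin":-14}
    - {"jaw":25,"dx":0,"dy":0,"dz":0,"spin":-14}
    - {"jaw":25,"dx":0,"dy":0,"dz":0,"spin":-14}
    - {"jaw":25,"dx":0,"dy":0,"dz":0,"spin":-14}
    - {"jaw":25,"dx":0,"dy":0,"dz":0,"spin":-14}

```text
clock: 8.18
ee_pos: [0.6185, -0.1871, 0.1359]
tcp_rot: [-179.9, -0.3, 150.9]
wrist_force: [-0.6, -0.1, -2.7]
gripper_width: 0.0293
```

Emit:
servo_tool:
  moves:
    - {"jaw":25,"dx":0,"dy":0,"dz":0,"spin":-6}
    - {"jaw":25,"dx":0,"dy":0,"dz":0,"spin":-6}
    - {"jaw":25,"dx":0,"dy":0,"dz":0,"spin":-6}
    - {"jaw":25,"dx":0,"dy":0,"dz":0,"spin":-6}
    - {"jaw":25,"dx":0,"dy":0,"dz":0,"spin":-6}
    - {"jaw":25,"dx":0,"dy":0,"dz":0,"spin":-6}
    - {"jaw":25,"dx":0,"dy":0,"dz":0,"spin":-6}

```text
clock: 8.77
ee_pos: [0.6177, -0.1868, 0.1337]
tcp_rot: [179.9, -0.5, -179.2]
wrist_force: [-0.1, 0.1, -1.9]
gripper_width: 0.0292
```

```bash
python3 - <<'E'
from h import *
o=st();m,im,d=look('w5')
inhand(m,im,d,'red',o,.026)
measure_nest(m,im,d,'red',(.62,-.184))
measure_nest(m,im,d,'yellow',(.613,-.073))
go(.6203,-.1834,.04,180.5)
E
```

```text
t8.77 [ 0.6177 -0.1868  0.1337] [ 179.88   -0.49 -179.16] F [-0.1  0.1 -1.9] w 0.0292 j6 -111.0
line n 179 r 0.0289 yaw 176.5 svd 178.3 flange ctr [ 0.6158 -0.1858] R 26.0 tcp [ 0.6177 -0.1868  0.1337]
nest red [ 0.6201 -0.1845] [88.3 89. ] z 0.0161 mark n 217 r 0.0158 yaw 174.9
nest yellow [ 0.6128 -0.0746] [88.8 90. ] z 0.0158 mark n 101 r 0.0404 yaw 91.2
go dx -0.080 dy 0.081 dz 2.353 spin 0.07 j6 -111
```

View pics/w5.png

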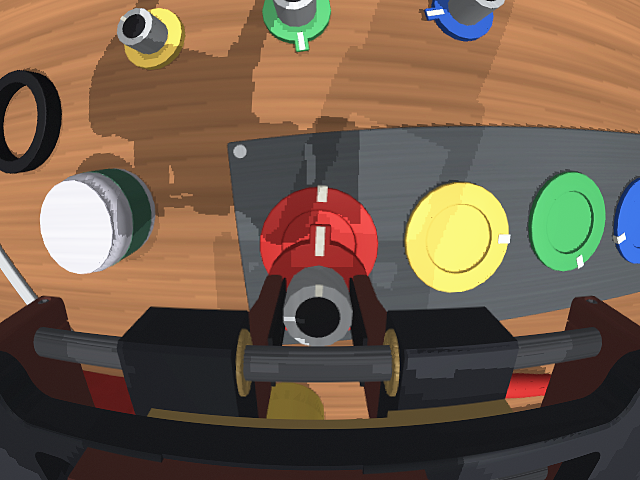

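The picture shows red held above its nest: pointer line at (320,240), nest mark at (322,193), aligned. Now I lower it with a small shift.

Emit:
servo_tool:
  moves:
    - {"jaw":25,"dx":-0.08,"dy":0.06,"dz":0.5,"spin":0}
    - {"jaw":25,"dx":-0.08,"dy":0.06,"dz":1,"spin":0}
    - {"jaw":25,"dx":-0.08,"dy":0.06,"dz":1.5,"spin":0}
    - {"jaw":25,"dx":-0.08,"dy":0.06,"dz":1.8,"spin":0}
    - {"jaw":25,"dx":-0.08,"dy":0.06,"dz":1.95,"spin":0}
    - {"jaw":25,"dx":-0.08,"dy":0.06,"dz":2.05,"spin":0}
    - {"jaw":25,"dx":-0.08,"dy":0.06,"dz":2.1,"spin":0}
    - {"jaw":25,"dx":-0.08,"dy":0.06,"dz":2.15,"spin":0}

```text
clock: 9.48
ee_pos: [0.621, -0.1845, 0.0492]
tcp_rot: [179.9, -0.4, -179.2]
wrist_force: [0.7, -0.0, -2.2]
gripper_width: 0.0295
```

Emit:
servo_tool:
  moves:
    - {"jaw":25,"dx":0,"dy":0,"dz":0.05,"spin":0}
    - {"jaw":25,"dx":0,"dy":0,"dz":0.1,"spin":0}
    - {"jaw":25,"dx":0,"dy":0,"dz":0.15,"spin":0}
    - {"jaw":25,"dx":0,"dy":0,"dz":0.15,"spin":0}

```text
clock: 9.82
ee_pos: [0.6209, -0.1845, 0.0431]
tcp_rot: [179.9, -0.4, -179.2]
wrist_force: [0.9, 0.8, -1.3]
gripper_width: 0.0294
```

```bash
python3 - <<'E'
from h import *
st()
E
```

```text
t9.82 [ 0.6209 -0.1845  0.0431] [ 179.93   -0.36 -179.17] F [ 0.9  0.8 -1.3] w 0.0294 j6 -110.0
```

Emit:
servo_tool:
  moves:
    - {"jaw":25,"dx":0,"dy":0,"dz":0.03,"spin":0}
    - {"jaw":25,"dx":0,"dy":0,"dz":0.06,"spin":0}
    - {"jaw":25,"dx":0,"dy":0,"dz":0.09,"spin":0}
    - {"jaw":25,"dx":0,"dy":0,"dz":0.12,"spin":0}
    - {"jaw":25,"dx":0,"dy":0,"dz":0.12,"spin":0}

```text
clock: 10.23
ee_pos: [0.6209, -0.1845, 0.039]
tcp_rot: [179.9, -0.3, -179.2]
wrist_force: [-2.3, 0.9, 2.5]
gripper_width: 0.0297
```

It went 4 mm below the rim with light contact, so it is seated. Release and back up.

Emit:
servo_tool:
  moves:
    - {"jaw":34,"dx":0,"dy":0,"dz":0,"spin":0}
    - {"jaw":40,"dx":0,"dy":0,"dz":0,"spin":0}
    - {"jaw":46,"dx":0,"dy":0,"dz":0,"spin":0}
    - {"jaw":50,"dx":0,"dy":0,"dz":-0.3,"spin":0}
    - {"jaw":50,"dx":0,"dy":0,"dz":-1,"spin":0}
    - {"jaw":50,"dx":0,"dy":0,"dz":-2,"spin":0}
    - {"jaw":50,"dx":0,"dy":0,"dz":-3,"spin":0}
    - {"jaw":50,"dx":0,"dy":0,"dz":-3,"spin":0}
    - {"jaw":50,"dx":0,"dy":0,"dz":-3,"spin":0}

```text
clock: 10.98
ee_pos: [0.6234, -0.1852, 0.1645]
tcp_rot: [-179.9, 0.1, -179.2]
wrist_force: [-0.5, -0.3, -0.6]
gripper_width: 0.0501
```

```bash
python3 - <<'E'
from h import *
st();m,im,d=look('w6'); cv2.imwrite('pics/w6c.png',im)
measure_bush(m,im,d,'red',(.6205,-.184),.013)
measure_nest(m,im,d,'red',(.6205,-.184))
for c,xy in dict(yellow=(.455,-.31),green=(.44,-.197)).items(): measure_bush(m,im,d,c,xy)
E
```

```text
t10.98 [ 0.6234 -0.1852  0.1645] [-1.7989e+02  1.2000e-01 -1.7917e+02] F [-0.5 -0.3 -0.6] w 0.0501 j6 -110.0
bush red [ 0.6204 -0.1835] mean [ 0.62   -0.1836] r 15.1 1238 line n 101 r 0.0299 yaw 178.8
nest red [ 0.6203 -0.1845] [88.8 89. ] z 0.0167 mark n 129 r 0.0385 yaw 177.4
bush yellow [ 0.4537 -0.3194] mean [ 0.4543 -0.318 ] r 15.7 907 line n 1 r nan yaw nan
bush green [ 0.4427 -0.204 ] mean [ 0.4481 -0.204 ] r 14.6 516 line n 74 r 0.0287 yaw 9.9h.py:56: RuntimeWarning: Mean of empty slice.
  vv,uu=np.nonzero(low); t=onplane(m,np.c_[uu,vv],base+.010,fish); rt=np.hypot(*(t-q).T); t=t[(rt>.0265)&(rt<.036)]; a=t.mean(0)-q
  ret = um.true_divide(
```

View pics/w6c.png

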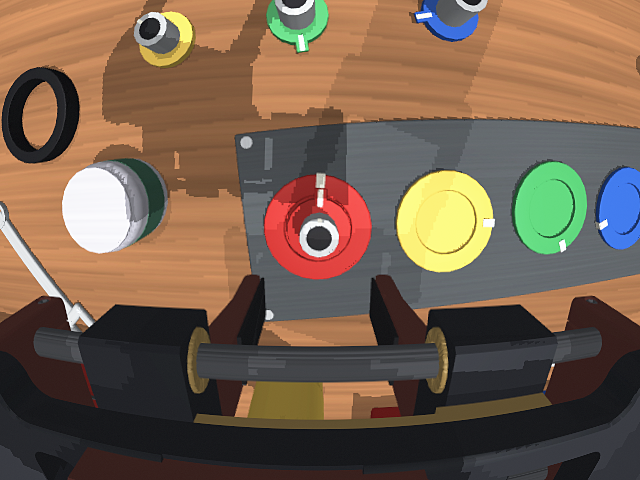

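Red is seated, with its pointer (320,195) in line with the mark (321,180). Green is next.

```bash
python3 -c "
from h import *
go(.440,-.2036,.15,9.5)"
```

```text
go dx 4.563 dy -0.403 dz 0.292 spin 34.27 j6 -110
```

Emit:
servo_tool:
  moves:
    - {"jaw":60,"dx":0.9,"dy":-0.1,"dz":0,"spin":1.4}
    - {"jaw":60,"dx":1.8,"dy":-0.2,"dz":0,"spin":2.8}
    - {"jaw":60,"dx":2.7,"dy":-0.3,"dz":0,"spin":4.2}
    - {"jaw":60,"dx":3.6,"dy":-0.4,"dz":0.1,"spin":5.6}
    - {"jaw":60,"dx":4.56,"dy":-0.4,"dz":0.3,"spin":7}
    - {"jaw":60,"dx":4.56,"dy":-0.4,"dz":0.3,"spin":8.4}
    - {"jaw":60,"dx":4.56,"dy":-0.4,"dz":0.3,"spin":9.8}
    - {"jaw":60,"dx":4.56,"dy":-0.4,"dz":0.3,"spin":11.2}
    - {"jaw":60,"dx":4.56,"dy":-0.4,"dz":0.3,"spin":12.6}
    - {"jaw":60,"dx":4.56,"dy":-0.4,"dz":0.3,"spin":14}

```text
clock: 11.87
ee_pos: [0.4391, -0.203, 0.1476]
tcp_rot: [-179.7, -0.2, 110.5]
wrist_force: [-0.7, 1.8, 0.6]
gripper_width: 0.0599
```

Emit:
servo_tool:
  moves:
    - {"jaw":60,"dx":0,"dy":0,"dz":0,"spin":14}
    - {"jaw":60,"dx":0,"dy":0,"dz":0,"spin":14}
    - {"jaw":60,"dx":0,"dy":0,"dz":0,"spin":14}
    - {"jaw":60,"dx":0,"dy":0,"dz":0,"spin":14}
    - {"jaw":60,"dx":0,"dy":0,"dz":0,"spin":14}
    - {"jaw":60,"dx":0,"dy":0,"dz":0,"spin":14}
    - {"jaw":60,"dx":0,"dy":0,"dz":0,"spin":14}
    - {"jaw":60,"dx":0,"dy":0,"dz":0,"spin":14}
    - {"jaw":60,"dx":0,"dy":0,"dz":0,"spin":14}
    - {"jaw":60,"dx":0,"dy":0,"dz":0,"spin":14}

```text
clock: 12.7
ee_pos: [0.4382, -0.2026, 0.1455]
tcp_rot: [-179.5, 0.3, 40.1]
wrist_force: [0.7, 0.8, 0.4]
gripper_width: 0.0601
```

Emit:
servo_tool:
  moves:
    - {"jaw":60,"dx":0,"dy":0,"dz":0,"spin":6.2}
    - {"jaw":60,"dx":0,"dy":0,"dz":0,"spin":6.2}
    - {"jaw":60,"dx":0,"dy":0,"dz":0,"spin":6.2}
    - {"jaw":60,"dx":0,"dy":0,"dz":0,"spin":6.2}
    - {"jaw":60,"dx":0,"dy":0,"dz":0,"spin":6.2}
    - {"jaw":60,"dx":0,"dy":0,"dz":0,"spin":6.2}
    - {"jaw":60,"dx":0,"dy":0,"dz":0,"spin":6.2}

```text
clock: 13.28
ee_pos: [0.4376, -0.2022, 0.144]
tcp_rot: [-179.6, 0.6, 9.2]
wrist_force: [-0.7, 0.9, 0.6]
gripper_width: 0.0599
```

```bash
python3 -W ignore - <<'E'
from h import *
st();m,im,d=look('w7')
for c,xy in dict(yellow=(.455,-.31),blue=(.43,-.07)).items(): measure_bush(m,im,d,c,xy)
q,a=measure_bush(m,im,d,'green',(.44,-.203))
go(*q,.026,a)
E
```

```text
t13.28 [ 0.4376 -0.2022  0.144 ] [-179.64    0.6     9.22] F [-0.7  0.9  0.6] w 0.0599 j6 52.0
bush yellow [ 0.4537 -0.3189] mean [ 0.4541 -0.3181] r 15.0 1078 line n 9 r 0.0329 yaw -129.0
bush blue [ 0.4272 -0.0725] mean [ 0.428  -0.0733] r 15.4 1145 line n 88 r 0.0299 yaw -73.2
bush green [ 0.44   -0.2042] mean [ 0.4406 -0.2039] r 15.1 1407 line n 114 r 0.0299 yaw 9.6
go dx 0.076 dy 0.075 dz 2.956 spin -0.08 j6 52
```

Emit:
servo_tool:
  moves:
    - {"jaw":60,"dx":0.07,"dy":0.07,"dz":0.6,"spin":0}
    - {"jaw":60,"dx":0.07,"dy":0.07,"dz":1.2,"spin":0}
    - {"jaw":60,"dx":0.07,"dy":0.07,"dz":1.8,"spin":0}
    - {"jaw":60,"dx":0.07,"dy":0.07,"dz":2.3,"spin":0}
    - {"jaw":60,"dx":0.07,"dy":0.07,"dz":2.6,"spin":0}
    - {"jaw":60,"dx":0.07,"dy":0.07,"dz":2.8,"spin":0}
    - {"jaw":60,"dx":0.07,"dy":0.07,"dz":2.94,"spin":0}
    - {"jaw":60,"dx":0.07,"dy":0.07,"dz":2.94,"spin":0}
    - {"jaw":60,"dx":0.07,"dy":0.07,"dz":2.94,"spin":0}

```text
clock: 14.08
ee_pos: [0.4402, -0.2043, 0.0275]
tcp_rot: [-179.7, 0.5, 9.2]
wrist_force: [-0.0, 0.1, 0.2]
gripper_width: 0.06
```

Emit:
servo_tool:
  moves:
    - {"jaw":50,"dx":0,"dy":0,"dz":0,"spin":0}
    - {"jaw":40,"dx":0,"dy":0,"dz":0,"spin":0}
    - {"jaw":34,"dx":0,"dy":0,"dz":0,"spin":0}
    - {"jaw":30,"dx":0,"dy":0,"dz":0,"spin":0}
    - {"jaw":25,"dx":0,"dy":0,"dz":0,"spin":0}
    - {"jaw":25,"dx":0,"dy":0,"dz":0,"spin":0}
    - {"jaw":25,"dx":0,"dy":0,"dz":0,"spin":0}
    - {"jaw":25,"dx":0,"dy":0,"dz":0,"spin":0}

```text
clock: 14.75
ee_pos: [0.4404, -0.2045, 0.0279]
tcp_rot: [-179.7, 0.5, 9.2]
wrist_force: [-0.4, 0.1, 3.2]
gripper_width: 0.0295
```

Emit:
servo_tool:
  moves:
    - {"jaw":25,"dx":0,"dy":0,"dz":-0.3,"spin":0}
    - {"jaw":25,"dx":0,"dy":0,"dz":-0.8,"spin":0}
    - {"jaw":25,"dx":0,"dy":0,"dz":-1.5,"spin":0}
    - {"jaw":25,"dx":0,"dy":0,"dz":-2.2,"spin":0}
    - {"jaw":25,"dx":0,"dy":0,"dz":-3,"spin":0}
    - {"jaw":25,"dx":0,"dy":0,"dz":-3,"spin":0}
    - {"jaw":25,"dx":0,"dy":0,"dz":-3,"spin":0}

```text
clock: 15.33
ee_pos: [0.4424, -0.2054, 0.1505]
tcp_rot: [-179.9, 0.3, 9.2]
wrist_force: [-0.6, -0.4, -2.1]
gripper_width: 0.0296
```

```bash
python3 -W ignore - <<'E'
from h import *
o=st();m,im,d=look('w8')
inhand(m,im,d,'green',o,.027)
# bush axis true ~ (.440,-.2040)->nest
go(.5962,.0370,.15,o['tcp_rot'][2]+26.7-9.6)
E
```

```text
t15.33 [ 0.4424 -0.2054  0.1505] [-179.88    0.29    9.24] F [-0.6 -0.4 -2.1] w 0.0296 j6 52.0
line n 188 r 0.0288 yaw 11.2 svd 7.7 flange ctr [ 0.4471 -0.2036] R 23.5 tcp [ 0.4424 -0.2054  0.1505]
go dx 4.787 dy -5.350 dz -0.059 spin -3.42 j6 52
```

Emit:
servo_tool:
  moves:
    - {"jaw":25,"dx":0.6,"dy":-0.7,"dz":0,"spin":-0.8}
    - {"jaw":25,"dx":1.2,"dy":-1.4,"dz":0,"spin":-1.6}
    - {"jaw":25,"dx":1.9,"dy":-2.1,"dz":0,"spin":-2.4}
    - {"jaw":25,"dx":2.5,"dy":-2.8,"dz":0,"spin":-3.42}
    - {"jaw":25,"dx":3.1,"dy":-3.5,"dz":0,"spin":-3.42}
    - {"jaw":25,"dx":3.7,"dy":-4.2,"dz":0,"spin":-3.42}
    - {"jaw":25,"dx":4.3,"dy":-4.8,"dz":0,"spin":-3.42}
    - {"jaw":25,"dx":4.8,"dy":-5.35,"dz":0,"spin":-3.42}
    - {"jaw":25,"dx":4.8,"dy":-5.35,"dz":0,"spin":-3.42}
    - {"jaw":25,"dx":4.8,"dy":-5.35,"dz":0,"spin":-3.42}

```text
clock: 16.22
ee_pos: [0.5958, 0.0384, 0.1446]
tcp_rot: [-179.5, 0.6, 26.5]
wrist_force: [-0.3, 0.1, -1.8]
gripper_width: 0.0296
```

Emit:
servo_tool:
  moves:
    - {"jaw":25,"dx":0,"dy":0,"dz":0.4,"spin":0}
    - {"jaw":25,"dx":0,"dy":0,"dz":0.8,"spin":0}
    - {"jaw":25,"dx":0,"dy":0,"dz":0.8,"spin":0}
    - {"jaw":25,"dx":0,"dy":0,"dz":0.8,"spin":0}

```text
clock: 16.55
ee_pos: [0.5938, 0.0374, 0.1107]
tcp_rot: [-179.4, 0.9, 26.4]
wrist_force: [0.2, -0.3, -2.0]
gripper_width: 0.0293
```

```bash
python3 -W ignore - <<'E'
from h import *
o=st();m,im,d=look('w9')
inhand(m,im,d,'green',o,.0279)
measure_nest(m,im,d,'green',(.596,.037))
measure_nest(m,im,d,'blue',(.5905,.1435))
go(.5962,.0370,.0409)
cv2.imwrite('pics/w9c.png',cv2.resize(im[120:400,180:470],None,fx=2,fy=2))
E
```

```text
t16.55 [0.5938 0.0374 0.1107] [-179.4     0.87   26.42] F [ 0.2 -0.3 -2. ] w 0.0293 j6 64.0
line n 198 r 0.0286 yaw 28.5 svd 26.1 flange ctr [0.5974 0.0405] R 23.9 tcp [0.5938 0.0374 0.1107]
nest green [0.5973 0.0371] [88.4 88.8] z 0.0161 mark n 844 r 0.0179 yaw -169.8
nest blue [0.5915 0.1437] [88.4 90. ] z 0.0159 mark n 210 r 0.038 yaw -64.3
go dx 0.050 dy 0.045 dz 1.783 spin 0.00 j6 64
```

View pics/w9c.png

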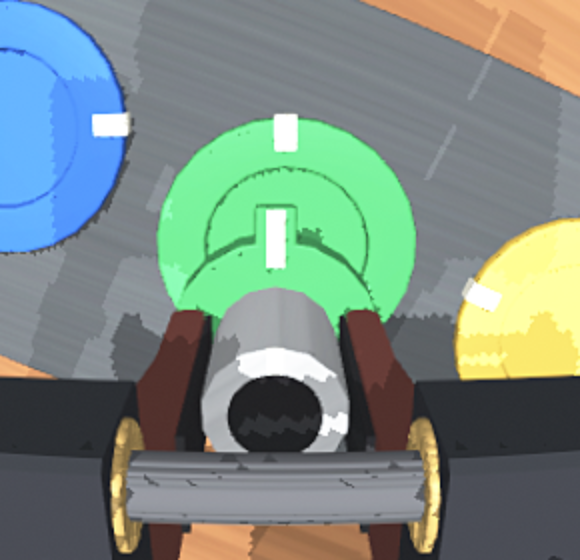

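Green in hand: pointer line at crop (276,240), mark at (286,132). Both run straight up the image, needing only a sideways shift of about 2 mm. Lowering now.

Emit:
servo_tool:
  moves:
    - {"jaw":25,"dx":0.06,"dy":0.04,"dz":0.4,"spin":0}
    - {"jaw":25,"dx":0.06,"dy":0.04,"dz":0.8,"spin":0}
    - {"jaw":25,"dx":0.06,"dy":0.04,"dz":1.15,"spin":0}
    - {"jaw":25,"dx":0.06,"dy":0.04,"dz":1.4,"spin":0}
    - {"jaw":25,"dx":0.06,"dy":0.04,"dz":1.55,"spin":0}
    - {"jaw":25,"dx":0.06,"dy":0.04,"dz":1.55,"spin":0}
    - {"jaw":25,"dx":0.06,"dy":0.04,"dz":1.55,"spin":0}

```text
clock: 17.18
ee_pos: [0.5966, 0.0373, 0.0505]
tcp_rot: [-179.5, 0.7, 26.4]
wrist_force: [-0.1, -0.5, -1.9]
gripper_width: 0.0297
```

```bash
python3 -W ignore - <<'E'
from h import *
o=st();go(.5966,.0370,.0405)
E
```

```text
t17.18 [0.5966 0.0373 0.0505] [-179.47    0.72   26.42] F [-0.1 -0.5 -1.9] w 0.0297 j6 64.0
go dx -0.001 dy 0.009 dz 0.249 spin 0.00 j6 64
```

Emit:
servo_tool:
  moves:
    - {"jaw":25,"dx":0,"dy":0.01,"dz":0.05,"spin":0}
    - {"jaw":25,"dx":0,"dy":0.01,"dz":0.1,"spin":0}
    - {"jaw":25,"dx":0,"dy":0.01,"dz":0.15,"spin":0}
    - {"jaw":25,"dx":0,"dy":0.01,"dz":0.19,"spin":0}
    - {"jaw":25,"dx":0,"dy":0.01,"dz":0.22,"spin":0}
    - {"jaw":25,"dx":0,"dy":0.01,"dz":0.25,"spin":0}
    - {"jaw":25,"dx":0,"dy":0.01,"dz":0.25,"spin":0}

```text
clock: 17.77
ee_pos: [0.5967, 0.0369, 0.041]
tcp_rot: [-179.5, 0.7, 26.4]
wrist_force: [-2.2, 0.5, 1.2]
gripper_width: 0.0292
```

Emit:
servo_tool:
  moves:
    - {"jaw":34,"dx":0,"dy":0,"dz":0,"spin":0}
    - {"jaw":40,"dx":0,"dy":0,"dz":0,"spin":0}
    - {"jaw":46,"dx":0,"dy":0,"dz":0,"spin":0}
    - {"jaw":50,"dx":0,"dy":0,"dz":-0.3,"spin":0}
    - {"jaw":50,"dx":0,"dy":0,"dz":-1,"spin":0}
    - {"jaw":50,"dx":0,"dy":0,"dz":-2,"spin":0}
    - {"jaw":50,"dx":0,"dy":0,"dz":-3,"spin":0}
    - {"jaw":50,"dx":0,"dy":0,"dz":-3,"spin":0}
    - {"jaw":50,"dx":0,"dy":0,"dz":-3,"spin":0}

```text
clock: 18.52
ee_pos: [0.6003, 0.0367, 0.1661]
tcp_rot: [-179.7, 0.3, 26.4]
wrist_force: [0.4, -0.1, -0.5]
gripper_width: 0.0498
```

```bash
python3 -W ignore - <<'E'
from h import *
st();m,im,d=look('w10')
measure_bush(m,im,d,'green',(.5966,.037),.013)
measure_nest(m,im,d,'green',(.5966,.037))
measure_nest(m,im,d,'blue',(.5905,.1435))
go(.4272,-.0723,.16,-45)
E
```

```text
t18.52 [0.6003 0.0367 0.1661] [-179.69    0.28   26.42] F [ 0.4 -0.1 -0.5] w 0.0498 j6 64.0
bush green [0.5964 0.0379] mean [0.5969 0.0382] r 15.1 1294 line n 128 r 0.0299 yaw 27.0
nest green [0.5971 0.0371] [88.5 89.2] z 0.0167 mark n 158 r 0.0386 yaw 27.2
nest blue [0.5915 0.1439] [88.4 89.6] z 0.0159 mark n 133 r 0.039 yaw -63.8
go dx -5.062 dy 0.527 dz 0.118 spin 14.28 j6 64
```

Green reads 27.0° against a mark at 27.2°. Now blue.

Emit:
servo_tool:
  moves:
    - {"jaw":60,"dx":-1,"dy":0.1,"dz":0,"spin":1.4}
    - {"jaw":60,"dx":-2,"dy":0.2,"dz":0,"spin":2.8}
    - {"jaw":60,"dx":-3,"dy":0.3,"dz":0,"spin":4.2}
    - {"jaw":60,"dx":-4,"dy":0.4,"dz":0,"spin":5.6}
    - {"jaw":60,"dx":-5.06,"dy":0.53,"dz":0.1,"spin":7}
    - {"jaw":60,"dx":-5.06,"dy":0.53,"dz":0.12,"spin":8.4}
    - {"jaw":60,"dx":-5.06,"dy":0.53,"dz":0.12,"spin":9.8}
    - {"jaw":60,"dx":-5.06,"dy":0.53,"dz":0.12,"spin":11.2}
    - {"jaw":60,"dx":-5.06,"dy":0.53,"dz":0.12,"spin":12.6}
    - {"jaw":60,"dx":-5.06,"dy":0.53,"dz":0.12,"spin":14.2}

```text
clock: 19.4
ee_pos: [0.4264, -0.0723, 0.1581]
tcp_rot: [179.6, 0.7, -44.1]
wrist_force: [0.4, -0.4, 0.0]
gripper_width: 0.0596
```

Emit:
servo_tool:
  moves:
    - {"jaw":60,"dx":0,"dy":0,"dz":0,"spin":0}
    - {"jaw":60,"dx":0,"dy":0,"dz":0,"spin":0}

```text
clock: 19.57
ee_pos: [0.4255, -0.0721, 0.1563]
tcp_rot: [179.5, 0.9, -43.9]
wrist_force: [0.0, 0.1, -0.2]
gripper_width: 0.0603
```

```bash
python3 -W ignore - <<'E'
from h import *
st();m,im,d=look('w11')
q,a=measure_bush(m,im,d,'blue',(.427,-.0723))
go(*q,.027)
E
```

```text
t19.57 [ 0.4255 -0.0721  0.1563] [179.46   0.91 -43.94] F [ 0.   0.1 -0.2] w 0.0603 j6 120.0
bush blue [ 0.4274 -0.0724] mean [ 0.4278 -0.0726] r 15.1 1317 line n 88 r 0.0296 yaw -73.6
go dx 0.085 dy -0.053 dz 3.240 spin 0.00 j6 120
```

Emit:
servo_tool:
  moves:
    - {"jaw":60,"dx":0.08,"dy":-0.05,"dz":0.8,"spin":0}
    - {"jaw":60,"dx":0.08,"dy":-0.05,"dz":1.6,"spin":0}
    - {"jaw":60,"dx":0.08,"dy":-0.05,"dz":2.2,"spin":0}
    - {"jaw":60,"dx":0.08,"dy":-0.05,"dz":2.6,"spin":0}
    - {"jaw":60,"dx":0.08,"dy":-0.05,"dz":2.9,"spin":0}
    - {"jaw":60,"dx":0.08,"dy":-0.05,"dz":3.1,"spin":0}
    - {"jaw":60,"dx":0.08,"dy":-0.05,"dz":3.22,"spin":0}
    - {"jaw":60,"dx":0.08,"dy":-0.05,"dz":3.22,"spin":0}
    - {"jaw":60,"dx":0.08,"dy":-0.05,"dz":3.22,"spin":0}

```text
clock: 20.37
ee_pos: [0.4277, -0.0725, 0.0286]
tcp_rot: [179.5, 0.8, -43.9]
wrist_force: [0.3, -0.4, 0.1]
gripper_width: 0.0602
```

Emit:
servo_tool:
  moves:
    - {"jaw":50,"dx":0,"dy":0,"dz":0,"spin":0}
    - {"jaw":40,"dx":0,"dy":0,"dz":0,"spin":0}
    - {"jaw":34,"dx":0,"dy":0,"dz":0,"spin":0}
    - {"jaw":30,"dx":0,"dy":0,"dz":0,"spin":0}
    - {"jaw":25,"dx":0,"dy":0,"dz":0,"spin":0}
    - {"jaw":25,"dx":0,"dy":0,"dz":0,"spin":0}
    - {"jaw":25,"dx":0,"dy":0,"dz":0,"spin":0}
    - {"jaw":25,"dx":0,"dy":0,"dz":0,"spin":0}

```text
clock: 21.03
ee_pos: [0.4279, -0.0726, 0.0289]
tcp_rot: [179.5, 0.8, -43.9]
wrist_force: [-1.7, 0.1, 2.1]
gripper_width: 0.0295
```

Emit:
servo_tool:
  moves:
    - {"jaw":25,"dx":0,"dy":0,"dz":-0.3,"spin":0}
    - {"jaw":25,"dx":0,"dy":0,"dz":-0.8,"spin":0}
    - {"jaw":25,"dx":0,"dy":0,"dz":-1.5,"spin":0}
    - {"jaw":25,"dx":0,"dy":0,"dz":-2.2,"spin":0}
    - {"jaw":25,"dx":0,"dy":0,"dz":-3,"spin":0}
    - {"jaw":25,"dx":0,"dy":0,"dz":-3,"spin":0}
    - {"jaw":25,"dx":0,"dy":0,"dz":-3,"spin":0}

```text
clock: 21.62
ee_pos: [0.4307, -0.0732, 0.1514]
tcp_rot: [179.7, 0.6, -43.9]
wrist_force: [-0.2, -0.1, -1.4]
gripper_width: 0.0292
```

```bash
python3 -W ignore - <<'E'
from h import *
o=st()
go(.591,.1437,.12,o['tcp_rot'][2]-63.2+73.5)
E
```

```text
t21.62 [ 0.4307 -0.0732  0.1514] [179.65   0.58 -43.86] F [-0.2 -0.1 -1.4] w 0.0292 j6 120.0
go dx -0.861 dy -6.691 dz 0.752 spin -2.06 j6 120
```

Emit:
servo_tool:
  moves:
    - {"jaw":25,"dx":-0.1,"dy":-0.9,"dz":0,"spin":-0.8}
    - {"jaw":25,"dx":-0.2,"dy":-1.8,"dz":0,"spin":-1.6}
    - {"jaw":25,"dx":-0.3,"dy":-2.7,"dz":0,"spin":-2.06}
    - {"jaw":25,"dx":-0.4,"dy":-3.6,"dz":0,"spin":-2.06}
    - {"jaw":25,"dx":-0.5,"dy":-4.5,"dz":0,"spin":-2.06}
    - {"jaw":25,"dx":-0.7,"dy":-5.4,"dz":0,"spin":-2.06}
    - {"jaw":25,"dx":-0.8,"dy":-6.2,"dz":0,"spin":-2.06}
    - {"jaw":25,"dx":-0.86,"dy":-6.69,"dz":0.2,"spin":-2.06}
    - {"jaw":25,"dx":-0.86,"dy":-6.69,"dz":0.7,"spin":-2.06}
    - {"jaw":25,"dx":-0.86,"dy":-6.69,"dz":0.7,"spin":-2.06}

```text
clock: 22.45
ee_pos: [0.5886, 0.1444, 0.1153]
tcp_rot: [179.4, 1.1, -33.5]
wrist_force: [-0.3, -0.5, -3.3]
gripper_width: 0.0297
```

Emit:
servo_tool:
  moves:
    - {"jaw":25,"dx":0,"dy":0,"dz":0,"spin":0}
    - {"jaw":25,"dx":0,"dy":0,"dz":0,"spin":0}
    - {"jaw":25,"dx":0,"dy":0,"dz":0,"spin":0}

```text
clock: 22.7
ee_pos: [0.5882, 0.1438, 0.1152]
tcp_rot: [179.3, 1.1, -33.5]
wrist_force: [1.0, -0.6, -1.9]
gripper_width: 0.0294
```

```bash
python3 -W ignore - <<'E'
from h import *
o=st();m,im,d=look('w12')
inhand(m,im,d,'blue',o,.0289)
measure_nest(m,im,d,'blue',(.5905,.1435))
go(.591,.1437,.05)
cv2.imwrite('pics/w12c.png',cv2.resize(im[120:400,180:470],None,fx=2,fy=2))
E
```

```text
t22.70 [0.5882 0.1438 0.1152] [179.31   1.1  -33.5 ] F [ 1.  -0.6 -1.9] w 0.0294 j6 134.0
line n 160 r 0.0284 yaw -63.2 svd 118.0 flange ctr [0.5909 0.1415] R 24.8 tcp [0.5882 0.1438 0.1152]
nest blue [0.5915 0.144 ] [88.5 89.3] z 0.0161 mark n 205 r 0.0371 yaw -65.0
go dx 0.081 dy -0.048 dz 1.648 spin 0.00 j6 134
```

View pics/w12c.png

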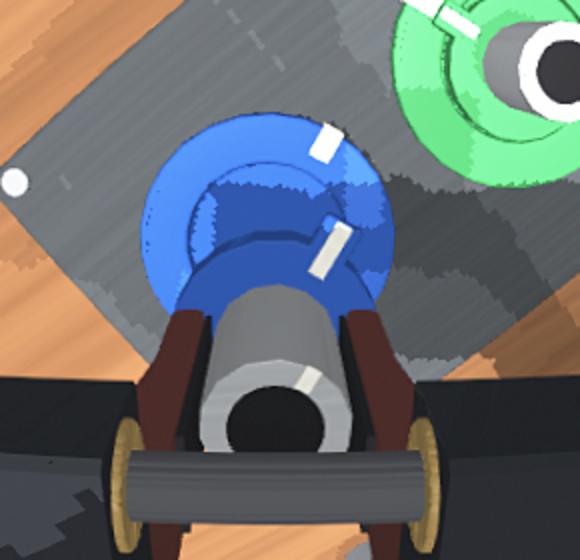

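Blue is in hand, with its pointer (332,250) parallel to the nest mark (326,143). Lowering with a shift of about 3 mm.

Emit:
servo_tool:
  moves:
    - {"jaw":25,"dx":0.08,"dy":-0.05,"dz":0.4,"spin":0}
    - {"jaw":25,"dx":0.08,"dy":-0.05,"dz":0.8,"spin":0}
    - {"jaw":25,"dx":0.08,"dy":-0.05,"dz":1.15,"spin":0}
    - {"jaw":25,"dx":0.08,"dy":-0.05,"dz":1.4,"spin":0}
    - {"jaw":25,"dx":0.08,"dy":-0.05,"dz":1.6,"spin":0}
    - {"jaw":25,"dx":0.08,"dy":-0.05,"dz":1.6,"spin":0}
    - {"jaw":25,"dx":0.08,"dy":-0.05,"dz":1.6,"spin":0}

```text
clock: 23.33
ee_pos: [0.5909, 0.1437, 0.0518]
tcp_rot: [179.4, 1.1, -33.5]
wrist_force: [0.4, 0.4, -2.0]
gripper_width: 0.0295
```

```bash
python3 -W ignore - <<'E'
from h import *
o=st();go(.5912,.1438,.0415)
E
```

```text
t23.33 [0.5909 0.1437 0.0518] [179.35   1.06 -33.51] F [ 0.4  0.4 -2. ] w 0.0295 j6 134.0
go dx 0.010 dy -0.010 dz 0.257 spin 0.00 j6 134
```

Emit:
servo_tool:
  moves:
    - {"jaw":25,"dx":0,"dy":0,"dz":0.05,"spin":0}
    - {"jaw":25,"dx":0,"dy":0,"dz":0.1,"spin":0}
    - {"jaw":25,"dx":0,"dy":0,"dz":0.15,"spin":0}
    - {"jaw":25,"dx":0,"dy":0,"dz":0.2,"spin":0}
    - {"jaw":25,"dx":0,"dy":0,"dz":0.24,"spin":0}
    - {"jaw":25,"dx":0,"dy":0,"dz":0.27,"spin":0}
    - {"jaw":25,"dx":0,"dy":0,"dz":0.27,"spin":0}

```text
clock: 23.92
ee_pos: [0.5907, 0.1437, 0.042]
tcp_rot: [179.4, 1.0, -33.5]
wrist_force: [-2.8, -0.5, 3.8]
gripper_width: 0.0296
```

Emit:
servo_tool:
  moves:
    - {"jaw":34,"dx":0,"dy":0,"dz":0,"spin":0}
    - {"jaw":40,"dx":0,"dy":0,"dz":0,"spin":0}
    - {"jaw":46,"dx":0,"dy":0,"dz":0,"spin":0}
    - {"jaw":50,"dx":0,"dy":0,"dz":-0.3,"spin":0}
    - {"jaw":50,"dx":0,"dy":0,"dz":-1,"spin":0}
    - {"jaw":50,"dx":0,"dy":0,"dz":-2,"spin":0}
    - {"jaw":50,"dx":0,"dy":0,"dz":-3,"spin":0}
    - {"jaw":50,"dx":0,"dy":0,"dz":-3,"spin":0}
    - {"jaw":50,"dx":0,"dy":0,"dz":-3,"spin":0}

```text
clock: 24.67
ee_pos: [0.595, 0.1439, 0.1671]
tcp_rot: [179.7, 0.7, -33.5]
wrist_force: [-0.5, 0.5, -0.5]
gripper_width: 0.0502
```

```bash
python3 -W ignore - <<'E'
from h import *
st();m,im,d=look('w13')
measure_bush(m,im,d,'blue',(.591,.1437),.013)
measure_nest(m,im,d,'blue',(.591,.1437))
go(.4538,-.319,.155,-75)
E
```

```text
t24.67 [0.595  0.1439 0.1671] [179.7    0.7  -33.51] F [-0.5  0.5 -0.5] w 0.0502 j6 134.0
bush blue [0.5904 0.1441] mean [0.5909 0.144 ] r 15.4 1352 line n 104 r 0.0301 yaw -63.1
nest blue [0.5914 0.1441] [89.  89.2] z 0.0167 mark n 230 r 0.019 yaw -80.4
go dx 3.469 dy 11.578 dz 0.269 spin 8.30 j6 134
```

Emit:
servo_tool:
  moves:
    - {"jaw":60,"dx":0.3,"dy":0.9,"dz":0,"spin":0}
    - {"jaw":60,"dx":0.6,"dy":1.9,"dz":0,"spin":0}
    - {"jaw":60,"dx":0.9,"dy":2.9,"dz":0,"spin":0}
    - {"jaw":60,"dx":1.2,"dy":3.9,"dz":0,"spin":0}
    - {"jaw":60,"dx":1.5,"dy":4.9,"dz":0,"spin":0}
    - {"jaw":60,"dx":1.73,"dy":5.8,"dz":0,"spin":0}
    - {"jaw":60,"dx":1.73,"dy":5.8,"dz":0,"spin":0}

```text
clock: 25.3
ee_pos: [0.5209, -0.0934, 0.163]
tcp_rot: [179.3, 1.0, -33.9]
wrist_force: [-0.1, 1.0, -0.4]
gripper_width: 0.0602
```

Emit:
servo_tool:
  moves:
    - {"jaw":60,"dx":0.3,"dy":0.9,"dz":0,"spin":1.2}
    - {"jaw":60,"dx":0.6,"dy":1.9,"dz":0,"spin":2.4}
    - {"jaw":60,"dx":0.9,"dy":2.9,"dz":0,"spin":3.6}
    - {"jaw":60,"dx":1.2,"dy":3.9,"dz":0,"spin":4.8}
    - {"jaw":60,"dx":1.5,"dy":4.9,"dz":0,"spin":6}
    - {"jaw":60,"dx":1.74,"dy":5.78,"dz":0.2,"spin":7.2}
    - {"jaw":60,"dx":1.74,"dy":5.78,"dz":0.2,"spin":8.3}
    - {"jaw":60,"dx":1.74,"dy":5.78,"dz":0.2,"spin":8.3}
    - {"jaw":60,"dx":1.74,"dy":5.78,"dz":0.2,"spin":8.3}

```text
clock: 26.05
ee_pos: [0.4494, -0.3234, 0.1551]
tcp_rot: [178.7, 0.4, -75.2]
wrist_force: [0.4, 0.5, -0.9]
gripper_width: 0.0597
```

```bash
python3 -W ignore - <<'E'
from h import *
st();m,im,d=look('w14')
q,a=measure_bush(m,im,d,'yellow',(.4538,-.319))
go(*q,.0255)
E
```

```text
t26.05 [ 0.4494 -0.3234  0.1551] [178.71   0.45 -75.23] F [ 0.4  0.5 -0.9] w 0.0597 j6 126.0
bush yellow [ 0.4535 -0.3193] mean [ 0.4536 -0.3199] r 15.2 1225 line n 96 r 0.03 yaw -129.0
go dx -0.043 dy -0.182 dz 3.251 spin 0.00 j6 126
```

Emit:
servo_tool:
  moves:
    - {"jaw":60,"dx":-0.04,"dy":-0.18,"dz":0.8,"spin":0}
    - {"jaw":60,"dx":-0.04,"dy":-0.18,"dz":1.6,"spin":0}
    - {"jaw":60,"dx":-0.04,"dy":-0.18,"dz":2.2,"spin":0}
    - {"jaw":60,"dx":-0.04,"dy":-0.18,"dz":2.6,"spin":0}
    - {"jaw":60,"dx":-0.04,"dy":-0.18,"dz":2.9,"spin":0}
    - {"jaw":60,"dx":-0.04,"dy":-0.18,"dz":3.1,"spin":0}
    - {"jaw":60,"dx":-0.04,"dy":-0.18,"dz":3.23,"spin":0}
    - {"jaw":60,"dx":-0.04,"dy":-0.18,"dz":3.23,"spin":0}
    - {"jaw":60,"dx":-0.04,"dy":-0.18,"dz":3.23,"spin":0}

```text
clock: 26.85
ee_pos: [0.4541, -0.3196, 0.0273]
tcp_rot: [178.8, 0.3, -75.1]
wrist_force: [-0.3, 0.3, 0.8]
gripper_width: 0.0602
```

Emit:
servo_tool:
  moves:
    - {"jaw":50,"dx":0,"dy":0,"dz":0,"spin":0}
    - {"jaw":40,"dx":0,"dy":0,"dz":0,"spin":0}
    - {"jaw":34,"dx":0,"dy":0,"dz":0,"spin":0}
    - {"jaw":30,"dx":0,"dy":0,"dz":0,"spin":0}
    - {"jaw":25,"dx":0,"dy":0,"dz":0,"spin":0}
    - {"jaw":25,"dx":0,"dy":0,"dz":0,"spin":0}
    - {"jaw":25,"dx":0,"dy":0,"dz":0,"spin":0}
    - {"jaw":25,"dx":0,"dy":0,"dz":0,"spin":0}

```text
clock: 27.52
ee_pos: [0.4542, -0.3197, 0.0277]
tcp_rot: [178.8, 0.3, -75.1]
wrist_force: [-0.6, 0.2, 3.8]
gripper_width: 0.0295
```

Emit:
servo_tool:
  moves:
    - {"jaw":25,"dx":0,"dy":0,"dz":-0.3,"spin":0}
    - {"jaw":25,"dx":0,"dy":0,"dz":-0.8,"spin":0}
    - {"jaw":25,"dx":0,"dy":0,"dz":-1.5,"spin":0}
    - {"jaw":25,"dx":0,"dy":0,"dz":-2.2,"spin":0}
    - {"jaw":25,"dx":0,"dy":0,"dz":-3.1,"spin":0}
    - {"jaw":25,"dx":0,"dy":0,"dz":-3.1,"spin":0}
    - {"jaw":25,"dx":0,"dy":0,"dz":-3.1,"spin":0}

```text
clock: 28.1
ee_pos: [0.4579, -0.3204, 0.155]
tcp_rot: [179.0, 0.1, -75.1]
wrist_force: [-0.2, 0.5, -3.0]
gripper_width: 0.0298
```

```bash
python3 -W ignore - <<'E'
from h import *
o=st()
go(.6130,-.0735,.15,o['tcp_rot'][2]+220.2)
E
```

```text
t28.10 [ 0.4579 -0.3204  0.155 ] [ 1.79e+02  6.00e-02 -7.51e+01] F [-0.2  0.5 -3. ] w 0.0298 j6 127.0
go dx -4.968 dy -5.337 dz 0.038 spin 27.96 j6 127
```

Emit:
servo_tool:
  moves:
    - {"jaw":25,"dx":-0.6,"dy":-0.6,"dz":0,"spin":-1.4}
    - {"jaw":25,"dx":-1.2,"dy":-1.3,"dz":0,"spin":-2.8}
    - {"jaw":25,"dx":-1.8,"dy":-1.9,"dz":0,"spin":-4.2}
    - {"jaw":25,"dx":-2.5,"dy":-2.6,"dz":0,"spin":-5.6}
    - {"jaw":25,"dx":-3.1,"dy":-3.3,"dz":0,"spin":-7}
    - {"jaw":25,"dx":-3.7,"dy":-4,"dz":0,"spin":-8.4}
    - {"jaw":25,"dx":-4.3,"dy":-4.6,"dz":0,"spin":-9.8}
    - {"jaw":25,"dx":-4.97,"dy":-5.34,"dz":0,"spin":-11.2}
    - {"jaw":25,"dx":-4.97,"dy":-5.34,"dz":0,"spin":-12.6}
    - {"jaw":25,"dx":-4.97,"dy":-5.34,"dz":0,"spin":-14}

```text
clock: 28.93
ee_pos: [0.6129, -0.0707, 0.1484]
tcp_rot: [179.8, 1.2, -4.5]
wrist_force: [0.2, -0.3, -1.8]
gripper_width: 0.0295
```

Emit:
servo_tool:
  moves:
    - {"jaw":25,"dx":0,"dy":0,"dz":0,"spin":-14}
    - {"jaw":25,"dx":0,"dy":0,"dz":0,"spin":-14}
    - {"jaw":25,"dx":0,"dy":0,"dz":0,"spin":-14}
    - {"jaw":25,"dx":0,"dy":0,"dz":0,"spin":-14}
    - {"jaw":25,"dx":0,"dy":0,"dz":0,"spin":-14}
    - {"jaw":25,"dx":0,"dy":0,"dz":0,"spin":-14}
    - {"jaw":25,"dx":0,"dy":0,"dz":0,"spin":-14}
    - {"jaw":25,"dx":0,"dy":0,"dz":0,"spin":-14}
    - {"jaw":25,"dx":0,"dy":0,"dz":0,"spin":-14}
    - {"jaw":25,"dx":0,"dy":0,"dz":0,"spin":-14}

```text
clock: 29.77
ee_pos: [0.6119, -0.0705, 0.1459]
tcp_rot: [-178.7, 0.7, 65.8]
wrist_force: [0.1, -0.2, -1.8]
gripper_width: 0.0294
```

Emit:
servo_tool:
  moves:
    - {"jaw":25,"dx":0,"dy":0,"dz":0,"spin":-14}
    - {"jaw":25,"dx":0,"dy":0,"dz":0,"spin":-14}
    - {"jaw":25,"dx":0,"dy":0,"dz":0,"spin":-14}
    - {"jaw":25,"dx":0,"dy":0,"dz":0,"spin":-14}
    - {"jaw":25,"dx":0,"dy":0,"dz":0,"spin":-14}
    - {"jaw":25,"dx":0,"dy":0,"dz":0,"spin":-14}
    - {"jaw":25,"dx":0,"dy":0,"dz":0,"spin":-14}
    - {"jaw":25,"dx":0,"dy":0,"dz":0,"spin":-14}
    - {"jaw":25,"dx":0,"dy":0,"dz":0,"spin":-14}
    - {"jaw":25,"dx":0,"dy":0,"dz":0,"spin":-14}

```text
clock: 30.6
ee_pos: [0.6109, -0.0703, 0.1435]
tcp_rot: [-178.8, -1.2, 136.2]
wrist_force: [1.0, -0.2, -1.4]
gripper_width: 0.0295
```

```bash
python3 -W ignore - <<'E'
from h import *
o=st()
go(.6130,-.0735,.12,145.1)
E
```

```text
t30.60 [ 0.6109 -0.0703  0.1435] [-178.77   -1.19  136.17] F [ 1.  -0.2 -1.4] w 0.0295 j6 -56.0
go dx -0.104 dy -0.009 dz 0.585 spin -1.79 j6 -56
```

Emit:
servo_tool:
  moves:
    - {"jaw":25,"dx":-0.1,"dy":0,"dz":0.2,"spin":-1.2}
    - {"jaw":25,"dx":-0.1,"dy":0,"dz":0.5,"spin":-1.8}
    - {"jaw":25,"dx":-0.1,"dy":0,"dz":0.6,"spin":-1.8}
    - {"jaw":25,"dx":-0.1,"dy":0,"dz":0.6,"spin":-1.8}
    - {"jaw":25,"dx":-0.1,"dy":0,"dz":0.6,"spin":-1.8}

```text
clock: 31.02
ee_pos: [0.6124, -0.073, 0.1182]
tcp_rot: [-178.9, -1.5, 145.1]
wrist_force: [-0.3, 0.1, -1.6]
gripper_width: 0.0295
```

```bash
python3 -W ignore - <<'E'
from h import *
o=st();m,im,d=look('w15')
inhand(m,im,d,'yellow',o,.0277)
measure_nest(m,im,d,'yellow',(.613,-.0735))
go(.613,-.0735,.0495)
cv2.imwrite('pics/w15c.png',cv2.resize(im[120:400,180:470],None,fx=2,fy=2))
E
```

```text
t31.02 [ 0.6124 -0.073   0.1182] [-178.91   -1.5   145.07] F [-0.3  0.1 -1.6] w 0.0295 j6 -65.0
line n 184 r 0.0293 yaw 94.9 svd 91.7 flange ctr [ 0.6118 -0.0712] R 26.4 tcp [ 0.6124 -0.073   0.1182]
nest yellow [ 0.6127 -0.0733] [88.3 89.1] z 0.0161 mark n 977 r 0.0216 yaw -4.0
go dx -0.051 dy 0.025 dz 1.740 spin 0.00 j6 -65
```

View pics/w15c.png

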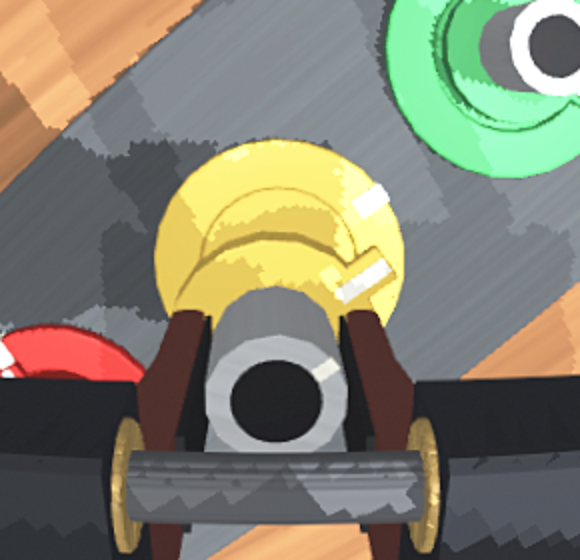

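Yellow is in hand, with its pointer (365,280) parallel to the nest mark (370,198). Lowering.

Emit:
servo_tool:
  moves:
    - {"jaw":25,"dx":-0.01,"dy":-0.02,"dz":0.5,"spin":0}
    - {"jaw":25,"dx":-0.01,"dy":-0.02,"dz":1,"spin":0}
    - {"jaw":25,"dx":-0.01,"dy":-0.02,"dz":1.4,"spin":0}
    - {"jaw":25,"dx":-0.01,"dy":-0.02,"dz":1.65,"spin":0}
    - {"jaw":25,"dx":-0.01,"dy":-0.02,"dz":1.75,"spin":0}
    - {"jaw":25,"dx":-0.01,"dy":-0.02,"dz":1.8,"spin":0}
    - {"jaw":25,"dx":-0.01,"dy":-0.02,"dz":1.85,"spin":0}
    - {"jaw":25,"dx":-0.01,"dy":-0.02,"dz":1.9,"spin":0}
    - {"jaw":25,"dx":-0.01,"dy":-0.02,"dz":1.94,"spin":0}
    - {"jaw":25,"dx":-0.01,"dy":-0.02,"dz":1.94,"spin":0}

```text
clock: 31.9
ee_pos: [0.6115, -0.0743, 0.0438]
tcp_rot: [-179.0, -1.2, 145.1]
wrist_force: [-0.9, -0.1, 3.7]
gripper_width: 0.0289
```

Only about 1 mm down into the recess and touching the rim. I'll shift about 1.5 mm and press lightly.

Emit:
servo_tool:
  moves:
    - {"jaw":25,"dx":-0.01,"dy":0.02,"dz":-0.03,"spin":0}
    - {"jaw":25,"dx":-0.02,"dy":0.04,"dz":-0.03,"spin":0}
    - {"jaw":25,"dx":-0.02,"dy":0.04,"dz":0,"spin":0}
    - {"jaw":25,"dx":-0.02,"dy":0.04,"dz":0.03,"spin":0}
    - {"jaw":25,"dx":-0.02,"dy":0.04,"dz":0.06,"spin":0}
    - {"jaw":25,"dx":-0.02,"dy":0.04,"dz":0.08,"spin":0}
    - {"jaw":25,"dx":-0.02,"dy":0.04,"dz":0.1,"spin":0}
    - {"jaw":25,"dx":-0.02,"dy":0.04,"dz":0.1,"spin":0}

```text
clock: 32.57
ee_pos: [0.6142, -0.0742, 0.0425]
tcp_rot: [-179.1, -1.0, 145.1]
wrist_force: [-1.4, -1.6, 9.8]
gripper_width: 0.0294
```

```bash
python3 -W ignore - <<'E'
from h import *
o=st();m,im,d=look('w16')
inhand(m,im,d,'yellow',o,.0277)
measure_nest(m,im,d,'yellow',(.613,-.0735))
P=cloud(m,d); 
for c in ['yellow']:
    f=mask(im,c,80,40)>0
    r=np.hypot(P[...,0]-.613,P[...,1]+.0735); 
    for lo,hi in((.012,.024),(.031,.044)):
        g=f&(r>lo)&(r<hi); A=P[g]; s=np.linalg.lstsq(np.c_[A[:,:2]-[.613,-.0735],np.ones(len(A))],A[:,2],rcond=None)[0]; print(lo,g.sum(),s.round(4),np.percentile(A[:,2],[5,50,95]).round(4))
cv2.imwrite('pics/w16c.png',cv2.resize(im[170:370,220:420],None,fx=3,fy=3))
E
```

```text
t32.57 [ 0.6142 -0.0742  0.0425] [-179.08   -0.99  145.07] F [-1.4 -1.6  9.8] w 0.0294 j6 -65.0
line n 212 r 0.0302 yaw 95.2 svd 95.6 flange ctr [ 0.6148 -0.0738] R 28.0 tcp [ 0.6142 -0.0742  0.0425]
nest yellow [ 0.6107 -0.0719] [83.4 88.4] z 0.0165 mark n 814 r 0.0173 yaw 17.9
0.012 607 [ 0.4254 -0.4654  0.0384] [0.0246 0.0257 0.0268]
0.031 3492 [0.0094 0.0045 0.0168] [0.0154 0.0164 0.0176]
```

View pics/w16c.png

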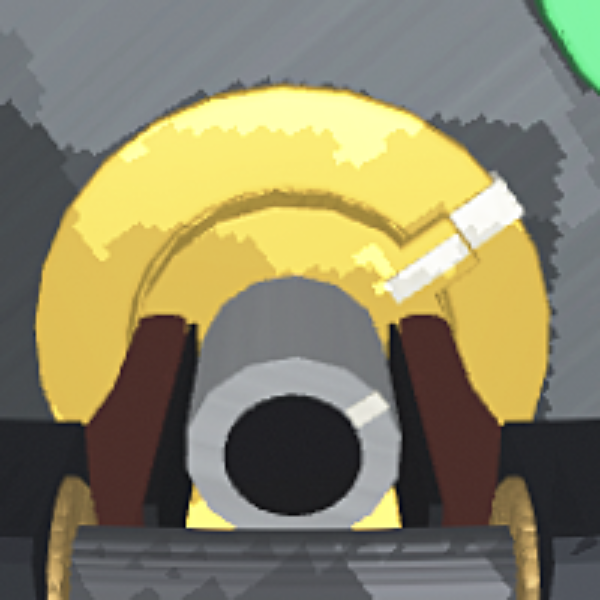

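```bash
cat >> h.py <<'E'
def hubfront(m,im,d,o,zt,ctr):
    P=cloud(m,d); ax=rot([180,0,o['tcp_rot'][2]]); L=(P-np.r_[ctr,0])@ax
    t=(abs(P[...,2]-zt)<.005)&(abs(L[...,1])<.02)&(abs(L[...,0])<.022)
    for w in (-.006,-.003,0,.003,.006):
        s=t&(abs(L[...,1]-w)<.0015); x=L[...,0][s]; print('y',w,'xmax',x.max().round(4),'->ctr',(x.max()-np.sqrt(.015**2-w*w)).round(4),'ztop',np.median(P[...,2][s]).round(4))
E
python3 -W ignore - <<'E'
from h import *
o=bot.get_obs();m,im,d=load('w16'); hubfront(m,im,d,o,.0575,(.613,-.0735))
m,im,d=load('w15'); print('w15 rel tcp'); o={'tcp_rot':[0,0,145.07]}; hubfront(m,im,d,o,.1182+.0143,(.6124,-.073))
E
```

```text
y -0.006 xmax 0.0133 ->ctr -0.0004 ztop 0.057
y -0.003 xmax 0.0142 ->ctr -0.0005 ztop 0.0571
y 0 xmax 0.0145 ->ctr -0.0005 ztop 0.057
y 0.003 xmax 0.0145 ->ctr -0.0002 ztop 0.0571
y 0.006 xmax 0.0135 ->ctr -0.0002 ztop 0.0569
w15 rel tcp
y -0.006 xmax 0.0147 ->ctr 0.0009 ztop 0.1325
y -0.003 xmax 0.0155 ->ctr 0.0008 ztop 0.1325
y 0 xmax 0.0161 ->ctr 0.0011 ztop 0.1324
y 0.003 xmax 0.0158 ->ctr 0.0011 ztop 0.1323
y 0.006 xmax 0.0152 ->ctr 0.0014 ztop 0.1321
```

The held bush is tilted about 2.5° in the hand because the tool's lean has built up, so one edge touches early. Its hub is centred. I'll ease off, open slowly, let it settle flat, and look.

Emit:
servo_tool:
  moves:
    - {"jaw":25,"dx":0,"dy":0.02,"dz":-0.04,"spin":0}
    - {"jaw":25,"dx":0,"dy":0.02,"dz":-0.04,"spin":0}
    - {"jaw":31,"dx":0,"dy":0.02,"dz":-0.04,"spin":0}
    - {"jaw":34,"dx":0,"dy":0.02,"dz":-0.04,"spin":0}
    - {"jaw":40,"dx":0,"dy":0.02,"dz":-0.04,"spin":0}
    - {"jaw":46,"dx":0,"dy":0.02,"dz":-0.04,"spin":0}
    - {"jaw":50,"dx":0,"dy":0.02,"dz":-1,"spin":0}
    - {"jaw":50,"dx":0,"dy":0.02,"dz":-2,"spin":0}
    - {"jaw":50,"dx":0,"dy":0.02,"dz":-3,"spin":0}
    - {"jaw":50,"dx":0,"dy":0.02,"dz":-3.5,"spin":0}

```text
clock: 33.45
ee_pos: [0.6192, -0.0732, 0.1886]
tcp_rot: [-179.3, -0.6, 145.1]
wrist_force: [0.4, -0.5, 0.8]
gripper_width: 0.0502
```

```bash
python3 -W ignore - <<'E'
from h import *
st();m,im,d=look('w17')
P=cloud(m,d)
for c,xy in dict(red=(.6204,-.1835),yellow=(.613,-.0735),green=(.5966,.037),blue=(.591,.1437)).items():
    try: measure_bush(m,im,d,c,xy,.013); measure_nest(m,im,d,c,xy)
    except Exception as e: print(c,e)
r=np.hypot(P[...,0]-.613,P[...,1]+.0735)
for lo,hi,z0,z1 in((0,.017,.045,.065),(.017,.0255,.018,.03),(.031,.044,.01,.02)):
    g=(r>lo)&(r<hi)&(P[...,2]>z0)&(P[...,2]<z1); A=P[g]; s=np.linalg.lstsq(np.c_[A[:,:2]-[.613,-.0735],np.ones(len(A))],A[:,2],rcond=None)[0]; print(lo,g.sum(),'slope,z',s.round(4))
E
```

```text
t33.45 [ 0.6192 -0.0732  0.1886] [-179.26   -0.64  145.08] F [ 0.4 -0.5  0.8] w 0.0502 j6 -65.0
bush red [ 0.6191 -0.1833] mean [ 0.6164 -0.1827] r 14.6 523 line n 76 r 0.0296 yaw 178.1
nest red [ 0.6187 -0.1821] [85.4 89.5] z 0.0166 mark n 162 r 0.0237 yaw -160.4
bush yellow [ 0.6139 -0.074 ] mean [ 0.6131 -0.0737] r 15.3 1102 line n 103 r 0.0312 yaw 90.3
nest yellow [ 0.613  -0.0733] [88.6 89.2] z 0.0164 mark n 446 r 0.0367 yaw 110.4
bush green [0.596  0.0382] mean [0.5959 0.0374] r 15.4 1132 line n 81 r 0.0304 yaw 25.5
nest green [0.5963 0.0364] [88.7 89.1] z 0.0166 mark n 154 r 0.0368 yaw 32.4
bush blue [0.5901 0.1442] mean [0.5899 0.1429] r 15.7 867 line n 78 r 0.0299 yaw -62.6
nest blue [0.5905 0.1429] [88.7 90.7] z 0.0169 mark n 338 r 0.0161 yaw 54.8
0 1165 slope,z [ 0.0353 -0.004   0.0562]
0.017 1067 slope,z [-0.0484  0.074   0.0245]
0.031 3671 slope,z [0.0007 0.0003 0.0165]
```

Yellow rests tilted about 2°, with its +x flange edge still on the rim. It needs about 2 mm toward −x. I'll re-grip with the jaws along world x, so that closing centres it.

```bash
python3 -W ignore - <<'E'
from h import *
go(.6126,-.0736,.095,88)
E
```

```text
go dx 0.137 dy -0.087 dz 2.426 spin 11.42 j6 -65
```

Emit:
servo_tool:
  moves:
    - {"jaw":50,"dx":0.14,"dy":-0.09,"dz":0.2,"spin":1.4}
    - {"jaw":50,"dx":0.14,"dy":-0.09,"dz":0.5,"spin":2.8}
    - {"jaw":50,"dx":0.14,"dy":-0.09,"dz":0.8,"spin":4.2}
    - {"jaw":50,"dx":0.14,"dy":-0.09,"dz":1.1,"spin":5.6}
    - {"jaw":50,"dx":0.14,"dy":-0.09,"dz":1.4,"spin":7}
    - {"jaw":50,"dx":0.14,"dy":-0.09,"dz":1.7,"spin":8.4}
    - {"jaw":50,"dx":0.14,"dy":-0.09,"dz":2,"spin":9.8}
    - {"jaw":50,"dx":0.14,"dy":-0.09,"dz":2.3,"spin":11.4}
    - {"jaw":50,"dx":0.14,"dy":-0.09,"dz":2.43,"spin":11.4}
    - {"jaw":50,"dx":0.14,"dy":-0.09,"dz":2.43,"spin":11.4}

```text
clock: 34.33
ee_pos: [0.6114, -0.0734, 0.0926]
tcp_rot: [-179.1, 0.3, 88.2]
wrist_force: [-0.6, -0.5, -0.6]
gripper_width: 0.0503
```

```bash
python3 -W ignore - <<'E'
from h import *
st();go(.6126,-.0736,.0425,88)
E
```

```text
t34.33 [ 0.6114 -0.0734  0.0926] [-179.14    0.28   88.24] F [-0.6 -0.5 -0.6] w 0.0503 j6 -8.0
go dx 0.003 dy 0.048 dz 1.251 spin 0.05 j6 -8
```

Emit:
servo_tool:
  moves:
    - {"jaw":50,"dx":0,"dy":0.05,"dz":0.6,"spin":0}
    - {"jaw":50,"dx":0,"dy":0.05,"dz":1.1,"spin":0}
    - {"jaw":50,"dx":0,"dy":0.05,"dz":1.23,"spin":0}
    - {"jaw":40,"dx":0,"dy":0.05,"dz":1.23,"spin":0}
    - {"jaw":34,"dx":0,"dy":0.05,"dz":1.23,"spin":0}
    - {"jaw":31,"dx":0,"dy":0.05,"dz":1.23,"spin":0}
    - {"jaw":29,"dx":0,"dy":0.05,"dz":1.23,"spin":0}
    - {"jaw":27,"dx":0,"dy":0.05,"dz":1.23,"spin":0}
    - {"jaw":27,"dx":0,"dy":0.05,"dz":1.23,"spin":0}
    - {"jaw":27,"dx":0,"dy":0.05,"dz":1.23,"spin":0}

```text
clock: 35.17
ee_pos: [0.6137, -0.0739, 0.0454]
tcp_rot: [-179.3, 0.3, 88.2]
wrist_force: [0.2, -0.3, 5.7]
gripper_width: 0.0297
```

Emit:
servo_tool:
  moves:
    - {"jaw":31,"dx":0,"dy":0,"dz":0,"spin":0}
    - {"jaw":36,"dx":0,"dy":0,"dz":0,"spin":0}
    - {"jaw":44,"dx":0,"dy":0,"dz":0,"spin":0}
    - {"jaw":50,"dx":0,"dy":0,"dz":-0.5,"spin":0}
    - {"jaw":50,"dx":0,"dy":0,"dz":-1.5,"spin":0}
    - {"jaw":50,"dx":0,"dy":0,"dz":-2.5,"spin":0}
    - {"jaw":50,"dx":0,"dy":0,"dz":-3.3,"spin":0}
    - {"jaw":50,"dx":0,"dy":0,"dz":-3.3,"spin":0}
    - {"jaw":50,"dx":0,"dy":0,"dz":-3.3,"spin":0}

```text
clock: 35.92
ee_pos: [0.6164, -0.0734, 0.1802]
tcp_rot: [-179.6, 0.3, 88.3]
wrist_force: [0.1, 0.1, -1.2]
gripper_width: 0.0495
```

```bash
cat >> h.py <<'E'
def tilt(m,d,xy,H):
    P=cloud(m,d); r=np.hypot(P[...,0]-xy[0],P[...,1]-xy[1])
    for lo,hi,z0,z1 in((0,.017,.013+H-.008,.013+H+.008),(.031,.044,.01,.02)):
        g=(r>lo)&(r<hi)&(P[...,2]>z0)&(P[...,2]<z1); A=P[g]; s=np.linalg.lstsq(np.c_[A[:,:2]-xy,np.ones(len(A))],A[:,2],rcond=None)[0]; print('tilt',g.sum(),'slope,z',s.round(4),'expect',.013+H if lo==0 else .017)
E
python3 -W ignore - <<'E'
from h import *
st();m,im,d=look('w18')
for c,xy in dict(yellow=(.613,-.0735),green=(.5966,.037)).items():
    measure_bush(m,im,d,c,xy,.013); measure_nest(m,im,d,c,xy); tilt(m,d,np.array(xy),HT[c])
E
```

```text
t35.92 [ 0.6164 -0.0734  0.1802] [-179.62    0.35   88.25] F [ 0.1  0.1 -1.2] w 0.0495 j6 -8.0
bush yellow [ 0.6136 -0.0741] mean [ 0.6137 -0.0735] r 15.2 1148 line n 80 r 0.0302 yaw 91.4
nest yellow [ 0.6134 -0.0732] [88.6 89.4] z 0.0164 mark n 130 r 0.039 yaw 91.8
tilt 1212 slope,z [-0.0344 -0.0352  0.0563] expect 0.055
tilt 3831 slope,z [-0.0003  0.0006  0.0165] expect 0.017
bush green [0.596 0.038] mean [0.5963 0.0378] r 15.1 1259 line n 109 r 0.0304 yaw 26.0
nest green [0.5966 0.0366] [88.5 88.8] z 0.0167 mark n 146 r 0.0387 yaw 27.8
tilt 1273 slope,z [-0.0096  0.0086  0.0607] expect 0.061
tilt 4107 slope,z [0.0005 0.0002 0.0165] expect 0.017
```

```bash
python3 -W ignore - <<'E'
from h import *
go(.6134,-.0729,.085,135)
E
```

```text
go dx 0.020 dy -0.025 dz 2.313 spin -9.35 j6 -8
```

Emit:
servo_tool:
  moves:
    - {"jaw":50,"dx":0.02,"dy":-0.02,"dz":0.3,"spin":-1.4}
    - {"jaw":50,"dx":0.02,"dy":-0.02,"dz":0.7,"spin":-2.8}
    - {"jaw":50,"dx":0.02,"dy":-0.02,"dz":1.1,"spin":-4.2}
    - {"jaw":50,"dx":0.02,"dy":-0.02,"dz":1.5,"spin":-5.6}
    - {"jaw":50,"dx":0.02,"dy":-0.02,"dz":1.9,"spin":-7}
    - {"jaw":50,"dx":0.02,"dy":-0.02,"dz":2.2,"spin":-8.4}
    - {"jaw":50,"dx":0.02,"dy":-0.02,"dz":2.3,"spin":-9.3}
    - {"jaw":50,"dx":0.02,"dy":-0.02,"dz":2.3,"spin":-9.3}
    - {"jaw":50,"dx":0.02,"dy":-0.02,"dz":2.3,"spin":-9.3}

```text
clock: 36.72
ee_pos: [0.6124, -0.0727, 0.083]
tcp_rot: [-179.2, -0.4, 134.6]
wrist_force: [0.5, 0.3, 0.7]
gripper_width: 0.0498
```

```bash
python3 -W ignore - <<'E'
from h import *
st();go(.6134,-.0729,.0425)
E
```

```text
t36.72 [ 0.6124 -0.0727  0.083 ] [-179.2    -0.43  134.59] F [0.5 0.3 0.7] w 0.0498 j6 -54.0
go dx -0.029 dy 0.029 dz 1.013 spin 0.00 j6 -54
```

Descend, close, press down gently, then read the state before releasing.

Emit:
servo_tool:
  moves:
    - {"jaw":50,"dx":-0.03,"dy":0.03,"dz":0.5,"spin":0}
    - {"jaw":50,"dx":-0.03,"dy":0.03,"dz":0.9,"spin":0}
    - {"jaw":44,"dx":-0.03,"dy":0.03,"dz":0.98,"spin":0}
    - {"jaw":38,"dx":-0.03,"dy":0.03,"dz":0.98,"spin":0}
    - {"jaw":34,"dx":-0.03,"dy":0.03,"dz":0.98,"spin":0}
    - {"jaw":31,"dx":-0.03,"dy":0.03,"dz":0.98,"spin":0}
    - {"jaw":28,"dx":-0.03,"dy":0.03,"dz":0.98,"spin":0}
    - {"jaw":26,"dx":-0.03,"dy":0.03,"dz":0.98,"spin":0}
    - {"jaw":26,"dx":-0.03,"dy":0.03,"dz":1.03,"spin":0}
    - {"jaw":26,"dx":-0.03,"dy":0.03,"dz":1.06,"spin":0}

```text
clock: 37.55
ee_pos: [0.6142, -0.0734, 0.0452]
tcp_rot: [-179.3, -0.3, 134.6]
wrist_force: [-9.2, -1.1, 22.0]
gripper_width: 0.0296
```

Emit:
servo_tool:
  moves:
    - {"jaw":26,"dx":0,"dy":0,"dz":0.05,"spin":0}
    - {"jaw":26,"dx":0,"dy":0,"dz":0.08,"spin":0}
    - {"jaw":26,"dx":0,"dy":0,"dz":0.08,"spin":0}

```text
clock: 37.8
ee_pos: [0.6146, -0.0736, 0.045]
tcp_rot: [-179.3, -0.1, 134.6]
wrist_force: [-6.9, -0.1, 11.5]
gripper_width: 0.0295
```

```bash
python3 -W ignore - <<'E'
from h import *
o=st();m,im,d=look('w19');hubfront(m,im,d,o,.0575,(.613,-.0733))
E
```

```text
t37.80 [ 0.6146 -0.0736  0.045 ] [-1.7933e+02 -1.4000e-01  1.3457e+02] F [-6.9 -0.1 11.5] w 0.0295 j6 -54.0
y -0.006 xmax 0.0117 ->ctr -0.0021 ztop 0.0566
y -0.003 xmax 0.0125 ->ctr -0.0022 ztop 0.0567
y 0 xmax 0.0132 ->ctr -0.0018 ztop 0.0567
y 0.003 xmax 0.0129 ->ctr -0.0018 ztop 0.0566
y 0.006 xmax 0.0125 ->ctr -0.0013 ztop 0.0566
```

The held bush sits about 2 mm too far toward +x. Lift slightly, shift, and press again.

Emit:
servo_tool:
  moves:
    - {"jaw":26,"dx":0,"dy":0,"dz":-0.05,"spin":0}
    - {"jaw":26,"dx":0.05,"dy":-0.02,"dz":-0.05,"spin":0}
    - {"jaw":26,"dx":0.05,"dy":-0.02,"dz":-0.03,"spin":0}
    - {"jaw":26,"dx":0.05,"dy":-0.02,"dz":0,"spin":0}
    - {"jaw":26,"dx":0.05,"dy":-0.02,"dz":0.03,"spin":0}
    - {"jaw":26,"dx":0.05,"dy":-0.02,"dz":0.06,"spin":0}
    - {"jaw":26,"dx":0.05,"dy":-0.02,"dz":0.09,"spin":0}
    - {"jaw":26,"dx":0.05,"dy":-0.02,"dz":0.1,"spin":0}

```text
clock: 38.52
ee_pos: [0.6128, -0.0727, 0.0453]
tcp_rot: [-179.4, -0.1, 134.6]
wrist_force: [-11.4, 2.1, 22.4]
gripper_width: 0.0295
```

```bash
python3 -W ignore - <<'E'
from h import *
o=st();m,im,d=look('w20');hubfront(m,im,d,o,.0565,(.613,-.0733))
E
```

```text
t38.52 [ 0.6128 -0.0727  0.0453] [-1.7939e+02 -7.0000e-02  1.3457e+02] F [-11.4   2.1  22.4] w 0.0295 j6 -54.0
y -0.006 xmax 0.0135 ->ctr -0.0003 ztop 0.057
y -0.003 xmax 0.0146 ->ctr -0.0001 ztop 0.0571
y 0 xmax 0.015 ->ctr 0.0 ztop 0.057
y 0.003 xmax 0.0145 ->ctr -0.0002 ztop 0.057
y 0.006 xmax 0.0144 ->ctr 0.0006 ztop 0.057
```

Emit:
servo_tool:
  moves:
    - {"jaw":26,"dx":0,"dy":0,"dz":-0.06,"spin":0}
    - {"jaw":31,"dx":0,"dy":0,"dz":-0.06,"spin":0}
    - {"jaw":36,"dx":0,"dy":0,"dz":-0.06,"spin":0}
    - {"jaw":44,"dx":0,"dy":0,"dz":-0.06,"spin":0}
    - {"jaw":50,"dx":0,"dy":0,"dz":-0.5,"spin":0}
    - {"jaw":50,"dx":0,"dy":0,"dz":-1.5,"spin":0}
    - {"jaw":60,"dx":0,"dy":0,"dz":-2.1,"spin":0}
    - {"jaw":60,"dx":0,"dy":0,"dz":-2.1,"spin":0}
    - {"jaw":60,"dx":0,"dy":0,"dz":-2.1,"spin":0}

```text
clock: 39.32
ee_pos: [0.6145, -0.0721, 0.1308]
tcp_rot: [-179.5, 0.1, 134.6]
wrist_force: [-0.8, -0.2, -1.3]
gripper_width: 0.0598
```

```bash
python3 -W ignore - <<'E'
from h import *
st();m,im,d=look('w21')
c='yellow';xy=(.613,-.0735)
measure_bush(m,im,d,c,xy,.013); measure_nest(m,im,d,c,xy); tilt(m,d,np.array(xy),HT[c])
cv2.imwrite('pics/w21c.png',cv2.resize(im[130:320,200:440],None,fx=3,fy=3))
E
```

```text
t39.32 [ 0.6145 -0.0721  0.1308] [-1.7952e+02  8.0000e-02  1.3458e+02] F [-0.8 -0.2 -1.3] w 0.0598 j6 -54.0
bush yellow [ 0.613 -0.074] mean [ 0.6125 -0.0732] r 15.2 1660 line n 62 r 0.0302 yaw 88.8
nest yellow [ 0.613  -0.0733] [88.8 89.1] z 0.0164 mark n 193 r 0.0386 yaw 90.7
tilt 1769 slope,z [ 0.0346 -0.0109  0.0564] expect 0.055
tilt 5211 slope,z [0.0008 0.0005 0.0165] expect 0.017
```

View pics/w21c.png

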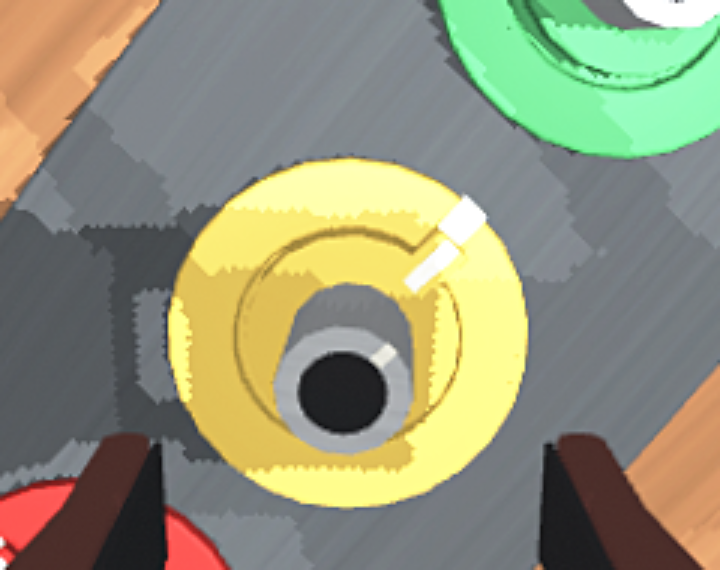

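The picture shows the flange shifted toward +x (the gap is on the −x side, upper left) and tilted high there. I'll re-grip with the jaws along the tilt direction, which levels it. Then I'll lift it clear, measure and re-seat it.

```bash
python3 -W ignore - <<'E'
from h import *
go(.6133,-.0737,.043,107)
E
```

```text
go dx -0.029 dy -0.011 dz 2.140 spin 5.52 j6 -54
```

Emit:
servo_tool:
  moves:
    - {"jaw":55,"dx":-0.03,"dy":0,"dz":0.4,"spin":1.4}
    - {"jaw":55,"dx":-0.03,"dy":0,"dz":0.8,"spin":2.8}
    - {"jaw":55,"dx":-0.03,"dy":0,"dz":1.2,"spin":4.2}
    - {"jaw":55,"dx":-0.03,"dy":0,"dz":1.7,"spin":5.5}
    - {"jaw":55,"dx":-0.03,"dy":0,"dz":2.05,"spin":5.5}
    - {"jaw":50,"dx":-0.03,"dy":0,"dz":2.1,"spin":5.5}
    - {"jaw":42,"dx":-0.03,"dy":0,"dz":2.1,"spin":5.5}
    - {"jaw":36,"dx":-0.03,"dy":0,"dz":2.1,"spin":5.5}
    - {"jaw":32,"dx":-0.03,"dy":0,"dz":2.1,"spin":5.5}
    - {"jaw":28,"dx":-0.03,"dy":0,"dz":2.1,"spin":5.5}

```text
clock: 40.2
ee_pos: [0.6143, -0.0737, 0.0462]
tcp_rot: [-179.5, 0.3, 107.1]
wrist_force: [0.1, -1.1, 0.3]
gripper_width: 0.0299
```

Emit:
servo_tool:
  moves:
    - {"jaw":25,"dx":0,"dy":0,"dz":0,"spin":0}
    - {"jaw":25,"dx":0,"dy":0,"dz":0,"spin":0}
    - {"jaw":25,"dx":0,"dy":0,"dz":0,"spin":0}
    - {"jaw":25,"dx":0,"dy":0,"dz":-0.1,"spin":0}
    - {"jaw":25,"dx":0,"dy":0,"dz":-0.25,"spin":0}
    - {"jaw":25,"dx":0,"dy":0,"dz":-0.25,"spin":0}
    - {"jaw":25,"dx":0,"dy":0,"dz":-0.25,"spin":0}

```text
clock: 40.78
ee_pos: [0.6149, -0.0737, 0.0572]
tcp_rot: [-179.6, 0.3, 107.1]
wrist_force: [0.3, 1.3, -2.2]
gripper_width: 0.0296
```

```bash
python3 -W ignore - <<'E'
from h import *
o=st();m,im,d=look('w22');z=o['ee_pos'][2]
P=cloud(m,d); ax=rot([180,0,o['tcp_rot'][2]]); L=(P-np.r_[o['ee_pos'][:2],0])@ax
g=(np.hypot(L[...,0],L[...,1])<.016)&(abs(L[...,1])<.011)&(P[...,2]>z+.006)&(P[...,2]<z+.022); A=P[g]
print('z hist',np.percentile(A[:,2],[5,25,50,75,95]).round(4))
zt=np.percentile(A[:,2],60); g&=abs(P[...,2]-zt)<.003; A=P[g]; print('plane',np.linalg.lstsq(np.c_[A[:,:2]-o['ee_pos'][:2],np.ones(len(A))],A[:,2],rcond=None)[0].round(4))
hubfront(m,im,d,o,zt,o['ee_pos'][:2])
measure_nest(m,im,d,'yellow',(.613,-.0733))
inhand(m,im,d,'yellow',o,z-(zt-.042))
E
```

```text
t40.78 [ 0.6149 -0.0737  0.0572] [-179.6     0.31  107.14] F [ 0.3  1.3 -2.2] w 0.0296 j6 -27.0
z hist [0.0656 0.0673 0.0681 0.0687 0.0695]
plane [-0.0274  0.064   0.0679]
y -0.006 xmax 0.0141 ->ctr 0.0004 ztop 0.0682
y -0.003 xmax 0.0147 ->ctr -0.0 ztop 0.0682
y 0 xmax 0.015 ->ctr -0.0 ztop 0.0683
y 0.003 xmax 0.0145 ->ctr -0.0002 ztop 0.0681
y 0.006 xmax 0.0139 ->ctr 0.0001 ztop 0.0681
nest yellow [ 0.6132 -0.073 ] [88.4 89.3] z 0.0164 mark n 382 r 0.0328 yaw 90.3
line n 211 r 0.0296 yaw 91.5 svd 89.6 flange ctr [ 0.6138 -0.0704] R 25.1 tcp [ 0.6149 -0.0737  0.0572]
```

```bash
python3 -W ignore - <<'E'
from h import *
def ana(n,p,yaw,c,base):
    m,im,d=load(n);P=cloud(m,d);ax=rot([180,0,yaw]);L=(P-np.r_[p,0])@ax
    f=(mask(im,c,80,40)>0)|wh(im); r=np.hypot(L[...,0],L[...,1])
    g=f&(abs(P[...,2]-base-.010)<.006)&(r>.016)&(r<.033)&(L[...,0]>0)
    A=np.c_[L[g][:,:2],np.ones(g.sum())]; z=P[g][:,2]; s=np.linalg.lstsq(A,z,rcond=None)[0]
    for _ in range(3):
        k=abs(z-A@s)<.0015; s=np.linalg.lstsq(A[k],z[k],rcond=None)[0]
    print(n,'flange',g.sum(),k.sum(),s.round(4))
    h=cv2.cvtColor(im,cv2.COLOR_BGR2HSV); g=(h[...,1]<70)&(r<.0155)&(abs(L[...,1])<.0125)&(abs(P[...,2]-base-HT[c])<.004)
    A=np.c_[L[g][:,:2],np.ones(g.sum())]; z=P[g][:,2]; s=np.linalg.lstsq(A,z,rcond=None)[0]
    for _ in range(4):
        k=abs(z-A@s)<.0008; s=np.linalg.lstsq(A[k],z[k],rcond=None)[0]
    print('   hubtop',k.sum(),s.round(4))
ana('w22',[.6149,-.0737],107.1,'yellow',.0262)
ana('w8',[.4424,-.2054],9.24,'green',.1226)
ana('w12',[.5882,.1438],-33.5,'blue',.0863)
ana('w15',[.6124,-.0730],145.1,'yellow',.0905)
ana('w21',[.613,-.074],134.6,'yellow',.0145)
ana('w18',[.613,-.074],88.2,'yellow',.0145)
ana('w10',[.5964,.0379],26.4,'green',.013)
E
```

```text
w22 flange 1799 1752 [ 0.1188 -0.0041  0.0352]
   hubtop 2355 [ 0.0865 -0.0062  0.068 ]
w8 flange 2438 2261 [ 0.015  -0.0004  0.132 ]
   hubtop 2408 [-0.0118 -0.0025  0.1704]
w12 flange 2472 2274 [-0.003   0.0128  0.0958]
   hubtop 2243 [-0.0314  0.0042  0.1402]
w15 flange 2215 2172 [ 0.0292 -0.0301  0.1   ]
   hubtop 2474 [ 0.0267 -0.0265  0.1322]
w21 flange 910 872 [0.101  0.0514 0.0244]
   hubtop 1075 [0.0842 0.0445 0.057 ]
w18 flange 1046 1003 [ 0.0815 -0.0514  0.0243]
   hubtop 717 [ 0.0667 -0.0358  0.0568]
w10 flange 1242 1016 [0.0095 0.0028 0.0224]
   hubtop 853 [-0.0073 -0.001   0.0607]
```

The flange plane fit shows the pointer side (+y) is raised 5.5°. The bush's underside sits about 3.6 mm too far toward +y, with that edge on the rim. Move −y, lower, press slightly to level, release.

Emit:
servo_tool:
  moves:
    - {"jaw":25,"dx":-0.04,"dy":-0.02,"dz":0,"spin":0}
    - {"jaw":25,"dx":-0.083,"dy":-0.04,"dz":0,"spin":0}
    - {"jaw":25,"dx":-0.083,"dy":-0.04,"dz":0.08,"spin":0}
    - {"jaw":25,"dx":-0.083,"dy":-0.04,"dz":0.15,"spin":0}
    - {"jaw":25,"dx":-0.083,"dy":-0.04,"dz":0.2,"spin":0}
    - {"jaw":25,"dx":-0.083,"dy":-0.04,"dz":0.25,"spin":0}
    - {"jaw":25,"dx":-0.083,"dy":-0.04,"dz":0.29,"spin":0}
    - {"jaw":25,"dx":-0.083,"dy":-0.04,"dz":0.33,"spin":0}
    - {"jaw":25,"dx":-0.083,"dy":-0.04,"dz":0.35,"spin":0}

```text
clock: 41.58
ee_pos: [0.6139, -0.0769, 0.0456]
tcp_rot: [-179.6, 0.3, 107.1]
wrist_force: [-8.7, 3.1, 16.5]
gripper_width: 0.0294
```

```bash
cat >> h.py <<'E'
def ana(m,im,d,p,yaw,c,base):
    P=cloud(m,d);ax=rot([180,0,yaw]);L=(P-np.r_[p,0])@ax
    f=(mask(im,c,80,40)>0)|wh(im); r=np.hypot(L[...,0],L[...,1])
    g=f&(abs(P[...,2]-base-.010)<.006)&(r>.016)&(r<.033)&(L[...,0]>0)
    A=np.c_[L[g][:,:2],np.ones(g.sum())]; z=P[g][:,2]; s=np.linalg.lstsq(A,z,rcond=None)[0]
    for _ in range(3):
        k=abs(z-A@s)<.0015; s=np.linalg.lstsq(A[k],z[k],rcond=None)[0]
    print('flange',k.sum(),s.round(4),'expect z',base+.01)
    h=cv2.cvtColor(im,cv2.COLOR_BGR2HSV); g=(h[...,1]<70)&(r<.0155)&(abs(L[...,1])<.0125)&(abs(P[...,2]-base-HT[c])<.004)
    A=np.c_[L[g][:,:2],np.ones(g.sum())]; z=P[g][:,2]; s=np.linalg.lstsq(A,z,rcond=None)[0]
    for _ in range(4):
        k=abs(z-A@s)<.0008; s=np.linalg.lstsq(A[k],z[k],rcond=None)[0]
    print('   hubtop',k.sum(),s.round(4),'expect z',base+HT[c])
E
python3 -W ignore - <<'E'
from h import *
o=st();m,im,d=look('w23');ana(m,im,d,o['ee_pos'][:2],o['tcp_rot'][2],'yellow',.0135)
hubfront(m,im,d,o,.0555,np.array([.6132,-.0733]))
E
```

```text
t41.58 [ 0.6139 -0.0769  0.0456] [-179.59    0.28  107.15] F [-8.7  3.1 16.5] w 0.0294 j6 -27.0
flange 1740 [ 0.0998 -0.0073  0.0239] expect z 0.0235
   hubtop 2372 [ 0.0745 -0.0034  0.0564] expect z 0.0555
y -0.006 xmax 0.0106 ->ctr -0.0032 ztop 0.0566
y -0.003 xmax 0.012 ->ctr -0.0027 ztop 0.0567
y 0 xmax 0.0117 ->ctr -0.0033 ztop 0.0566
y 0.003 xmax 0.0115 ->ctr -0.0032 ztop 0.0566
y 0.006 xmax 0.0105 ->ctr -0.0033 ztop 0.0564
```

Emit:
servo_tool:
  moves:
    - {"jaw":25,"dx":0,"dy":0,"dz":-0.05,"spin":0}
    - {"jaw":31,"dx":0,"dy":0,"dz":-0.05,"spin":0}
    - {"jaw":36,"dx":0,"dy":0,"dz":-0.05,"spin":0}
    - {"jaw":44,"dx":0,"dy":0,"dz":-0.05,"spin":0}
    - {"jaw":50,"dx":0,"dy":0,"dz":-0.5,"spin":0}
    - {"jaw":50,"dx":0,"dy":0,"dz":-1.5,"spin":0}
    - {"jaw":60,"dx":0,"dy":0,"dz":-2.1,"spin":0}
    - {"jaw":60,"dx":0,"dy":0,"dz":-2.1,"spin":0}
    - {"jaw":60,"dx":0,"dy":0,"dz":-2.1,"spin":0}

```text
clock: 42.38
ee_pos: [0.6154, -0.0766, 0.1316]
tcp_rot: [-179.8, 0.4, 107.1]
wrist_force: [-1.1, -0.5, -0.7]
gripper_width: 0.0597
```

```bash
python3 -W ignore - <<'E'
from h import *
o=st();m,im,d=look('w24')
q,a=measure_bush(m,im,d,'yellow',(.613,-.0735),.013); measure_nest(m,im,d,'yellow',(.613,-.0735))
ana(m,im,d,q,o['tcp_rot'][2],'yellow',.013)
cv2.imwrite('pics/w24c.png',cv2.resize(im[130:320,200:440],None,fx=3,fy=3))
E
```

```text
t42.38 [ 0.6154 -0.0766  0.1316] [-179.8     0.39  107.14] F [-1.1 -0.5 -0.7] w 0.0597 j6 -27.0
bush yellow [ 0.6137 -0.0741] mean [ 0.6134 -0.0736] r 15.2 1616 line n 135 r 0.03 yaw 90.3
nest yellow [ 0.6132 -0.0731] [88.7 89.1] z 0.0167 mark n 199 r 0.0386 yaw 91.4
flange 1213 [0.0076 0.0026 0.0224] expect z 0.023
   hubtop 1088 [-0.0061 -0.0014  0.0547] expect z 0.055
```

Yellow is now flat and seated, and its yaw agrees with the mark. Next is an overview to verify all four and locate the gauge and pad.

```bash
python3 -W ignore - <<'E'
from h import *
go(.60,.2,.33,175)
E
```

```text
go dx 6.684 dy 1.657 dz -5.062 spin -13.57 j6 -27
```

Emit:
servo_tool:
  moves:
    - {"jaw":60,"dx":0,"dy":0,"dz":-1,"spin":-1.4}
    - {"jaw":60,"dx":0.6,"dy":0.2,"dz":-1.8,"spin":-2.8}
    - {"jaw":60,"dx":1.4,"dy":0.3,"dz":-2.5,"spin":-4.2}
    - {"jaw":60,"dx":2.2,"dy":0.5,"dz":-3.1,"spin":-5.6}
    - {"jaw":60,"dx":3,"dy":0.7,"dz":-3.6,"spin":-7}
    - {"jaw":60,"dx":3.9,"dy":0.9,"dz":-4,"spin":-8.4}
    - {"jaw":60,"dx":4.8,"dy":1.2,"dz":-4.3,"spin":-9.8}
    - {"jaw":60,"dx":5.7,"dy":1.4,"dz":-4.7,"spin":-11.2}
    - {"jaw":60,"dx":6.68,"dy":1.66,"dz":-5.06,"spin":-12.6}
    - {"jaw":60,"dx":6.68,"dy":1.66,"dz":-5.06,"spin":-13.6}

```text
clock: 43.27
ee_pos: [0.5992, 0.2064, 0.3297]
tcp_rot: [-179.7, -0.3, 175.9]
wrist_force: [-0.3, -0.9, 0.9]
gripper_width: 0.0604
```

Emit:
servo_tool:
  moves:
    - {"jaw":60,"dx":0,"dy":0,"dz":0,"spin":0}
    - {"jaw":60,"dx":0,"dy":0,"dz":0,"spin":0}
    - {"jaw":60,"dx":0,"dy":0,"dz":0,"spin":0}

```text
clock: 43.52
ee_pos: [0.5993, 0.2058, 0.3275]
tcp_rot: [-179.6, -0.5, 175.7]
wrist_force: [0.3, 0.7, -1.0]
gripper_width: 0.0599
```

```bash
cat >> h.py <<'E'
NEST=dict(red=(.6204,-.1837),yellow=(.6131,-.0734),green=(.5965,.037),blue=(.591,.1437))
def rect(P,g):
    A=P[g][:,:2]; (c,s,a)=cv2.minAreaRect((A*1000).astype(np.float32)); print('rect',np.round(c,1),np.round(s,1),round(a,1),'mean',A.mean(0).round(4),'n',g.sum()); return c,s,a
E
python3 -W ignore - <<'E'
from h import *
o=st();m,im,d=look('w25');P=cloud(m,d)
for c,xy in NEST.items():
    try:
        q,a=measure_bush(m,im,d,c,xy,.013); ana(m,im,d,q,o['tcp_rot'][2],c,.013)
    except Exception as e: print(c,e)
nearg=np.hypot(P[...,0]-.446,P[...,1]-.393)<.15
h=cv2.cvtColor(im,cv2.COLOR_BGR2HSV)
org=(h[...,0]<20)&(h[...,1]>120)&nearg&(P[...,2]>.13)
print('handle z',np.percentile(P[...,2][org],[5,50,95]).round(4)); rect(P,org&(abs(P[...,2]-.144)<.006))
rect(P,nearg&(P[...,2]>.07)&(P[...,2]<.130))
pad=(mask(im,'blue',100,30)>0)&nearg&(P[...,2]<.014)&(P[...,2]>0); rect(P,pad)
st()
E
```

```text
t43.52 [0.5993 0.2058 0.3275] [-179.63   -0.49  175.71] F [ 0.3  0.7 -1. ] w 0.0599 j6 -70.0
bush red [ 0.6199 -0.1828] mean [ 0.6203 -0.1814] r 15.9 236 line n 29 r 0.0305 yaw 176.9
flange 163 [ 0.0034 -0.0129  0.0221] expect z 0.023
   hubtop 138 [-0.0015 -0.0195  0.0486] expect z 0.048999999999999995
bush yellow [ 0.6141 -0.0738] mean [ 0.6134 -0.0725] r 15.5 322 line n 37 r 0.0301 yaw 91.5
flange 227 [-0.0243  0.0026  0.0226] expect z 0.023
   hubtop 180 [-0.0293  0.0039  0.0547] expect z 0.055
bush green [0.5958 0.0381] mean [0.5956 0.0388] r 15.0 434 line n 38 r 0.0302 yaw 26.3
flange 282 [-0.0141  0.0033  0.0225] expect z 0.023
   hubtop 254 [-0.0171 -0.0255  0.0607] expect z 0.061
bush blue [0.5903 0.1444] mean [0.5901 0.1449] r 15.2 532 line n 32 r 0.0303 yaw -62.8
flange 309 [-0.0093  0.0023  0.0225] expect z 0.023
   hubtop 316 [-0.0079 -0.0118  0.0668] expect z 0.067
handle z [0.1324 0.1424 0.1444]
rect [446.5 397. ] [24.1 50. ] 18.0 mean [0.4469 0.3951] n 481
rect [508.1 410.9] [167.1 139.4] 12.0 mean [0.4796 0.3755] n 2457
rect [452.4 397.1] [ 99.8 169.8] 12.0 mean [0.4613 0.3894] n 4961
t43.57 [0.5993 0.2054 0.3279] [-179.64   -0.46  175.69] F [ 0.5 -0.5  0.6] w 0.0601 j6 -70.0
```

View pics/w25.png

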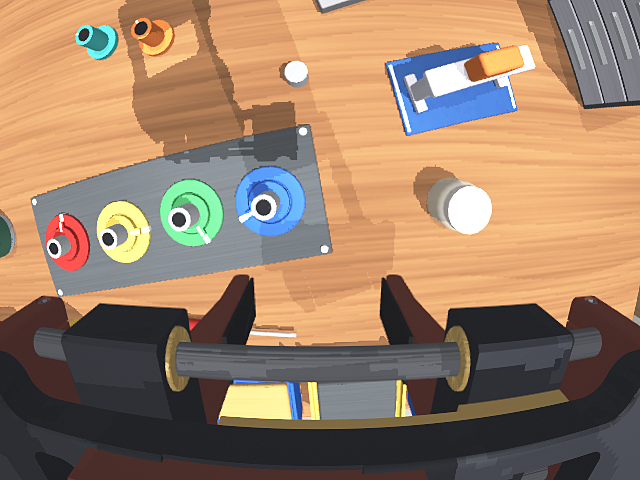

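All four bushes are seated, with their pointers at the marks. The gauge handle is at (500,63) px, that is (0.4465, 0.397), with x axis about 18°. The pad centre is (0.4524, 0.3971) at 12°. Hover over the handle.

```bash
python3 -W ignore - <<'E'
from h import *
go(.4465,.397,.205,108)
m,im,d=load('w25');P=cloud(m,d)
h=cv2.cvtColor(im,cv2.COLOR_BGR2HSV)
g=(h[...,1]<60)&(abs(P[...,2]-.009)<.004)&(abs(P[...,0]-.605)<.15)&(P[...,1]<.25)&(P[...,1]>-.2); rect(P,g)
# white corner pins
w=(wh(im)&(abs(P[...,2]-.01)<.006)&(abs(P[...,0]-.605)<.12)).astype(np.uint8)*255
for b in blobs(w,8): print(b[0].round(1),b[1],onplane(m,b[0],.011,True).round(4))
E
```

```text
go dx 4.145 dy 4.510 dz 3.077 spin 13.54 j6 -70
rect [602.5   1.6] [169.4 421.5] 5.8 mean [0.5961 0.0381] n 20970
[406.  120.2] 82 [[0.4992 0.3245]]
[302.6 130.9] 58 [[0.5059 0.1936]]
[ 33.9 201.6] 27 [[ 0.5501 -0.2429]]
[149.4 227.6] 10 [[ 0.6116 -0.0291]]
[ 11.8 241.7] 33 [[ 0.6104 -0.3197]]
[205.6 235.8] 8 [[0.6297 0.0531]]
[324.2 248.6] 53 [[0.6587 0.2095]]
[ 59.9 292. ] 26 [[ 0.7028 -0.227 ]]
```

Emit:
servo_tool:
  moves:
    - {"jaw":60,"dx":0.5,"dy":0.5,"dz":0,"spin":1.4}
    - {"jaw":60,"dx":1.1,"dy":1.1,"dz":0,"spin":2.8}
    - {"jaw":60,"dx":1.7,"dy":1.8,"dz":0.3,"spin":4.2}
    - {"jaw":60,"dx":2.3,"dy":2.5,"dz":0.6,"spin":5.6}
    - {"jaw":60,"dx":2.9,"dy":3.2,"dz":1,"spin":7}
    - {"jaw":60,"dx":3.5,"dy":3.8,"dz":1.5,"spin":8.4}
    - {"jaw":60,"dx":4.15,"dy":4.5,"dz":2,"spin":9.8}
    - {"jaw":60,"dx":4.15,"dy":4.5,"dz":2.5,"spin":11.2}
    - {"jaw":60,"dx":4.15,"dy":4.5,"dz":3,"spin":12.6}
    - {"jaw":60,"dx":4.15,"dy":4.5,"dz":3,"spin":13.6}

```text
clock: 44.4
ee_pos: [0.4448, 0.395, 0.202]
tcp_rot: [-179.0, 0.4, 107.2]
wrist_force: [0.5, -0.6, -0.1]
gripper_width: 0.0602
```

Emit:
servo_tool:
  moves:
    - {"jaw":60,"dx":0,"dy":0,"dz":0,"spin":0}
    - {"jaw":60,"dx":0,"dy":0,"dz":0,"spin":0}

```text
clock: 44.57
ee_pos: [0.4449, 0.3936, 0.2004]
tcp_rot: [-178.8, 0.4, 107.2]
wrist_force: [-0.0, -0.7, -0.5]
gripper_width: 0.0597
```

```bash
python3 -W ignore - <<'E'
from h import *
o=st();m,im,d=look('w26');P=cloud(m,d)
nearg=np.hypot(P[...,0]-.446,P[...,1]-.393)<.15
h=cv2.cvtColor(im,cv2.COLOR_BGR2HSV)
org=(h[...,0]<20)&(h[...,1]>120)&nearg
zt=np.percentile(P[...,2][org&(P[...,2]>.12)&(P[...,2]<.16)],80); print(zt)
c,s,a=rect(P,org&(abs(P[...,2]-zt)<.003))
pad=(mask(im,'blue',100,30)>0)&nearg&(P[...,2]<.014)&(P[...,2]>0); rect(P,pad)
go(c[0]/1000,c[1]/1000,.117)
E
```

```text
t44.57 [0.4449 0.3936 0.2004] [-178.84    0.43  107.2 ] F [-0.  -0.7 -0.5] w 0.0597 j6 21.0
0.14380744232827455
rect [445.9 398.6] [23.2 48.5] 16.8 mean [0.4457 0.3996] n 2921
rect [452.6 398. ] [ 99.6 168.8] 12.0 mean [0.4547 0.4054] n 9774
go dx 0.120 dy 0.091 dz 2.107 spin 0.00 j6 21
```

Emit:
servo_tool:
  moves:
    - {"jaw":60,"dx":0.12,"dy":0.09,"dz":0.5,"spin":0}
    - {"jaw":60,"dx":0.12,"dy":0.09,"dz":1.1,"spin":0}
    - {"jaw":60,"dx":0.12,"dy":0.09,"dz":1.6,"spin":0}
    - {"jaw":60,"dx":0.12,"dy":0.09,"dz":1.9,"spin":0}
    - {"jaw":55,"dx":0.12,"dy":0.09,"dz":2.08,"spin":0}
    - {"jaw":46,"dx":0.12,"dy":0.09,"dz":2.08,"spin":0}
    - {"jaw":38,"dx":0.12,"dy":0.09,"dz":2.08,"spin":0}
    - {"jaw":30,"dx":0.12,"dy":0.09,"dz":2.08,"spin":0}
    - {"jaw":26,"dx":0.12,"dy":0.09,"dz":2.08,"spin":0}
    - {"jaw":22,"dx":0.12,"dy":0.09,"dz":2.08,"spin":0}

```text
clock: 45.45
ee_pos: [0.4464, 0.399, 0.1194]
tcp_rot: [-179.0, 0.3, 107.3]
wrist_force: [-1.1, 0.1, 0.9]
gripper_width: 0.025
```

Emit:
servo_tool:
  moves:
    - {"jaw":18,"dx":0,"dy":0,"dz":0,"spin":0}
    - {"jaw":18,"dx":0,"dy":0,"dz":0,"spin":0}
    - {"jaw":18,"dx":0,"dy":0,"dz":0,"spin":0}
    - {"jaw":18,"dx":0,"dy":0,"dz":-0.2,"spin":0}
    - {"jaw":18,"dx":0,"dy":0,"dz":-0.6,"spin":0}
    - {"jaw":18,"dx":0,"dy":0,"dz":-1.2,"spin":0}
    - {"jaw":18,"dx":0,"dy":0,"dz":-1.8,"spin":0}
    - {"jaw":18,"dx":0,"dy":0,"dz":-2.5,"spin":0}
    - {"jaw":18,"dx":0,"dy":0,"dz":-2.5,"spin":0}

```text
clock: 46.2
ee_pos: [0.4489, 0.401, 0.226]
tcp_rot: [-179.5, 0.2, 107.3]
wrist_force: [0.4, 0.1, -3.1]
gripper_width: 0.0236
```

```bash
python3 -W ignore - <<'E'
from h import *
o=st();m,im,d=look('w27');P=cloud(m,d)
h=cv2.cvtColor(im,cv2.COLOR_BGR2HSV); z=o['ee_pos'][2]
org=(h[...,0]<20)&(h[...,1]>120)&(np.hypot(P[...,0]-o['ee_pos'][0],P[...,1]-o['ee_pos'][1])<.05)&(abs(P[...,2]-z-.025)<.012)
if org.sum()>20: print(np.percentile(P[...,2][org],[5,50,95]).round(4)); rect(P,org)
go(.6204,-.1836,z,185.8)
E
```

```text
t46.20 [0.4489 0.401  0.226 ] [-1.7950e+02  1.6000e-01  1.0725e+02] F [ 0.4  0.1 -3.1] w 0.0236 j6 21.0
[0.2434 0.2496 0.2509]
rect [452.1 403.3] [41.7 51.5] 36.3 mean [0.4456 0.4118] n 4893
go dx -15.227 dy -0.236 dz -0.019 spin -15.71 j6 21
```

Emit:
servo_tool:
  moves:
    - {"jaw":18,"dx":-0.6,"dy":0,"dz":0,"spin":0}
    - {"jaw":18,"dx":-1.4,"dy":0,"dz":0,"spin":0}
    - {"jaw":18,"dx":-2.3,"dy":0,"dz":0,"spin":0}
    - {"jaw":18,"dx":-3.2,"dy":-0.05,"dz":0,"spin":0}
    - {"jaw":18,"dx":-4.1,"dy":-0.05,"dz":0,"spin":0}
    - {"jaw":18,"dx":-5,"dy":-0.1,"dz":0,"spin":0}
    - {"jaw":18,"dx":-5.9,"dy":-0.1,"dz":0,"spin":0}
    - {"jaw":18,"dx":-6.7,"dy":-0.1,"dz":0,"spin":0}
    - {"jaw":18,"dx":-7.3,"dy":-0.12,"dz":0,"spin":0}
    - {"jaw":18,"dx":-7.6,"dy":-0.12,"dz":0,"spin":0}

```text
clock: 47.08
ee_pos: [0.534, 0.1059, 0.221]
tcp_rot: [-179.1, 0.2, 107.1]
wrist_force: [0.2, 0.7, -4.2]
gripper_width: 0.0241
```

Emit:
servo_tool:
  moves:
    - {"jaw":18,"dx":-0.7,"dy":0,"dz":0,"spin":-1.4}
    - {"jaw":18,"dx":-1.5,"dy":0,"dz":0,"spin":-2.8}
    - {"jaw":18,"dx":-2.3,"dy":0,"dz":0,"spin":-4.2}
    - {"jaw":18,"dx":-3.2,"dy":-0.05,"dz":0,"spin":-5.6}
    - {"jaw":18,"dx":-4.1,"dy":-0.05,"dz":0,"spin":-7}
    - {"jaw":18,"dx":-5,"dy":-0.1,"dz":0,"spin":-8.4}
    - {"jaw":18,"dx":-5.9,"dy":-0.1,"dz":0,"spin":-9.8}
    - {"jaw":18,"dx":-6.7,"dy":-0.1,"dz":0,"spin":-11.2}
    - {"jaw":18,"dx":-7.2,"dy":-0.12,"dz":0,"spin":-12.6}
    - {"jaw":18,"dx":-7.6,"dy":-0.12,"dz":0,"spin":-14}

```text
clock: 47.92
ee_pos: [0.6185, -0.1876, 0.2191]
tcp_rot: [-179.5, -1.0, 177.3]
wrist_force: [0.4, -0.4, -4.7]
gripper_width: 0.0241
```

```bash
python3 -W ignore - <<'E'
from h import *
o=st()
go(.6204,-.1836,.19,185.8)
E
```

```text
t47.92 [ 0.6185 -0.1876  0.2191] [-179.54   -0.99  177.35] F [ 0.4 -0.4 -4.7] w 0.0241 j6 -107.0
go dx -0.056 dy 0.109 dz 0.726 spin -1.69 j6 -107
```

Emit:
servo_tool:
  moves:
    - {"jaw":18,"dx":-0.05,"dy":0.09,"dz":0.1,"spin":-1.2}
    - {"jaw":18,"dx":-0.05,"dy":0.09,"dz":0.3,"spin":-1.7}
    - {"jaw":18,"dx":-0.05,"dy":0.09,"dz":0.5,"spin":-1.7}
    - {"jaw":18,"dx":-0.05,"dy":0.09,"dz":0.7,"spin":-1.7}
    - {"jaw":18,"dx":-0.05,"dy":0.09,"dz":0.8,"spin":-1.7}
    - {"jaw":18,"dx":-0.05,"dy":0.09,"dz":0.8,"spin":-1.7}
    - {"jaw":18,"dx":-0.05,"dy":0.09,"dz":0.8,"spin":-1.7}

```text
clock: 48.5
ee_pos: [0.6199, -0.184, 0.1866]
tcp_rot: [-179.7, -1.1, -174.2]
wrist_force: [-0.8, -0.1, -4.1]
gripper_width: 0.0238
```

```bash
python3 -W ignore - <<'E'
from h import *
o=st()
look('s1','scene')
m,im,d=look('w28'); h=im
s=cv2.imread('pics/s1.png'); t=cv2.resize(s[150:400,180:480],(600,500)); cv2.imwrite('pics/c1.png',np.hstack([t,])) 
go(.6207,-.1842,.1236,185.8)
E
```

```text
t48.50 [ 0.6199 -0.184   0.1866] [-179.71   -1.09 -174.17] F [-0.8 -0.1 -4.1] w 0.0238 j6 -115.0
go dx -0.039 dy 0.009 dz 1.605 spin 0.01 j6 -115
```

View pics/c1.png

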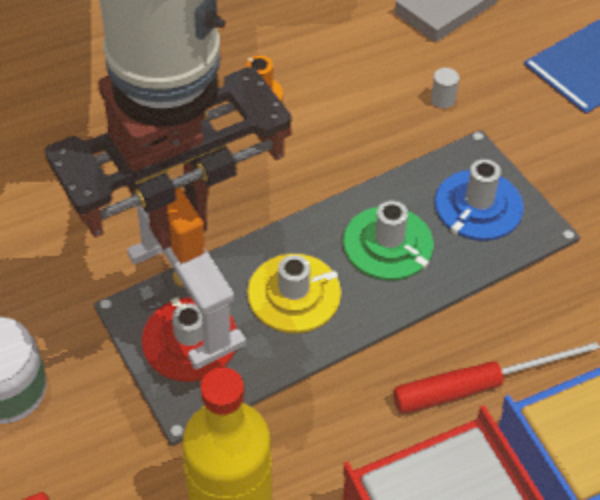

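The gauge hangs over the red bush, at crop (185,325), with its legs astride the nest. Lowering.

Emit:
servo_tool:
  moves:
    - {"jaw":18,"dx":-0.04,"dy":0,"dz":0.3,"spin":0}
    - {"jaw":18,"dx":-0.04,"dy":0,"dz":0.6,"spin":0}
    - {"jaw":18,"dx":-0.05,"dy":0,"dz":0.9,"spin":0}
    - {"jaw":18,"dx":-0.06,"dy":0,"dz":1.2,"spin":0}
    - {"jaw":18,"dx":-0.06,"dy":0,"dz":1.4,"spin":0}
    - {"jaw":18,"dx":-0.06,"dy":0,"dz":1.5,"spin":0}
    - {"jaw":18,"dx":-0.06,"dy":0,"dz":1.55,"spin":0}
    - {"jaw":18,"dx":-0.06,"dy":0,"dz":1.58,"spin":0}
    - {"jaw":18,"dx":-0.06,"dy":0,"dz":1.61,"spin":0}
    - {"jaw":18,"dx":-0.06,"dy":0,"dz":1.61,"spin":0}

```text
clock: 49.43
ee_pos: [0.6218, -0.1846, 0.1254]
tcp_rot: [-179.6, -0.9, -174.2]
wrist_force: [-3.0, 1.0, 3.9]
gripper_width: 0.0238
```

```bash
python3 -W ignore - <<'E'
from h import *
o=st(); go(.6207,-.1842,.1230)
E
```

```text
t49.43 [ 0.6218 -0.1846  0.1254] [-179.61   -0.89 -174.16] F [-3.   1.   3.9] w 0.0238 j6 -115.0
go dx 0.026 dy 0.014 dz 0.061 spin 0.00 j6 -115
```

Emit:
servo_tool:
  moves:
    - {"jaw":18,"dx":0.02,"dy":0.01,"dz":0.03,"spin":0}
    - {"jaw":18,"dx":0.03,"dy":0.01,"dz":0.05,"spin":0}
    - {"jaw":22,"dx":0.03,"dy":0.01,"dz":0.05,"spin":0}
    - {"jaw":25,"dx":0.03,"dy":0.01,"dz":0.03,"spin":0}
    - {"jaw":28,"dx":0.03,"dy":0.01,"dz":0.02,"spin":0}
    - {"jaw":34,"dx":0.03,"dy":0.01,"dz":0,"spin":0}
    - {"jaw":40,"dx":0.03,"dy":0.01,"dz":0,"spin":0}
    - {"jaw":40,"dx":0.03,"dy":0.01,"dz":0,"spin":0}
    - {"jaw":40,"dx":0.03,"dy":0.01,"dz":0,"spin":0}
    - {"jaw":40,"dx":0.03,"dy":0.01,"dz":0,"spin":0}

```text
clock: 50.27
ee_pos: [0.6206, -0.1843, 0.1252]
tcp_rot: [-179.6, -0.9, -174.2]
wrist_force: [0.1, 0.6, 0.6]
gripper_width: 0.04
```

```bash
cat >> h.py <<'E'
def gauge(n,tgt):
    o=st();m,im,d=look(n);P=cloud(m,d);h=cv2.cvtColor(im,cv2.COLOR_BGR2HSV)
    org=(h[...,0]<20)&(h[...,1]>120)&(np.hypot(P[...,0]-o['ee_pos'][0],P[...,1]-o['ee_pos'][1])<.045)&(P[...,2]>.135)&(P[...,2]<.16)
    print('handle top z',np.percentile(P[...,2][org],[5,50,95]).round(4),'expect .148 on plate'); rect(P,org)
    A=P[org]; s=np.linalg.lstsq(np.c_[A[:,:2]-A[:,:2].mean(0),np.ones(len(A))],A[:,2],rcond=None)[0];
    for _ in range(3):
        k=abs(A[:,2]-np.c_[A[:,:2]-A[:,:2].mean(0),np.ones(len(A))]@s)<.001
        s=np.linalg.lstsq((np.c_[A[:,:2]-A[:,:2].mean(0),np.ones(len(A))])[k],A[k,2],rcond=None)[0]
    print('slope',s.round(4),k.sum()); print('target',tgt)
E
python3 -W ignore - <<'E'
from h import *
gauge('w29',(.6207,-.1842))
m,im,d=look('s2','scene'); cv2.imwrite('pics/c2.png',cv2.resize(im[220:370,200:370],None,fx=4.5,fy=4))
E
```

```text
t50.27 [ 0.6206 -0.1843  0.1252] [-179.62   -0.9  -174.16] F [0.1 0.6 0.6] w 0.04 j6 -115.0
handle top z [0.14   0.1472 0.1493] expect .148 on plate
rect [ 609.9 -184.2] [42.5 45.5] 48.7 mean [ 0.6095 -0.1852] n 5561
slope [0.0349 0.0045 0.1471] 3326
target (0.6207, -0.1842)
```

View pics/c2.png

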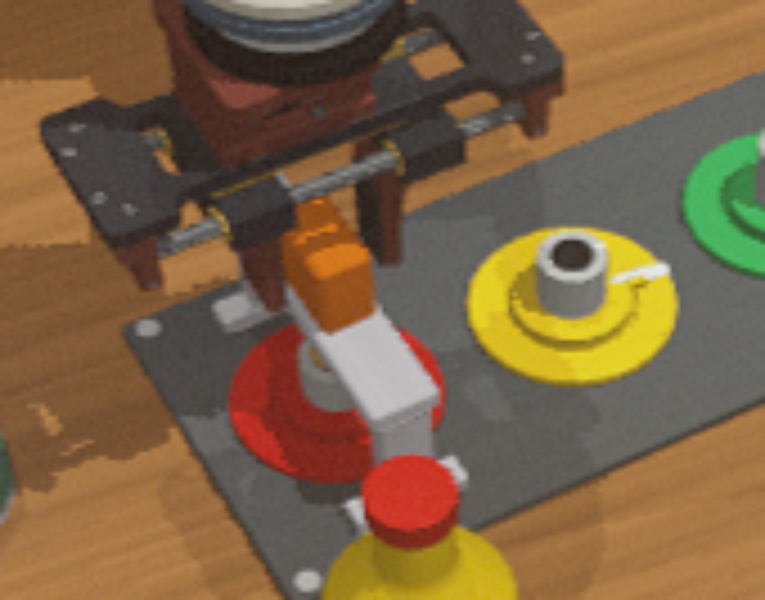

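Sixteen pictures viewed, so numbers only from here. The picture shows the gauge standing free over red, with its foot on the hub and its legs on the plate.

```bash
cat >> h.py <<'E'
def handle(n,p,yaw,ztop=.148):
    m,im,d=load(n);P=cloud(m,d);h=cv2.cvtColor(im,cv2.COLOR_BGR2HSV);L=(P-np.r_[p,0])@rot([180,0,yaw])
    o=(h[...,0]<20)&(h[...,1]>120)&(abs(L[...,0])<.05)&(abs(L[...,1])<.02)&(abs(P[...,2]-ztop)<.0035)
    x=L[...,0][o];y=L[...,1][o]; print('handle rel: x front',np.percentile(x,99).round(4),'-> cx',(np.percentile(x,99)-.025).round(4),'y',np.percentile(y,[1,99]).round(4),'cy',np.percentile(y,[1,99]).mean().round(4))
    k=o&(abs(L[...,1])<.009); A=np.c_[L[k][:,:2],np.ones(k.sum())]; z=P[k][:,2]; s=np.linalg.lstsq(A,z,rcond=None)[0]
    for _ in range(4):
        q=abs(z-A@s)<.0008; s=np.linalg.lstsq(A[q],z[q],rcond=None)[0]
    print('slope',s.round(4),q.sum())
E
python3 -W ignore - <<'E'
from h import *
handle('w29',(.6206,-.1843),-174.16)
m,im,d=load('w26'); handle('w26',(.4449,.3936),107.2,.144)
E
```

```text
handle rel: x front 0.0244 -> cx -0.0006 y [-0.0114  0.0111] cy -0.0001
slope [-0.0085 -0.0056  0.1475] 2749
handle rel: x front 0.028 -> cx 0.003 y [-0.0086  0.0137] cy 0.0025
slope [-0.0015  0.0354  0.1433] 1710
```

Emit:
servo_tool:
  moves:
    - {"jaw":40,"dx":0,"dy":0,"dz":-0.05,"spin":0}
    - {"jaw":40,"dx":0,"dy":0,"dz":-0.05,"spin":0}
    - {"jaw":40,"dx":0,"dy":0,"dz":-0.05,"spin":0}
    - {"jaw":40,"dx":0,"dy":0,"dz":-0.05,"spin":0}
    - {"jaw":40,"dx":0,"dy":0,"dz":-0.05,"spin":0}
    - {"jaw":40,"dx":0,"dy":0,"dz":-0.05,"spin":0}
    - {"jaw":40,"dx":0,"dy":0,"dz":-0.05,"spin":0}
    - {"jaw":40,"dx":0,"dy":0,"dz":-0.05,"spin":0}
    - {"jaw":40,"dx":0,"dy":0,"dz":-0.05,"spin":0}
    - {"jaw":40,"dx":0,"dy":0,"dz":-0.05,"spin":0}

```text
clock: 51.2
ee_pos: [0.6206, -0.1843, 0.1273]
tcp_rot: [-179.6, -0.9, -174.2]
wrist_force: [-0.4, 0.3, 0.8]
gripper_width: 0.0397
```

Emit:
servo_tool:
  moves:
    - {"jaw":40,"dx":0,"dy":0,"dz":0,"spin":0}
    - {"jaw":40,"dx":0,"dy":0,"dz":0,"spin":0}
    - {"jaw":40,"dx":0,"dy":0,"dz":0,"spin":0}
    - {"jaw":32,"dx":0,"dy":0,"dz":0,"spin":0}
    - {"jaw":26,"dx":0,"dy":0,"dz":0,"spin":0}
    - {"jaw":22,"dx":0,"dy":0,"dz":0,"spin":0}
    - {"jaw":18,"dx":0,"dy":0,"dz":0,"spin":0}
    - {"jaw":18,"dx":0,"dy":0,"dz":0,"spin":0}
    - {"jaw":18,"dx":0,"dy":0,"dz":0,"spin":0}

```text
clock: 51.95
ee_pos: [0.6206, -0.1844, 0.1273]
tcp_rot: [-179.6, -0.9, -174.2]
wrist_force: [-0.3, -1.1, -0.0]
gripper_width: 0.0237
```

Emit:
servo_tool:
  moves:
    - {"jaw":18,"dx":0,"dy":0,"dz":-0.2,"spin":0}
    - {"jaw":18,"dx":0,"dy":0,"dz":-0.5,"spin":0}
    - {"jaw":18,"dx":0,"dy":0,"dz":-0.9,"spin":0}
    - {"jaw":18,"dx":0,"dy":0,"dz":-1.4,"spin":0}
    - {"jaw":18,"dx":0,"dy":0,"dz":-1.4,"spin":0}
    - {"jaw":18,"dx":0,"dy":0,"dz":-1.4,"spin":0}

```text
clock: 52.45
ee_pos: [0.6222, -0.1841, 0.1851]
tcp_rot: [-179.5, -0.7, -174.2]
wrist_force: [0.8, 1.0, -4.8]
gripper_width: 0.024
```

```bash
python3 -W ignore - <<'E'
from h import *
o=st(); go(.6134,-.0742,.1236,185.8)
m,im,d=look('w30'); measure_bush(m,im,d,'yellow',NEST['yellow'],.013)
E
```

```text
t52.45 [ 0.6222 -0.1841  0.1851] [-179.53   -0.72 -174.16] F [ 0.8  1.  -4.8] w 0.024 j6 -115.0
go dx -0.081 dy 2.768 dz 1.515 spin 0.01 j6 -115
bush yellow [ 0.6137 -0.0746] mean [ 0.6132 -0.0755] r 15.4 963 line n 51 r 0.0311 yaw 91.0
```

Emit:
servo_tool:
  moves:
    - {"jaw":18,"dx":0,"dy":0.8,"dz":0,"spin":0}
    - {"jaw":18,"dx":-0.02,"dy":1.7,"dz":0,"spin":0}
    - {"jaw":18,"dx":-0.02,"dy":2.5,"dz":0,"spin":0}
    - {"jaw":18,"dx":-0.04,"dy":2.77,"dz":0.3,"spin":0}
    - {"jaw":18,"dx":-0.05,"dy":2.77,"dz":0.7,"spin":0}
    - {"jaw":18,"dx":-0.07,"dy":2.77,"dz":1,"spin":0}
    - {"jaw":18,"dx":-0.08,"dy":2.77,"dz":1.2,"spin":0}
    - {"jaw":18,"dx":-0.08,"dy":2.77,"dz":1.25,"spin":0}
    - {"jaw":18,"dx":-0.08,"dy":2.77,"dz":1.3,"spin":0}
    - {"jaw":18,"dx":-0.08,"dy":2.77,"dz":1.3,"spin":0}

```text
clock: 53.33
ee_pos: [0.6126, -0.0744, 0.1303]
tcp_rot: [-179.6, -0.9, -174.2]
wrist_force: [-0.1, 0.9, -4.3]
gripper_width: 0.0237
```

```bash
python3 -W ignore - <<'E'
from h import *
o=st(); go(.6133,-.0744,.1268,185.8)
E
```

```text
t53.33 [ 0.6126 -0.0744  0.1303] [-179.6    -0.9  -174.22] F [-0.1  0.9 -4.3] w 0.0237 j6 -106.0
go dx -0.019 dy 0.000 dz 0.088 spin -0.00 j6 -106
```

Emit:
servo_tool:
  moves:
    - {"jaw":18,"dx":-0.02,"dy":0,"dz":0.04,"spin":0}
    - {"jaw":18,"dx":-0.02,"dy":0,"dz":0.07,"spin":0}
    - {"jaw":18,"dx":-0.02,"dy":0,"dz":0.1,"spin":0}
    - {"jaw":18,"dx":-0.02,"dy":0,"dz":0.1,"spin":0}
    - {"jaw":22,"dx":-0.02,"dy":0,"dz":0.09,"spin":0}
    - {"jaw":26,"dx":-0.02,"dy":0,"dz":0.08,"spin":0}
    - {"jaw":32,"dx":-0.02,"dy":0,"dz":0.06,"spin":0}
    - {"jaw":40,"dx":-0.02,"dy":0,"dz":0.04,"spin":0}
    - {"jaw":40,"dx":-0.02,"dy":0,"dz":0.04,"spin":0}
    - {"jaw":40,"dx":-0.02,"dy":0,"dz":0.04,"spin":0}

```text
clock: 54.17
ee_pos: [0.6135, -0.0743, 0.1291]
tcp_rot: [-179.6, -0.9, -174.2]
wrist_force: [-0.1, -0.3, -0.3]
gripper_width: 0.04
```

```bash
python3 -W ignore - <<'E'
from h import *
o=st();look('w31');handle('w31',o['ee_pos'][:2],o['tcp_rot'][2])
E
```

```text
t54.17 [ 0.6135 -0.0743  0.1291] [-179.6    -0.87 -174.21] F [-0.1 -0.3 -0.3] w 0.04 j6 -106.0
handle rel: x front 0.0241 -> cx -0.0009 y [-0.0118  0.0107] cy -0.0005
slope [-0.0085 -0.0041  0.1475] 2745
```

Emit:
servo_tool:
  moves:
    - {"jaw":40,"dx":0,"dy":0,"dz":0.05,"spin":0}
    - {"jaw":40,"dx":0,"dy":0,"dz":0.08,"spin":0}
    - {"jaw":40,"dx":0,"dy":0,"dz":0.08,"spin":0}
    - {"jaw":40,"dx":0,"dy":0,"dz":0.08,"spin":0}
    - {"jaw":40,"dx":0,"dy":0,"dz":0.08,"spin":0}
    - {"jaw":40,"dx":0,"dy":0,"dz":0.08,"spin":0}
    - {"jaw":40,"dx":0,"dy":0,"dz":0.08,"spin":0}
    - {"jaw":40,"dx":0,"dy":0,"dz":0.08,"spin":0}
    - {"jaw":40,"dx":0,"dy":0,"dz":0.08,"spin":0}
    - {"jaw":40,"dx":0,"dy":0,"dz":0.08,"spin":0}

```text
clock: 55.05
ee_pos: [0.6134, -0.0743, 0.1258]
tcp_rot: [-179.6, -0.9, -174.2]
wrist_force: [0.0, -1.7, -0.2]
gripper_width: 0.04
```

Emit:
servo_tool:
  moves:
    - {"jaw":40,"dx":0,"dy":0,"dz":0,"spin":0}
    - {"jaw":40,"dx":0,"dy":0,"dz":0,"spin":0}
    - {"jaw":40,"dx":0,"dy":0,"dz":0,"spin":0}
    - {"jaw":32,"dx":0,"dy":0,"dz":0,"spin":0}
    - {"jaw":26,"dx":0,"dy":0,"dz":0,"spin":0}
    - {"jaw":22,"dx":0,"dy":0,"dz":0,"spin":0}
    - {"jaw":18,"dx":0,"dy":0,"dz":0,"spin":0}
    - {"jaw":18,"dx":0,"dy":0,"dz":0,"spin":0}
    - {"jaw":18,"dx":0,"dy":0,"dz":0,"spin":0}

```text
clock: 55.8
ee_pos: [0.6134, -0.0745, 0.1258]
tcp_rot: [-179.6, -0.9, -174.2]
wrist_force: [0.4, -1.4, -1.1]
gripper_width: 0.0238
```

Emit:
servo_tool:
  moves:
    - {"jaw":18,"dx":0,"dy":0,"dz":-0.2,"spin":0}
    - {"jaw":18,"dx":0,"dy":0,"dz":-0.5,"spin":0}
    - {"jaw":18,"dx":0,"dy":0,"dz":-0.9,"spin":0}
    - {"jaw":18,"dx":0,"dy":0,"dz":-1.4,"spin":0}
    - {"jaw":18,"dx":0,"dy":0,"dz":-1.4,"spin":0}
    - {"jaw":18,"dx":0,"dy":0,"dz":-1.4,"spin":0}

```text
clock: 56.3
ee_pos: [0.6149, -0.074, 0.1834]
tcp_rot: [-179.6, -0.7, -174.2]
wrist_force: [-0.1, -0.1, -5.3]
gripper_width: 0.0239
```

```bash
python3 -W ignore - <<'E'
from h import *
o=st(); go(.5960,.0378,.13,185.8)
m,im,d=look('w32'); measure_bush(m,im,d,'green',NEST['green'],.013)
E
```

```text
t56.30 [ 0.6149 -0.074   0.1834] [-179.55   -0.71 -174.21] F [-0.1 -0.1 -5.3] w 0.0239 j6 -106.0
go dx 0.172 dy 2.838 dz 1.316 spin -0.00 j6 -106
bush green [0.5952 0.0363] mean [0.5948 0.0354] r 15.5 1028 line n 61 r 0.0302 yaw 23.5
```

Emit:
servo_tool:
  moves:
    - {"jaw":18,"dx":0.05,"dy":0.8,"dz":0,"spin":0}
    - {"jaw":18,"dx":0.1,"dy":1.7,"dz":0,"spin":0}
    - {"jaw":18,"dx":0.17,"dy":2.5,"dz":0,"spin":0}
    - {"jaw":18,"dx":0.2,"dy":2.83,"dz":0,"spin":0}
    - {"jaw":18,"dx":0.2,"dy":2.83,"dz":0,"spin":0}
    - {"jaw":18,"dx":0.2,"dy":2.83,"dz":0,"spin":0}

```text
clock: 56.85
ee_pos: [0.5944, 0.0382, 0.1796]
tcp_rot: [-179.6, -1.0, -174.1]
wrist_force: [0.1, -0.7, -4.9]
gripper_width: 0.0242
```

```bash
python3 -W ignore - <<'E'
from h import *
o=st(); go(.5956,.0378,.1255,185.8)
m,im,d=look('w33')
for c in ('blue','green','yellow'):
    try: measure_bush(m,im,d,c,NEST[c],.013); 
    except Exception as e: print(c,e)
P=cloud(m,d); r=np.hypot(P[...,0]-.5962,P[...,1]-.0376); g=(r<.02)&(abs(P[...,2]-.061)<.004); print(g.sum()); A=P[g][:,:2]; print(A.min(0),A.max(0)) if len(A) else 0
E
```

```text
t56.85 [0.5944 0.0382 0.1796] [-179.56   -0.99 -174.13] F [ 0.1 -0.7 -4.9] w 0.0242 j6 -95.0
go dx -0.052 dy -0.003 dz 1.351 spin 0.01 j6 -95
bush blue [0.5897 0.144 ] mean [0.5895 0.1431] r 15.3 1054 line n 88 r 0.03 yaw -61.7
bush green [0. 0.] mean [nan nan] r 0.0 0 line n 0 r nan yaw nan
bush yellow [ 0.6136 -0.0741] mean [ 0.6128 -0.0735] r 15.2 952 line n 92 r 0.0299 yaw 90.4
0
```

```bash
python3 -W ignore - <<'E'
from h import *
for n in ('w27','w28','w29','w30','w31','w32'):
    m,im,d=load(n)
    for c in ('green','blue','red'):
        try: print(n,end=' '); measure_bush(m,im,d,c,NEST[c],.013)
        except Exception as e: print(c,'x')
m,im,d=look('t1','top'); 
m,im,d=look('s3','scene'); P=cloud(m,d,False)
for c in NEST:
    try: measure_bush(m,im,d,c,NEST[c],.013,False)
    except Exception: print(c,'x')
m,im,d=load('s2')
for c in NEST:
    try: measure_bush(m,im,d,c,NEST[c],.013,False)
    except Exception: print(c,'x')
E
```

```text
w27 bush green [0. 0.] mean [nan nan] r 0.0 0 line n 0 r nan yaw nan
w27 bush blue [0. 0.] mean [nan nan] r 0.0 0 line n 0 r nan yaw nan
w27 bush red [0. 0.] mean [nan nan] r 0.0 0 line n 0 r nan yaw nan
w28 bush green [0.596  0.0374] mean [0.5959 0.0361] r 16.0 652 line n 50 r 0.0304 yaw 26.6
w28 bush blue [0.5907 0.1421] mean [0.5913 0.1368] r 14.9 264 line n 43 r 0.0287 yaw -61.3
w28 bush red [0. 0.] mean [nan nan] r 0.0 0 line n 0 r nan yaw nan
w29 bush green [0.5956 0.0376] mean [0.5957 0.0357] r 15.8 815 line n 61 r 0.0309 yaw 25.4
w29 bush blue [0. 0.] mean [nan nan] r 0.0 0 line n 0 r nan yaw nan
w29 bush red [0. 0.] mean [nan nan] r 0.0 0 line n 0 r nan yaw nan
w30 bush green [0.5959 0.0378] mean [0.5958 0.0362] r 15.5 657 line n 51 r 0.0305 yaw 25.9
w30 bush blue [0.5908 0.1395] mean [0.5918 0.1348] r 13.9 189 line n 32 r 0.0275 yaw -58.0
w30 bush red [0. 0.] mean [nan nan] r 0.0 0 line n 0 r nan yaw nan
w31 bush green [0.595  0.0364] mean [0.5946 0.0352] r 15.4 1404 line n 64 r 0.0305 yaw 22.7
w31 bush blue [0.5905 0.1436] mean [0.5897 0.1421] r 15.9 832 line n 73 r 0.0297
[... 380 characters left out ...]
8.8
bush red [ 0.622 -0.184] mean [ 0.6235 -0.1839] r 16.1 188 line n 5 r 0.0315 yaw 179.3
bush yellow [ 0.6159 -0.0756] mean [ 0.6162 -0.0744] r 15.9 167 line n 20 r 0.0308 yaw 92.1
bush green [0.5977 0.0368] mean [0.5978 0.0356] r 16.2 153 line n 6 r nan yaw nan
bush blue [0.5923 0.1436] mean [0.5928 0.1433] r 16.3 144 line n 14 r 0.0297 yaw -65.3
bush red [ 0.6248 -0.1908] mean [ 0.6256 -0.1932] r 12.5 45 line n 0 r nan yaw nan
bush yellow [ 0.6157 -0.0747] mean [ 0.6162 -0.075 ] r 15.1 171 line n 18 r 0.0308 yaw 92.0
bush green [0.5993 0.0382] mean [0.5994 0.0369] r 16.4 157 line n 18 r 0.0296 yaw 25.1
bush blue [0.5925 0.1429] mean [0.5925 0.1432] r 15.2 138 line n 13 r 0.0289 yaw -65.1
```

```bash
python3 -W ignore - <<'E'
from h import *
for n in ('w30','w31','w32'):
    m,im,d=load(n); q,a=measure_bush(m,im,d,'green',NEST['green'],.013); ana(m,im,d,q,-174.2,'green',.013)
    P=cloud(m,d); w=wh(im)&(np.hypot(P[...,0]-.5962,P[...,1]-.0372)<.06); vv,uu=np.nonzero(w)
    for zz,lo,hi in((.017,.036,.047),(.023,.026,.0345)):
        t=onplane(m,np.c_[uu,vv],zz,True); nc=np.array((.5965,.037)); b=t-nc; r=np.hypot(*b.T); an=np.degrees(np.arctan2(b[:,1],b[:,0])); k=(r>lo)&(r<hi)&(abs(an-26)<15); print(zz,k.sum(),np.median(an[k]).round(1))
E
```

```text
bush green [0.5959 0.0378] mean [0.5958 0.0362] r 15.5 657 line n 51 r 0.0305 yaw 25.9
flange 409 [-0.0129  0.0052  0.0227] expect z 0.023
   hubtop 417 [-0.0038 -0.0023  0.0609] expect z 0.061
0.017 56 27.3
0.023 36 27.3
bush green [0.595  0.0364] mean [0.5946 0.0352] r 15.4 1404 line n 64 r 0.0305 yaw 22.7
flange 870 [-0.0088  0.0029  0.0226] expect z 0.023
   hubtop 925 [0.0086 0.0118 0.0608] expect z 0.061
0.017 101 26.6
0.023 95 25.1
bush green [0.5952 0.0363] mean [0.5948 0.0354] r 15.5 1028 line n 61 r 0.0302 yaw 23.5
flange 642 [-0.0128  0.0018  0.0227] expect z 0.023
   hubtop 654 [-0.0164  0.0145  0.0608] expect z 0.061
0.017 76 26.9
0.023 56 23.8
```

Green shifted about 1.5 mm in its nest, and about 3°, between two looks at 52.5 s and 54.2 s. It is still flat and seated. I'll gauge it where it stands.

Emit:
servo_tool:
  moves:
    - {"jaw":18,"dx":-0.01,"dy":-0.03,"dz":0.3,"spin":0}
    - {"jaw":18,"dx":-0.01,"dy":-0.03,"dz":0.6,"spin":0}
    - {"jaw":18,"dx":-0.02,"dy":-0.03,"dz":0.9,"spin":0}
    - {"jaw":18,"dx":-0.03,"dy":-0.03,"dz":1.1,"spin":0}
    - {"jaw":18,"dx":-0.035,"dy":-0.03,"dz":1.22,"spin":0}
    - {"jaw":18,"dx":-0.035,"dy":-0.03,"dz":1.27,"spin":0}
    - {"jaw":18,"dx":-0.035,"dy":-0.03,"dz":1.31,"spin":0}
    - {"jaw":18,"dx":-0.035,"dy":-0.03,"dz":1.34,"spin":0}
    - {"jaw":18,"dx":-0.035,"dy":-0.03,"dz":1.36,"spin":0}
    - {"jaw":18,"dx":-0.035,"dy":-0.03,"dz":1.36,"spin":0}

```text
clock: 57.83
ee_pos: [0.5958, 0.0352, 0.1263]
tcp_rot: [-179.6, -0.9, -174.3]
wrist_force: [-0.7, 0.2, -3.2]
gripper_width: 0.0241
```

Emit:
servo_tool:
  moves:
    - {"jaw":18,"dx":0.01,"dy":0.02,"dz":-0.04,"spin":0}
    - {"jaw":18,"dx":0.02,"dy":0.035,"dz":-0.04,"spin":0}
    - {"jaw":18,"dx":0.02,"dy":0.035,"dz":0,"spin":0}
    - {"jaw":18,"dx":0.02,"dy":0.035,"dz":0.03,"spin":0}
    - {"jaw":18,"dx":0.02,"dy":0.035,"dz":0.03,"spin":0}
    - {"jaw":22,"dx":0.02,"dy":0.035,"dz":0.03,"spin":0}
    - {"jaw":27,"dx":0.02,"dy":0.035,"dz":0.02,"spin":0}
    - {"jaw":34,"dx":0.02,"dy":0.035,"dz":0.01,"spin":0}
    - {"jaw":40,"dx":0.02,"dy":0.035,"dz":0,"spin":0}
    - {"jaw":40,"dx":0.02,"dy":0.035,"dz":0,"spin":0}

```text
clock: 58.67
ee_pos: [0.5949, 0.0366, 0.1266]
tcp_rot: [-179.6, -0.9, -174.3]
wrist_force: [0.3, 0.8, -0.5]
gripper_width: 0.0393
```

```bash
python3 -W ignore - <<'E'
from h import *
o=st();m,im,d=look('w34');handle('w34',o['ee_pos'][:2],o['tcp_rot'][2])
for c in ('blue','yellow','red'):
    try: measure_bush(m,im,d,c,NEST[c],.013)
    except Exception: print(c,'x')
E
```

```text
t58.67 [0.5949 0.0366 0.1266] [-179.57   -0.87 -174.28] F [ 0.3  0.8 -0.5] w 0.0393 j6 -95.0
handle rel: x front 0.0236 -> cx -0.0014 y [-0.0113  0.0112] cy -0.0
slope [-0.0088  0.0063  0.1475] 2629
bush blue [0.5899 0.1439] mean [0.5894 0.143 ] r 15.3 1455 line n 120 r 0.0301 yaw -62.4
bush yellow [ 0.6139 -0.0737] mean [ 0.6126 -0.0732] r 15.6 1269 line n 120 r 0.03 yaw 90.5
bush red [ 0.6208 -0.1828] mean [ 0.6199 -0.1816] r 15.7 757 line n 66 r 0.0302 yaw -179.9
```

Emit:
servo_tool:
  moves:
    - {"jaw":40,"dx":0,"dy":0,"dz":0,"spin":0}
    - {"jaw":40,"dx":0,"dy":0,"dz":0,"spin":0}
    - {"jaw":40,"dx":0,"dy":0,"dz":0,"spin":0}
    - {"jaw":40,"dx":0,"dy":0,"dz":0,"spin":0}
    - {"jaw":40,"dx":0,"dy":0,"dz":0,"spin":0}
    - {"jaw":40,"dx":0,"dy":0,"dz":0,"spin":0}
    - {"jaw":40,"dx":0,"dy":0,"dz":0,"spin":0}
    - {"jaw":40,"dx":0,"dy":0,"dz":0,"spin":0}
    - {"jaw":40,"dx":0,"dy":0,"dz":0,"spin":0}
    - {"jaw":40,"dx":0,"dy":0,"dz":0,"spin":0}

```text
clock: 59.55
ee_pos: [0.5949, 0.0366, 0.1265]
tcp_rot: [-179.6, -0.9, -174.3]
wrist_force: [-0.0, 1.0, -1.0]
gripper_width: 0.0402
```

Emit:
servo_tool:
  moves:
    - {"jaw":40,"dx":0,"dy":0,"dz":0,"spin":0}
    - {"jaw":40,"dx":0,"dy":0,"dz":0,"spin":0}
    - {"jaw":40,"dx":0,"dy":0,"dz":0,"spin":0}
    - {"jaw":32,"dx":0,"dy":0,"dz":0,"spin":0}
    - {"jaw":26,"dx":0,"dy":0,"dz":0,"spin":0}
    - {"jaw":22,"dx":0,"dy":0,"dz":0,"spin":0}
    - {"jaw":18,"dx":0,"dy":0,"dz":0,"spin":0}
    - {"jaw":18,"dx":0,"dy":0,"dz":0,"spin":0}
    - {"jaw":18,"dx":0,"dy":0,"dz":0,"spin":0}

```text
clock: 60.3
ee_pos: [0.5949, 0.0365, 0.1265]
tcp_rot: [-179.6, -0.9, -174.3]
wrist_force: [-0.2, -0.4, -0.5]
gripper_width: 0.0243
```

Emit:
servo_tool:
  moves:
    - {"jaw":18,"dx":0,"dy":0,"dz":-0.2,"spin":0}
    - {"jaw":18,"dx":0,"dy":0,"dz":-0.5,"spin":0}
    - {"jaw":18,"dx":0,"dy":0,"dz":-0.9,"spin":0}
    - {"jaw":18,"dx":0,"dy":0,"dz":-1.4,"spin":0}
    - {"jaw":18,"dx":0,"dy":0,"dz":-1.5,"spin":0}
    - {"jaw":18,"dx":0,"dy":0,"dz":-1.5,"spin":0}

```text
clock: 60.8
ee_pos: [0.5966, 0.0371, 0.1889]
tcp_rot: [-179.5, -0.6, -174.3]
wrist_force: [0.3, -0.7, -3.9]
gripper_width: 0.0239
```

```bash
python3 -W ignore - <<'E'
from h import *
o=st(); go(.5895,.1440,.130,185.8)
m,im,d=look('w35'); measure_bush(m,im,d,'blue',NEST['blue'],.013)
E
```

```text
t60.80 [0.5966 0.0371 0.1889] [-179.54   -0.65 -174.28] F [ 0.3 -0.7 -3.9] w 0.0239 j6 -95.0
go dx -0.106 dy 2.688 dz 1.451 spin -0.02 j6 -95
bush blue [0.5903 0.144 ] mean [0.5896 0.1433] r 15.5 1008 line n 83 r 0.0302 yaw -62.7
```

Emit:
servo_tool:
  moves:
    - {"jaw":18,"dx":0,"dy":0.8,"dz":0,"spin":0}
    - {"jaw":18,"dx":-0.02,"dy":1.7,"dz":0,"spin":0}
    - {"jaw":18,"dx":-0.04,"dy":2.5,"dz":0,"spin":0}
    - {"jaw":18,"dx":-0.05,"dy":2.69,"dz":0.3,"spin":0}
    - {"jaw":18,"dx":-0.06,"dy":2.69,"dz":0.7,"spin":0}
    - {"jaw":18,"dx":-0.08,"dy":2.69,"dz":1,"spin":0}
    - {"jaw":18,"dx":-0.1,"dy":2.69,"dz":1.25,"spin":0}
    - {"jaw":18,"dx":-0.1,"dy":2.69,"dz":1.38,"spin":0}
    - {"jaw":18,"dx":-0.1,"dy":2.69,"dz":1.42,"spin":0}
    - {"jaw":18,"dx":-0.1,"dy":2.69,"dz":1.42,"spin":0}

```text
clock: 61.68
ee_pos: [0.5883, 0.1434, 0.129]
tcp_rot: [-179.5, -0.9, -174.3]
wrist_force: [-0.9, -0.2, -3.0]
gripper_width: 0.0243
```

```bash
python3 -W ignore - <<'E'
from h import *
o=st(); go(.5894,.1440,.126,185.8)
E
```

```text
t61.68 [0.5883 0.1434 0.129 ] [-179.54   -0.86 -174.33] F [-0.9 -0.2 -3. ] w 0.0243 j6 -85.0
go dx -0.029 dy 0.014 dz 0.074 spin -0.03 j6 -85
```

Emit:
servo_tool:
  moves:
    - {"jaw":18,"dx":-0.03,"dy":0.02,"dz":0.03,"spin":0}
    - {"jaw":18,"dx":-0.03,"dy":0.02,"dz":0.06,"spin":0}
    - {"jaw":18,"dx":-0.03,"dy":0.02,"dz":0.09,"spin":0}
    - {"jaw":18,"dx":-0.03,"dy":0.02,"dz":0.09,"spin":0}
    - {"jaw":22,"dx":-0.03,"dy":0.02,"dz":0.09,"spin":0}
    - {"jaw":26,"dx":-0.03,"dy":0.02,"dz":0.08,"spin":0}
    - {"jaw":32,"dx":-0.03,"dy":0.02,"dz":0.07,"spin":0}
    - {"jaw":40,"dx":-0.03,"dy":0.02,"dz":0.07,"spin":0}
    - {"jaw":40,"dx":-0.03,"dy":0.02,"dz":0.07,"spin":0}
    - {"jaw":40,"dx":-0.03,"dy":0.02,"dz":0.07,"spin":0}

```text
clock: 62.52
ee_pos: [0.5894, 0.1444, 0.1262]
tcp_rot: [-179.6, -0.9, -174.3]
wrist_force: [0.5, 0.0, 0.1]
gripper_width: 0.04
```

```bash
python3 -W ignore - <<'E'
from h import *
o=st();m,im,d=look('w36');handle('w36',o['ee_pos'][:2],o['tcp_rot'][2])
for c in ('green','yellow','red'):
    try: q,a=measure_bush(m,im,d,c,NEST[c],.013); ana(m,im,d,q,-174.2,c,.013)
    except Exception: print(c,'x')
E
```

```text
t62.52 [0.5894 0.1444 0.1262] [-179.55   -0.86 -174.32] F [0.5 0.  0.1] w 0.04 j6 -85.0
handle rel: x front 0.0226 -> cx -0.0024 y [-0.0119  0.0106] cy -0.0006
slope [-0.0127 -0.009   0.1475] 2636
bush green [0.595  0.0367] mean [0.5943 0.0377] r 15.3 1413 line n 111 r 0.0302 yaw 22.2
flange 874 [-0.0157 -0.0017  0.0226] expect z 0.023
   hubtop 932 [-0.0096 -0.0012  0.0607] expect z 0.061
bush yellow [ 0.6133 -0.0738] mean [ 0.6128 -0.0722] r 15.5 770 line n 73 r 0.03 yaw 89.3
flange 504 [-0.0001 -0.0016  0.0224] expect z 0.023
   hubtop 469 [ 0.0036 -0.0117  0.0546] expect z 0.055
bush red [0. 0.] mean [nan nan] r 0.0 0 line n 0 r nan yaw nan
flange 0 [0. 0. 0.] expect z 0.023
   hubtop 0 [0. 0. 0.] expect z 0.048999999999999995
```

Emit:
servo_tool:
  moves:
    - {"jaw":40,"dx":0,"dy":0,"dz":0,"spin":0}
    - {"jaw":40,"dx":0,"dy":0,"dz":0,"spin":0}
    - {"jaw":40,"dx":0,"dy":0,"dz":0,"spin":0}
    - {"jaw":40,"dx":0,"dy":0,"dz":0,"spin":0}
    - {"jaw":40,"dx":0,"dy":0,"dz":0,"spin":0}
    - {"jaw":40,"dx":0,"dy":0,"dz":0,"spin":0}
    - {"jaw":40,"dx":0,"dy":0,"dz":0,"spin":0}
    - {"jaw":40,"dx":0,"dy":0,"dz":0,"spin":0}
    - {"jaw":40,"dx":0,"dy":0,"dz":0,"spin":0}
    - {"jaw":40,"dx":0,"dy":0,"dz":0,"spin":0}

```text
clock: 63.4
ee_pos: [0.5894, 0.1444, 0.1262]
tcp_rot: [-179.5, -0.9, -174.3]
wrist_force: [0.5, -0.5, 1.0]
gripper_width: 0.0403
```

Emit:
servo_tool:
  moves:
    - {"jaw":40,"dx":0,"dy":0,"dz":0,"spin":0}
    - {"jaw":40,"dx":0,"dy":0,"dz":0,"spin":0}
    - {"jaw":40,"dx":0,"dy":0,"dz":0,"spin":0}
    - {"jaw":32,"dx":0,"dy":0,"dz":0,"spin":0}
    - {"jaw":26,"dx":0,"dy":0,"dz":0,"spin":0}
    - {"jaw":22,"dx":0,"dy":0,"dz":0,"spin":0}
    - {"jaw":18,"dx":0,"dy":0,"dz":0,"spin":0}
    - {"jaw":18,"dx":0,"dy":0,"dz":0,"spin":0}
    - {"jaw":18,"dx":0,"dy":0,"dz":0,"spin":0}

```text
clock: 64.15
ee_pos: [0.5894, 0.1442, 0.1262]
tcp_rot: [-179.5, -0.9, -174.3]
wrist_force: [0.8, -1.2, 0.3]
gripper_width: 0.0241
```

Emit:
servo_tool:
  moves:
    - {"jaw":18,"dx":0,"dy":0,"dz":-0.2,"spin":0}
    - {"jaw":18,"dx":0,"dy":0,"dz":-0.5,"spin":0}
    - {"jaw":18,"dx":0,"dy":0,"dz":-0.9,"spin":0}
    - {"jaw":18,"dx":0,"dy":0,"dz":-1.5,"spin":0}
    - {"jaw":18,"dx":0,"dy":0,"dz":-2.2,"spin":0}
    - {"jaw":18,"dx":0,"dy":0,"dz":-2.6,"spin":0}
    - {"jaw":18,"dx":0,"dy":0,"dz":-2.6,"spin":0}

```text
clock: 64.73
ee_pos: [0.5921, 0.1456, 0.236]
tcp_rot: [-179.6, -0.4, -174.3]
wrist_force: [0.6, 0.8, -3.1]
gripper_width: 0.0239
```

```bash
python3 -W ignore - <<'E'
from h import *
o=st(); go(.4525,.3999,.22,102)
E
```

```text
t64.73 [0.5921 0.1456 0.236 ] [-179.59   -0.41 -174.32] F [ 0.6  0.8 -3.1] w 0.0239 j6 -85.0
go dx 2.840 dy 6.674 dz 0.373 spin 16.74 j6 -85
```

Emit:
servo_tool:
  moves:
    - {"jaw":18,"dx":0.2,"dy":0.5,"dz":0,"spin":1.4}
    - {"jaw":18,"dx":0.5,"dy":1.2,"dz":0,"spin":2.8}
    - {"jaw":18,"dx":0.9,"dy":2,"dz":0,"spin":4.2}
    - {"jaw":18,"dx":1.3,"dy":3,"dz":0,"spin":5.6}
    - {"jaw":18,"dx":1.7,"dy":3.9,"dz":0,"spin":7}
    - {"jaw":18,"dx":2.1,"dy":4.8,"dz":0,"spin":8.4}
    - {"jaw":18,"dx":2.4,"dy":5.7,"dz":0,"spin":9.8}
    - {"jaw":18,"dx":2.7,"dy":6.3,"dz":0,"spin":11.2}
    - {"jaw":18,"dx":2.84,"dy":6.67,"dz":0,"spin":12.6}
    - {"jaw":18,"dx":2.84,"dy":6.67,"dz":0,"spin":14}

```text
clock: 65.57
ee_pos: [0.4497, 0.4031, 0.2329]
tcp_rot: [-179.3, 0.2, 116.3]
wrist_force: [1.1, -0.3, -4.6]
gripper_width: 0.0241
```

```bash
python3 -W ignore - <<'E'
from h import *
o=st(); go(.4525,.3999,.136,102)
E
```

```text
t65.57 [0.4497 0.4031 0.2329] [-1.7929e+02  1.7000e-01  1.1630e+02] F [ 1.1 -0.3 -4.6] w 0.0241 j6 12.0
go dx -0.095 dy 0.058 dz 2.423 spin 2.86 j6 12
```

Emit:
servo_tool:
  moves:
    - {"jaw":18,"dx":-0.1,"dy":0.06,"dz":0.2,"spin":1.4}
    - {"jaw":18,"dx":-0.1,"dy":0.06,"dz":0.6,"spin":2.8}
    - {"jaw":18,"dx":-0.1,"dy":0.06,"dz":1,"spin":2.86}
    - {"jaw":18,"dx":-0.1,"dy":0.06,"dz":1.5,"spin":2.86}
    - {"jaw":18,"dx":-0.1,"dy":0.06,"dz":1.9,"spin":2.86}
    - {"jaw":18,"dx":-0.1,"dy":0.06,"dz":2.2,"spin":2.86}
    - {"jaw":18,"dx":-0.1,"dy":0.06,"dz":2.35,"spin":2.86}
    - {"jaw":18,"dx":-0.1,"dy":0.06,"dz":2.42,"spin":2.86}
    - {"jaw":18,"dx":-0.1,"dy":0.06,"dz":2.42,"spin":2.86}
    - {"jaw":18,"dx":-0.1,"dy":0.06,"dz":2.42,"spin":2.86}

```text
clock: 66.4
ee_pos: [0.4529, 0.4, 0.137]
tcp_rot: [-179.4, 0.3, 102.0]
wrist_force: [-0.7, 0.5, -3.5]
gripper_width: 0.0238
```

```bash
python3 -W ignore - <<'E'
from h import *
o=st(); m,im,d=look('w37'); handle('w37',o['ee_pos'][:2],o['tcp_rot'][2],o['ee_pos'][2]+.0218)
P=cloud(m,d); nearg=np.hypot(P[...,0]-.452,P[...,1]-.397)<.14
pad=(mask(im,'blue',100,30)>0)&nearg&(P[...,2]<.014)&(P[...,2]>0); rect(P,pad)
go(.4525,.3999,.1222,102)
E
```

```text
t66.40 [0.4529 0.4    0.137 ] [-179.41    0.31  102.  ] F [-0.7  0.5 -3.5] w 0.0238 j6 26.0
handle rel: x front 0.0235 -> cx -0.0015 y [-0.0115  0.0112] cy -0.0001
slope [-0.0252 -0.0108  0.1585] 2590
rect [449.8 410.3] [ 99.5 143.4] 12.1 mean [0.4476 0.4253] n 10450
go dx 0.000 dy -0.012 dz 0.381 spin -0.00 j6 26
```

Emit:
servo_tool:
  moves:
    - {"jaw":18,"dx":-0.02,"dy":-0.01,"dz":0.12,"spin":0}
    - {"jaw":18,"dx":-0.02,"dy":-0.01,"dz":0.22,"spin":0}
    - {"jaw":18,"dx":-0.02,"dy":-0.01,"dz":0.29,"spin":0}
    - {"jaw":18,"dx":-0.02,"dy":-0.01,"dz":0.33,"spin":0}
    - {"jaw":18,"dx":-0.02,"dy":-0.01,"dz":0.36,"spin":0}
    - {"jaw":18,"dx":-0.02,"dy":-0.01,"dz":0.39,"spin":0}
    - {"jaw":18,"dx":-0.02,"dy":-0.01,"dz":0.39,"spin":0}
    - {"jaw":18,"dx":-0.02,"dy":-0.01,"dz":0.39,"spin":0}

```text
clock: 67.12
ee_pos: [0.4527, 0.3989, 0.1233]
tcp_rot: [-179.5, 0.3, 102.0]
wrist_force: [-3.1, -3.7, 4.9]
gripper_width: 0.0238
```

Emit:
servo_tool:
  moves:
    - {"jaw":22,"dx":0,"dy":0,"dz":0.02,"spin":0}
    - {"jaw":26,"dx":0,"dy":0,"dz":0.01,"spin":0}
    - {"jaw":32,"dx":0,"dy":0,"dz":0,"spin":0}
    - {"jaw":42,"dx":0,"dy":0,"dz":0,"spin":0}
    - {"jaw":52,"dx":0,"dy":0,"dz":0,"spin":0}
    - {"jaw":56,"dx":0,"dy":0,"dz":-0.5,"spin":0}
    - {"jaw":56,"dx":0,"dy":0,"dz":-1.2,"spin":0}
    - {"jaw":56,"dx":0,"dy":0,"dz":-2,"spin":0}
    - {"jaw":56,"dx":0,"dy":0,"dz":-2.3,"spin":0}
    - {"jaw":56,"dx":0,"dy":0,"dz":-2.3,"spin":0}

```text
clock: 67.95
ee_pos: [0.4547, 0.4006, 0.2198]
tcp_rot: [-179.9, 0.1, 102.0]
wrist_force: [0.1, 0.8, 0.1]
gripper_width: 0.0558
```

```bash
python3 -W ignore - <<'E'
from h import *
o=st(); m,im,d=look('w38');P=cloud(m,d)
h=cv2.cvtColor(im,cv2.COLOR_BGR2HSV);nearg=np.hypot(P[...,0]-.452,P[...,1]-.397)<.14
org=(h[...,0]<20)&(h[...,1]>120)&nearg
rect(P,org&(abs(P[...,2]-.1438)<.003))
pad=(mask(im,'blue',100,30)>0)&nearg&(P[...,2]<.014)&(P[...,2]>0); rect(P,pad)
go(.575,.036,.24,40)
E
```

```text
t67.95 [0.4547 0.4006 0.2198] [-1.7989e+02  9.0000e-02  1.0200e+02] F [0.1 0.8 0.1] w 0.0558 j6 26.0
rect [452.  396.4] [22.7 48.4] 12.6 mean [0.452  0.3973] n 2440
rect [452.7 397.9] [ 99.5 168.8] 12.2 mean [0.4523 0.4057] n 8991
go dx -9.534 dy 1.061 dz -0.555 spin 12.40 j6 26
```

The gauge is home: centre within 2 mm of the pad's and yaw within 0.5°. Now a close look at green from above.

```bash
python3 -W ignore - <<'E'
from h import *
go(.5957,.0368,.19,24)
E
```

```text
go dx -9.618 dy 1.579 dz 0.693 spin 15.60 j6 26
```

Emit:
servo_tool:
  moves:
    - {"jaw":50,"dx":-0.9,"dy":0.15,"dz":0,"spin":1.4}
    - {"jaw":50,"dx":-1.9,"dy":0.3,"dz":0,"spin":2.8}
    - {"jaw":50,"dx":-2.9,"dy":0.5,"dz":0,"spin":4.2}
    - {"jaw":50,"dx":-3.9,"dy":0.65,"dz":0,"spin":5.6}
    - {"jaw":50,"dx":-4.9,"dy":0.8,"dz":0,"spin":7}
    - {"jaw":50,"dx":-5.9,"dy":1,"dz":0,"spin":8.4}
    - {"jaw":50,"dx":-6.9,"dy":1.15,"dz":0,"spin":9.8}
    - {"jaw":50,"dx":-7.9,"dy":1.3,"dz":0,"spin":11.2}
    - {"jaw":50,"dx":-8.9,"dy":1.45,"dz":0.2,"spin":12.6}
    - {"jaw":50,"dx":-9.62,"dy":1.58,"dz":0.6,"spin":14}

```text
clock: 68.83
ee_pos: [0.5965, 0.0334, 0.1926]
tcp_rot: [179.9, 0.4, 31.5]
wrist_force: [1.0, -0.0, -0.2]
gripper_width: 0.0501
```

Emit:
servo_tool:
  moves:
    - {"jaw":50,"dx":0,"dy":0,"dz":0.2,"spin":1.4}
    - {"jaw":50,"dx":0,"dy":0,"dz":0.3,"spin":1.6}
    - {"jaw":50,"dx":0,"dy":0,"dz":0.3,"spin":1.6}
    - {"jaw":50,"dx":0,"dy":0,"dz":0.3,"spin":1.6}

```text
clock: 69.17
ee_pos: [0.5958, 0.0342, 0.1793]
tcp_rot: [179.9, 0.5, 23.8]
wrist_force: [-0.1, 1.0, 0.9]
gripper_width: 0.05
```

```bash
python3 -W ignore - <<'E'
from h import *
o=st();m,im,d=look('w39');P=cloud(m,d)
q,a=measure_bush(m,im,d,'green',NEST['green'],.013); ana(m,im,d,q,o['tcp_rot'][2],'green',.013); nq,na=measure_nest(m,im,d,'green',NEST['green'])
for c in ('red','yellow','blue'):
    try: measure_bush(m,im,d,c,NEST[c],.013)
    except Exception: print(c,'x')
go(q[0],q[1],.043)
E
```

```text
t69.17 [0.5958 0.0342 0.1793] [179.89   0.45  23.79] F [-0.1  1.   0.9] w 0.05 j6 66.0
bush green [0.5956 0.0368] mean [0.5959 0.0368] r 15.0 1188 line n 104 r 0.0301 yaw 22.7
flange 899 [ 0.0051 -0.0002  0.0224] expect z 0.023
   hubtop 798 [0.0039 0.0048 0.0607] expect z 0.061
nest green [0.597  0.0371] [88.6 89. ] z 0.0166 mark n 144 r 0.0366 yaw 27.0
bush red [ 0.6204 -0.1828] mean [ 0.6214 -0.1816] r 15.6 569 line n 0 r nan yaw nan
bush yellow [ 0.614  -0.0738] mean [ 0.6141 -0.0728] r 15.3 929 line n 93 r 0.03 yaw 90.6
bush blue [0.5904 0.1443] mean [0.5908 0.1435] r 15.4 1146 line n 106 r 0.0289 yaw -62.8
go dx 0.032 dy -0.068 dz 3.433 spin 0.00 j6 66
```

Green is flat but 4.3° off its mark, so I'll re-grip it in place and turn it without lifting.

Emit:
servo_tool:
  moves:
    - {"jaw":50,"dx":0.02,"dy":-0.06,"dz":0.8,"spin":0}
    - {"jaw":50,"dx":0.03,"dy":-0.06,"dz":1.6,"spin":0}
    - {"jaw":50,"dx":0.03,"dy":-0.06,"dz":2.3,"spin":0}
    - {"jaw":50,"dx":0.03,"dy":-0.06,"dz":2.9,"spin":0}
    - {"jaw":50,"dx":0.03,"dy":-0.06,"dz":3.2,"spin":0}
    - {"jaw":50,"dx":0.03,"dy":-0.06,"dz":3.4,"spin":0}
    - {"jaw":50,"dx":0.03,"dy":-0.06,"dz":3.4,"spin":0}
    - {"jaw":50,"dx":0.03,"dy":-0.06,"dz":3.4,"spin":0}

```text
clock: 69.88
ee_pos: [0.5964, 0.0369, 0.0458]
tcp_rot: [179.8, 0.3, 23.9]
wrist_force: [0.5, 0.1, 0.7]
gripper_width: 0.05
```

```bash
python3 -W ignore - <<'E'
from h import *
o=st();go(.5962,.0365,.0435)
E
```

```text
t69.88 [0.5964 0.0369 0.0458] [179.8    0.26  23.86] F [0.5 0.1 0.7] w 0.05 j6 67.0
go dx -0.007 dy 0.007 dz 0.059 spin 0.00 j6 67
```

Emit:
servo_tool:
  moves:
    - {"jaw":42,"dx":0,"dy":0,"dz":0,"spin":0}
    - {"jaw":36,"dx":0,"dy":0,"dz":0,"spin":0}
    - {"jaw":32,"dx":0,"dy":0,"dz":0,"spin":0}
    - {"jaw":28,"dx":0,"dy":0,"dz":0,"spin":0}
    - {"jaw":26,"dx":0,"dy":0,"dz":0,"spin":0}
    - {"jaw":26,"dx":0,"dy":0,"dz":0,"spin":0}
    - {"jaw":26,"dx":0,"dy":0,"dz":0,"spin":-0.3}
    - {"jaw":26,"dx":0.01,"dy":0,"dz":0,"spin":-0.6}
    - {"jaw":26,"dx":0.02,"dy":0,"dz":0,"spin":-0.9}
    - {"jaw":26,"dx":0.02,"dy":0,"dz":0,"spin":-0.9}

```text
clock: 70.72
ee_pos: [0.5977, 0.0375, 0.047]
tcp_rot: [179.8, 0.2, 28.4]
wrist_force: [-0.1, 0.7, 5.3]
gripper_width: 0.0294
```

Emit:
servo_tool:
  moves:
    - {"jaw":31,"dx":0,"dy":0,"dz":0,"spin":0}
    - {"jaw":36,"dx":0,"dy":0,"dz":0,"spin":0}
    - {"jaw":44,"dx":0,"dy":0,"dz":0,"spin":0}
    - {"jaw":50,"dx":0,"dy":0,"dz":-0.3,"spin":0}
    - {"jaw":50,"dx":0,"dy":0,"dz":-1.2,"spin":0}
    - {"jaw":50,"dx":0,"dy":0,"dz":-2.2,"spin":0}
    - {"jaw":50,"dx":0,"dy":0,"dz":-3.2,"spin":0}
    - {"jaw":50,"dx":0,"dy":0,"dz":-3.8,"spin":0}
    - {"jaw":50,"dx":0,"dy":0,"dz":-3.8,"spin":0}
    - {"jaw":50,"dx":0,"dy":0,"dz":-3.8,"spin":0}

```text
clock: 71.55
ee_pos: [0.5986, 0.0382, 0.202]
tcp_rot: [179.7, -0.1, 28.4]
wrist_force: [-0.2, 0.4, -0.5]
gripper_width: 0.05
```

```bash
python3 -W ignore - <<'E'
from h import *
o=st();m,im,d=look('w40');P=cloud(m,d)
q,a=measure_bush(m,im,d,'green',NEST['green'],.013); ana(m,im,d,q,o['tcp_rot'][2],'green',.013); nq,na=measure_nest(m,im,d,'green',NEST['green'])
for c in ('red','yellow','blue'):
    try: q,a=measure_bush(m,im,d,c,NEST[c],.013);ana(m,im,d,q,o['tcp_rot'][2],c,.013);measure_nest(m,im,d,c,NEST[c])
    except Exception: print(c,'x')
go(.56,-.06,.3,180)
E
```

```text
t71.55 [0.5986 0.0382 0.202 ] [ 1.7968e+02 -7.0000e-02  2.8440e+01] F [-0.2  0.4 -0.5] w 0.05 j6 62.0
bush green [0.5961 0.0377] mean [0.5963 0.0381] r 15.1 1019 line n 99 r 0.0301 yaw 27.4
flange 789 [ 0.0128 -0.0024  0.0223] expect z 0.023
   hubtop 670 [-0.0014  0.0047  0.0607] expect z 0.061
nest green [0.5971 0.0372] [88.6 88.9] z 0.0167 mark n 116 r 0.0386 yaw 27.2
bush red [ 0.6273 -0.1823] mean [ 0.6312 -0.1818] r 14.2 110 line n 0 r nan yaw nan
flange 212 [-0.2104  0.0042  0.0236] expect z 0.023
   hubtop 68 [-0.0177  0.0112  0.0482] expect z 0.048999999999999995
nest red [ 0.6222 -0.1816] [86.5 91.1] z 0.0165 mark n 38 r 0.0351 yaw -79.7
bush yellow [ 0.6133 -0.0739] mean [ 0.6139 -0.0732] r 15.5 804 line n 77 r 0.0301 yaw 89.3
flange 657 [ 0.0032 -0.0046  0.0224] expect z 0.023
   hubtop 515 [-0.0063  0.0002  0.0546] expect z 0.055
nest yellow [ 0.614  -0.0724] [88.4 89.9] z 0.0166 mark n 237 r 0.0057 yaw 179.4
bush blue [0.5904 0.1442] mean [0.5908 0.1438] r 15.3 1008 line n 87 r 0.03 yaw -63.2
flange 578 [-0.0142  0.0003  0.0228] expect z 0.023
   hubtop 648 [0.0076 0.0063 0.0667] expect z 0.067
nest blue [0.5914 0.144 ] [88.4 89.6] z 0.0167 mark n 239 r 0.0073 yaw -110.4
go dx -2.007 dy 1.716 dz -2.502 spin -30.31 j6 62
```

Emit:
servo_tool:
  moves:
    - {"jaw":50,"dx":-0.4,"dy":0.2,"dz":-0.5,"spin":0}
    - {"jaw":50,"dx":-1,"dy":0.6,"dz":-1,"spin":0}
    - {"jaw":50,"dx":-1.7,"dy":1,"dz":-1.5,"spin":0}
    - {"jaw":50,"dx":-2.4,"dy":1.5,"dz":-2,"spin":0}
    - {"jaw":50,"dx":-3,"dy":1.9,"dz":-2.4,"spin":0}
    - {"jaw":50,"dx":-3.4,"dy":2.1,"dz":-2.5,"spin":0}
    - {"jaw":50,"dx":-3.4,"dy":2.1,"dz":-2.5,"spin":0}
    - {"jaw":50,"dx":-3.4,"dy":2.1,"dz":-2.5,"spin":0}

```text
clock: 72.27
ee_pos: [0.5179, -0.1005, 0.2985]
tcp_rot: [179.9, 0.2, 28.3]
wrist_force: [0.3, -0.3, 0.1]
gripper_width: 0.05
```

```bash
python3 -W ignore - <<'E'
from h import *
o=st();m,im,d=look('w41');P=cloud(m,d)
for c in NEST:
    try: q,a=measure_bush(m,im,d,c,NEST[c],.013);ana(m,im,d,q,o['tcp_rot'][2],c,.013)
    except Exception: print(c,'x')
m,im,d=look('t2','top'); m0=m; i0=cv2.imread('pics/top0.png')
D=cv2.absdiff(im,i0).max(2); 
for n,(u,v) in dict(tin=(445,205),tape=(483,238),jar=(174,200),socket=(244,265),orange=(313,297),turq=(346,301)).items(): print(n,D[v-14:v+14,u-14:u+14].mean().round(1))
E
```

```text
t72.27 [ 0.5179 -0.1005  0.2985] [179.9    0.22  28.34] F [ 0.3 -0.3  0.1] w 0.05 j6 47.0
bush red [ 0.6206 -0.1834] mean [ 0.6205 -0.1827] r 15.2 537 line n 64 r 0.0305 yaw 178.0
flange 353 [0.0016 0.0012 0.0224] expect z 0.023
   hubtop 307 [-0.0066  0.0148  0.0488] expect z 0.048999999999999995
bush yellow [ 0.6137 -0.074 ] mean [ 0.6135 -0.074 ] r 15.2 616 line n 63 r 0.0307 yaw 90.8
flange 412 [ 0.0098 -0.003   0.0225] expect z 0.023
   hubtop 366 [-0.0102 -0.0061  0.0548] expect z 0.055
bush green [0.5957 0.0379] mean [0.5955 0.0369] r 15.5 598 line n 63 r 0.0302 yaw 26.7
flange 276 [0.0787 0.097  0.0203] expect z 0.023
   hubtop 353 [0.0138 0.001  0.0609] expect z 0.061
bush blue [0.5903 0.1445] mean [0.59   0.1433] r 15.4 494 line n 49 r 0.0305 yaw -62.6
flange 190 [-0.055  -0.0299  0.0237] expect z 0.023
   hubtop 270 [0.005  0.0005 0.0669] expect z 0.067
tin 3.7
tape 3.2
jar 3.8
socket 3.7
orange 90.2
turq 108.4
```

```bash
python3 -c "
from h import *
print(bot.finish_job())"
```

```text
the job is handed in; nothing more can be done
None
```

All four bushes are in their own nests, and the gauge was stood on each in the order red, yellow, green, blue before going back on its pad. The job was handed in at about 72 s, with the gripper clear of everything.

**Last look:**

| Bush | Pointer | Nest mark | Height above the nest floor |
|---|---|---|---|
| Red | 178.0° | about 178° | within 0.5 mm of seated |
| Yellow | 90.8° | about 91° | within 0.5 mm of seated |
| Green | 26.7° | about 27° | within 0.5 mm of seated |
| Blue | −62.6° | about −63° | within 0.5 mm of seated |

**Gauge:** on each bush it stood released for more than a second, level on the plate, within about 1.5 mm of the bush's middle. I could not read its foot directly; the handle height matched the legs standing on the plate. It now stands on its pad about 1.5 mm from the middle and within 0.5°.

**Troubles:**
- **Yellow:** it first sat tilted with one edge on the rim, and took several re-grips before it lay flat.
- **Green:** it shifted about 1.5 mm and 4° in its nest while I was gauging yellow. I gauged it in that position, 4° off its mark but seated, and turned it back in place afterwards. I did not gauge it again.

**Not fully confirmed:** the tin, tape, jar and socket were unchanged in the top camera. The orange and turquoise look-alikes were hidden behind the arm in that picture, but nothing was moved near them. In the last, oblique view the flange-flatness readings for green and blue were unreliable. Close looks moments earlier showed both flat.

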